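# Load the slide scanner with a spatula

## Robot

A 6-joint arm with a two-finger parallel gripper is mounted at the origin on the work surface. World frame = base frame: x ahead of the robot, y to its left, z up, the work surface at z = 0. Lengths are in m, angles in degrees, forces in N, time in s.
With the tool pointing down it reaches from about 0.4 to 0.825 m from the base axis. Payload 7 kg.
Tool frame: the origin (TCP) lies between the finger pads; the fingertips stand 19 mm ahead of it and the grasp point (between the pads) is the TCP; x points along the fingers, y is the direction in which the jaws open and shut, and the axes are right-handed (so a half turn about x gives the same grasp; the last joint's range is limited). The gripper opens to 88 mm and grips with 3 to 60 N. Pads are 19 mm wide; open, the fingers measure 130 mm over their backs; the gripper's body (78 mm by 193 mm) begins 47 mm behind the grasp point.
Start: joints at [-59.525, 20.546, 0.682, 0, -70.136, -16.507], TCP at [0.163, -0.655, 0.246] pointing down, gripper open.
Joint ranges: [-176.03, 176.03], [-82.01, 121.73], [-58.28, 71.71], [-173.87, 95.51], [-174.79, -0.11], [-173.66, 173.66]. Speed limits (degrees/s): [136.94, 136.94, 172.46, 180, 180, 180].

## Interface

Orientations are given as [roll, pitch, yaw] about the fixed x, y, z axes, in that order (R = Rz(yaw) Ry(pitch) Rx(roll)).
In Python, from plant import * gives the robot as it stands.
- The arm moves only by the tool step_arm, never from a script. Its argument "steps" is a list of rows, each a list of 2 entries, a list of its own where there are three numbers: the shift along the tool's x, y, z in units of 0.02 m (1.0 is 0.02 m), then the turn about the tool's x in units of 6 degrees (1.0 is 6 degrees). A call has 1 to 20 rows; each row shifts and turns the commanded pose from where the row before left it, along the tool's axes as they then stand; what a row does not reach is not made up. A row lasts 1/12 s, in which the tool goes at most 41.7 mm and 7.16 degrees, less where a joint would pass 70% of its speed; a pose out of reach is approached as far as the arm can. A call with a number of a shift or a turn outside -1 to 1 is refused whole. A call with a gripper value outside its range is refused whole. "fingers" is the closure, from 0 (fully open) to 1 (shut), set as the call begins (left out, the last holds). The fingers move at their own pace and stop on an object; "grip_force" is the grip in N (left out, the last holds). Time passes only in rows, so rows that do not move let the fingers close. It gives the time, the measured TCP pose, the force and the opening at its end, in the units of the state.
- get_state(): the state, without advancing time (a new reading comes with each control period).
- capture(name): name is "side" or "top"; returns the picture (400x640x3 uint8, blue, green, red); there is no depth.
- camera_model(name): a dict with "intrinsics" (3x3 intrinsics, pixels), "rvec" (rotation vector, rad) and "tvec" (3), from world to camera coordinates, as OpenCV has them. Camera axes: x right, y down, z forward; pixel columns grow to the right and rows downward; lengths in m; the calibration is good to about 2 mm. A picture is of the moment at which its call begins. camera_model takes no time and is no camera call.
- close_job(): hands the job in, once; it reports no verdict.
The state is a dict: "time_s": time; "joints": joint angles; "qd": joint speeds; "joint_torque": joint torques, N m; "tcp_pos": TCP position; "eef_rot": TCP orientation; "contact_force": force on the tool from outside, world axes, zero at the start; "moment": the same for the moment, N m; "gripper_width": finger opening in m.
Only numpy, scipy, OpenCV 4.12 (cv2) and the standard library are available. Lean on these libraries where they do the work, as an engineer would, in place of code of your own. Each camera call takes 0.05 s, during which the arm holds its last target.

## Task

Raise the scanner's sash well up, then use the spatula to lift every white slide carrier off the bench and set it flat on the scanner's tray, never touching a carrier with the gripper itself. When all are on the tray, lay the spatula flat back on the middle of its green mat, push the tray in until it clicks home, and then pull the sash fully down. Leave the other bench things where they are.

Things in the scene. Friction and masses are not known exactly. Their poses are not given: they have to be found in the camera images.
- scanner: Fixed slide scanner: cream box, clear roof, 290 mm wide (y), 156 mm high, open front towards the robot. Origin on the bench under the middle of the sash; x points into the scanner, y to the left seen from the robot. Box at x = 12 to 270 mm; two sash guides at x = 0, y = +-139 mm, 262 mm high; two rails 20 mm high, 12 mm wide, at y = +-95 mm carry the tray and reach out to x = -124 mm.
- tray (a joint): Travel of the aluminium tray along the scanner's x: 0 m = fully out, 0.125 m = fully in, where a spring detent holds it. Friction about 1.5 N; from about 0.106 m the detent resists with up to about 15 N, and past about 0.118 m it draws the tray on to the end.
- tray_mid (a point): Centre of the tray's floor (upper face), 28 mm above the bench; axes as the scanner's. Tray 112 mm (x) by 240 mm (y) with room for three carriers side by side, runners along x, e.g. at y = -74, 0, +74 mm. A rim 4 mm thick stands above the floor: 5 mm high at the front (robot side), 9 mm at back and sides, so a carrier has 12 mm of play either way in x. No carrier may stand on the rim.
- tray_front (a point): Middle of the robot-side face of the tray's blue push plate, which stands on a tongue 161 mm in front of tray_mid; 18 mm above the bench. Plate 70 mm wide, from 4 to 26 mm above the bench; the tongue, 36 mm wide, is no higher. Push it along the scanner's +x; it moves with the tray.
- sash (a joint): Height of the scanner's clear sash: 0 m = fully down, 0.10 m = fully up. About 12 N to raise, 4 N to lower; stays where it is left. Panel 262 mm wide, 5 mm thick; when down its lower edge is 36 mm above the bench (lower than the top of a carrier on the tray), its upper edge 136 mm.
- sash_handle (a point): Middle of the sash's black round handle bar: 12 mm thick, 120 mm long along the scanner's y, 40 mm in front of the sash (31 mm clear behind it), 130 mm above the bench with the sash down; it moves with the sash. Axes as the scanner's. Free from above.
- spatula: Spatula. Origin: centre of the underside of its steel blade; x forward to the tip, z up. Blade 78 mm long (x = -39 to 39), 32 wide, 2.5 thick. Behind it a riser (20 mm wide, x = -43 to -39, 60 high), then a level orange handle, x = -43 to -143, 16 wide, 38 to 60 mm above the blade's underside; under its end a leg and a 34 mm wide foot, level with the blade's underside. 0.12 kg.
- spatula_grip (a point): Point on the spatula's handle to grip from above across y: x = -90 mm, 49 mm above the blade's underside.
- spatula_mid (a point): Middle of the spatula's length, x = -50 mm, at the level of the blade's underside.
- mat: Green mat of the spatula, fixed, 210 mm (x) by 80 mm (y), 3 mm thick; origin at the centre of its underside. The spatula starts lying on it along its x axis.
- carrier1: White slide carrier, 80 mm (x) by 58 mm (y), 16 mm high (18 with the two purple-stained glass slides on top), 60 g. Origin: centre of its underside. Its 4 mm plate stands on two runners along x at its long edges, 5 mm wide, 12 mm high, 48 mm apart inside: a blade passes under the plate from either end between the runners, in a gap 12 mm high. May be absent.
- carrier2: White slide carrier, 80 mm (x) by 58 mm (y), 16 mm high (18 with the two purple-stained glass slides on top), 60 g. Origin: centre of its underside. Its 4 mm plate stands on two runners along x at its long edges, 5 mm wide, 12 mm high, 48 mm apart inside: a blade passes under the plate from either end between the runners, in a gap 12 mm high. May be absent.
- carrier3: White slide carrier, 80 mm (x) by 58 mm (y), 16 mm high (18 with the two purple-stained glass slides on top), 60 g. Origin: centre of its underside. Its 4 mm plate stands on two runners along x at its long edges, 5 mm wide, 12 mm high, 48 mm apart inside: a blade passes under the plate from either end between the runners, in a gap 12 mm high. May be absent.
- reagent: Small amber bottle, 38 mm across, 75 mm high. Its origin is the centre of its underside. Bystander: leave alone.
- oil: Small green glass bottle, 28 mm across, 60 mm high. Its origin is the centre of its underside. Bystander: leave alone.
- slidebox: Blue slide box, 100 x 85 x 32 mm. Its origin is the centre of its underside. Bystander: leave alone.
- beaker: Glass beaker, 66 mm across, 85 mm high. Its origin is the centre of its underside. Bystander: leave alone.
- marker: Red marker pen, 14 mm thick, 120 mm long. Its origin is the centre of its underside. Bystander: leave alone.
- dish: White open dish, 90 x 60 x 25 mm. Its origin is the centre of its underside. Bystander: leave alone.
- ethanol: White bottle with blue cap, 60 mm across, 120 mm high. Its origin is the centre of its underside. Bystander: leave alone.
There are look-alikes about, which are no part of the job. Of the things shaped like the mat, the green one is meant.

How it is judged (in metres and radians):
On the way, in this order (a step that is already met when the one before it is completed fails the run):
1. the sash is raised by 70 mm or more (value of joint sash above 0.07 m), for 0.2 s.
2. every carrier lies flat on the tray and the spatula lies back on its mat (x of carrier1 in the frame of tray_mid between -0.025 and 0.025 m and y of carrier1 in the frame of tray_mid between -0.095 and 0.095 m and z of carrier1 in the frame of tray_mid between -0.003 and 0.003 m and angle between each of carrier1, carrier2, carrier3's own z axis and vertical below 0.05 rad and x of carrier2 in the frame of tray_mid between -0.025 and 0.025 m and y of carrier2 in the frame of tray_mid between -0.095 and 0.095 m and z of carrier2 in the frame of tray_mid between -0.003 and 0.003 m and x of carrier3 in the frame of tray_mid between -0.025 and 0.025 m and y of carrier3 in the frame of tray_mid between -0.095 and 0.095 m and z of carrier3 in the frame of tray_mid between -0.003 and 0.003 m and horizontal distance between spatula_mid and mat below 0.04 m and z of spatula in the frame of mat below 0.009 m and angle between spatula's own z axis and vertical below 0.12 rad), for 0.3 s.
3. the tray is pushed in until the detent holds it (value of joint tray above 0.119 m), for 0.2 s.
4. the sash is pulled fully down (value of joint sash below 0.006 m), for 0.2 s.
At the end, for the whole second after the job is handed in: Every carrier flat on the tray (centre within 25 mm of the tray's in depth, 95 mm in width, 3 mm in height, tilt under 0.05 rad); spatula flat, its middle within 40 mm of the mat's; tray home (over 119 mm); sash down (under 6 mm); all at rest (all of step 2 and value of joint tray above 0.119 m and value of joint sash below 0.006 m and linear speed of each of carrier1, carrier2, carrier3, spatula below 0.02 m/s); the robot touches nothing.
It fails at once if the gripper or arm touches a slide carrier (only the spatula may) (contact force between any of the fingers, the arm and carrier1 above 0.5 N or contact force between any of the fingers, the arm and carrier2 above 0.5 N or contact force between any of the fingers, the arm and carrier3 above 0.5 N).
It fails at once if a bystander is knocked more than 30 mm from its place (distance of any of reagent, oil, slidebox, beaker, marker, dish, ethanol from where it was at the start of the episode above 0.03 m).
Of carrier1, carrier2, carrier3 only 2 to 3 are there at a start; the rules pass over those that are not, and their reading is None.
At some moment in a run one of carrier1, carrier2, carrier3 may be knocked a few centimetres aside while the robot is not near it.
It also fails if it takes over 210 s, if anything falls off the work surface, if the arm or the gripper's body presses on something with over 40 N, if the wrist force passes 120 N, or if a joint passes its speed limit or range.

## Working session

There is one attempt and no reset: what is moved stays moved. The work goes in short steps, Python scripts to look and compute and a tool call to move; the robot and the scene stay as the last step left them, time stands still between calls to the robot, and variables do not carry over. Pictures are saved under pics/ and viewed, and the job is handed in when it is done.

Besides the shell and the picture viewer there is one more tool, called after ">>>" as name(argument=value, ...), one argument or row to a line, values as JSON. step_arm: Moves the arm, as the interface text tells. Its arguments: {"type":"object","properties":{"steps":{"type":"array","items":{"type":"array"}},"fingers":{"type":"number"},"grip_force":{"type":"number"}},"required":["steps"]}

```bash
ls; mkdir -p pics
python3 - <<'E'
from plant import *
import cv2
print(get_state())
for n in ("side","top"):
    cv2.imwrite(f"pics/{n}0.png",capture(n)); m=camera_model(n); print(n,m)
E
```

```text
pics
{'time_s': 0.0, 'joints': array([-5.95245851e+01,  2.05910761e+01,  6.32950439e-01, -2.14012026e-02,
       -7.01371652e+01, -1.65074529e+01]), 'qd': array([-0.03818612,  0.00439503,  0.0463046 ,  0.07491168,  0.04901756,
        0.02467384]), 'joint_torque': array([ 8.43229445e-04, -5.82723391e+01,  2.93057603e+01,  6.99736610e+00,
        6.83259394e-03, -1.50262285e-04]), 'tcp_pos': array([ 0.16280049, -0.65458104,  0.24461645]), 'eef_rot': array([ 94.58748334,  89.90260774, 108.54815715]), 'contact_force': array([ 0.4136382 , -0.81274936,  0.38852001]), 'moment': array([ 0.03684884,  0.07307719, -0.00069296]), 'gripper_width': 0.08786935531129487}
side {'intrinsics': array([[441.18892669,   0.        , 321.27955086],
       [  0.        , 441.18892669, 205.30273013],
       [  0.        ,   0.        ,   1.        ]]), 'rvec': array([ 2.39884597, -0.05067899,  0.02724757]), 'tvec': array([-0.51831591,  0.12254214,  1.53651158])}
top {'intrinsics': array([[486.09795869,   0.        , 316.85234   ],
       [  0.        , 486.09795869, 199.27761987],
       [  0.        ,   0.        ,   1.        ]]), 'rvec': array([ 2.14502259, -2.15610174,  0.11501892]), 'tvec': array([0.05686895, 0.52703357, 1.88094393])}
```

View pics/side0.png

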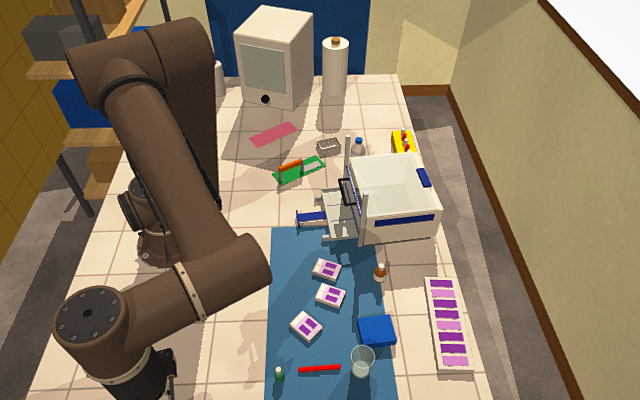

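View pics/top0.png

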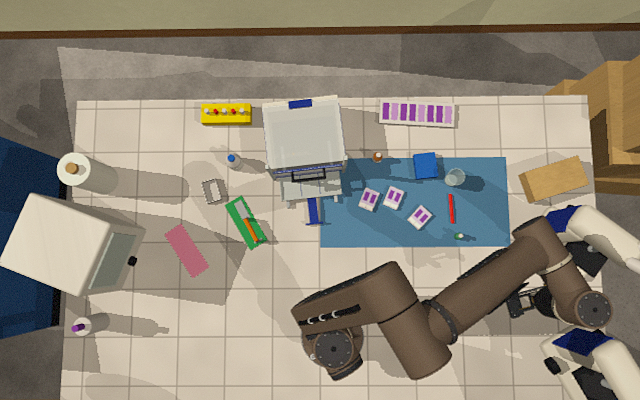

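Three carriers at top-view (370,199), (394,197) and (420,217). The green mat with the spatula is at (245,222), and the pink mat at (187,250) is a decoy. The purple slide rack at (417,113) is also not part of the job.

```bash
cat > h.py <<'E'
from plant import *
import numpy as np, cv2
from scipy.spatial.transform import Rotation as R
M={n:camera_model(n) for n in("side","top")}
def proj(n,P):
    m=M[n]; p,_=cv2.projectPoints(np.atleast_2d(np.array(P,float)),m["rvec"],m["tvec"],m["intrinsics"],None); return p[:,0]
def ray(n,uv):
    m=M[n]; Rm=cv2.Rodrigues(m["rvec"])[0]; uv=np.atleast_2d(np.array(uv,float))
    d=np.c_[uv,np.ones(len(uv))]@np.linalg.inv(m["intrinsics"]).T@Rm; return -Rm.T@m["tvec"],d
def onz(n,uv,z):
    c,d=ray(n,uv); return c+d*((z-c[2])/d[:,2])[:,None]
def crop(img,x0,y0,x1,y1,f,name):
    cv2.imwrite(name,cv2.resize(img[y0:y1,x0:x1],None,fx=f,fy=f,interpolation=cv2.INTER_CUBIC))
E
python3 - <<'E'
from h import *
t=cv2.imread("pics/top0.png"); s=cv2.imread("pics/side0.png")
crop(t,215,90,355,250,5,"pics/c1.png".replace("c1","c1")) if 0 else crop(t,215,90,365,210,5,"pics/c1.png")
crop(t,190,165,340,265,5,"pics/c2.png")
crop(t,340,145,500,250,5,"pics/c3.png")
crop(s,260,120,450,262,4,"pics/c4.png")
E
```

```text
(no output)
```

View pics/c1.png

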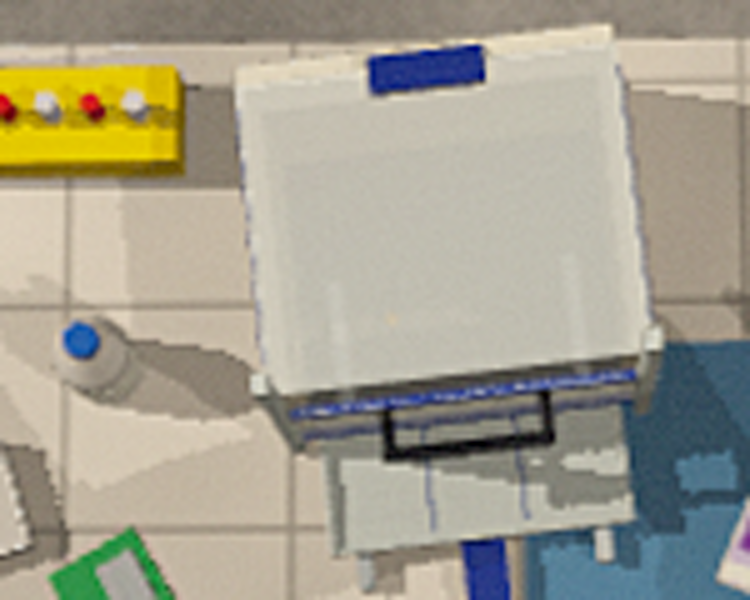

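View pics/c2.png

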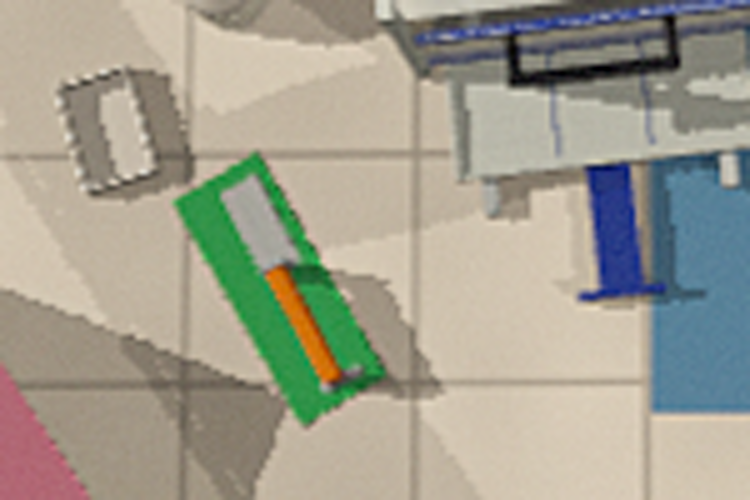

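View pics/c3.png

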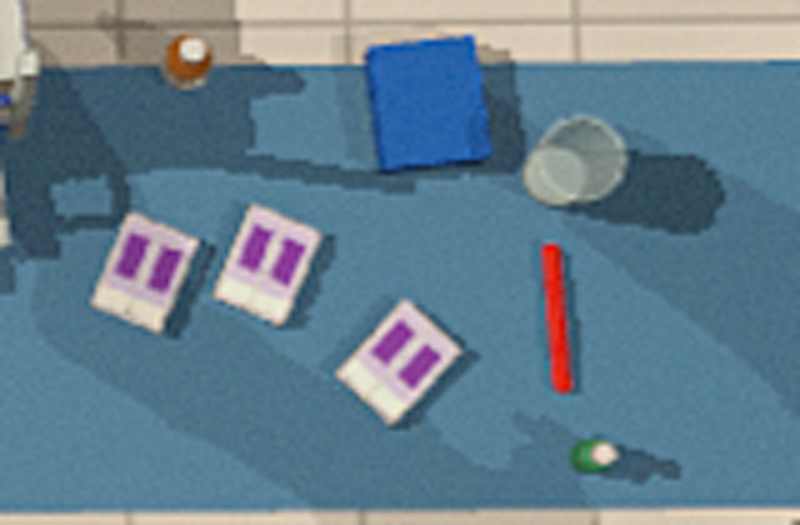

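View pics/c4.png

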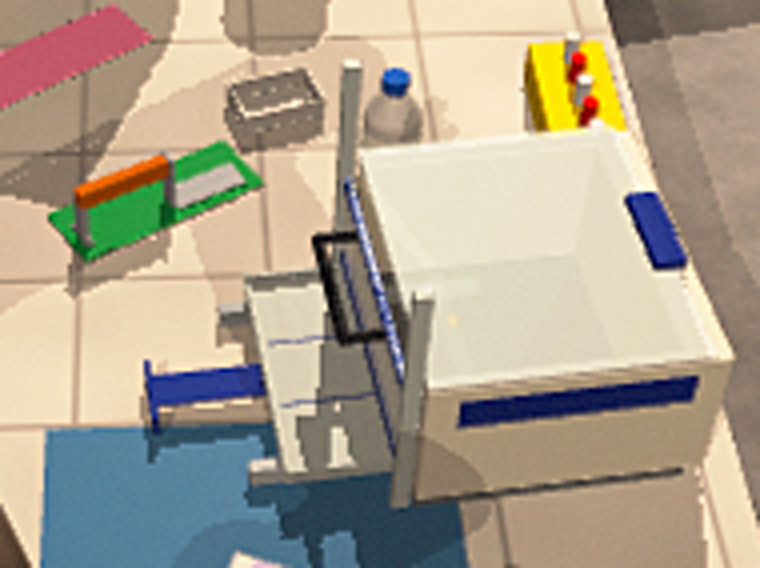

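```bash
cat >> h.py <<'E'
def comps(mask,amin):
    n,l,st,c=cv2.connectedComponentsWithStats(mask.astype(np.uint8)); return [(l==i,st[i]) for i in range(1,n) if st[i][4]>=amin]
def wrect(n,mask,z):
    cs,_=cv2.findContours(mask.astype(np.uint8),cv2.RETR_EXTERNAL,cv2.CHAIN_APPROX_NONE)
    p=np.vstack([c[:,0] for c in cs]); w=onz(n,p,z)[:,:2]
    r=cv2.minAreaRect((w*1000).astype(np.float32)); return r
def masks(img):
    h=cv2.cvtColor(img,cv2.COLOR_BGR2HSV).astype(int); H,S,V=h[...,0],h[...,1],h[...,2]
    return dict(green=(H>50)&(H<80)&(S>120)&(V>60),orange=(H>5)&(H<18)&(S>190)&(V>140),purple=(H>130)&(H<160)&(S>80),blue=(H>110)&(H<128)&(S>150),black=(V<50),
      white=(V>150)&~((H>90)&(H<115)&(S>60)))
E
python3 - <<'E'
from h import *
for n in M:
    print(n,"cam",ray(n,[[0,0]])[0])
    img=cv2.imread(f"pics/{n}0.png"); m=masks(img)
    for k,z in(("green",.003),("orange",.063),("purple",.018),("blue",.026),("black",.130)):
        for c,st in comps(m[k],20):
            if st[0]>520 : continue
            p=np.argwhere(c).mean(0)[::-1]; print(k,z,st,p.round(1),"w",onz(n,[p],z)[0].round(3)[:2],wrect(n,c,z) if k in("green","orange") else "")
E
```

```text
side cam [ 0.4691221  -0.97020345  1.21785283]
green 0.003 [272 156  54  29 442] [297. 171.] w [0.436 0.334] ((443.0172424316406, 342.1949462890625), (207.69790649414062, 79.39818572998047), 30.891122817993164)
green 0.003 [274 370  10  12  75] [279.  376.5] w [ 0.38  -0.492] ((380.9389343261719, -490.4716796875), (25.714757919311523, 29.223127365112305), 11.97606372833252)
orange 0.063 [279 159  23  10  67] [289.8 163.7] w [0.41  0.312] ((410.0394592285156, 312.36163330078125), (95.34083557128906, 15.417963981628418), 28.258407592773438)
purple 0.018 [325 262  12   7  52] [330.5 265.1] w [ 0.543 -0.138] 
purple 0.018 [322 269  12   7  49] [327.6 271.9] w [ 0.532 -0.164] 
purple 0.018 [430 280  23   7 151] [441.1 283. ] w [ 0.891 -0.221] 
purple 0.018 [328 287  13   8  59] [334.1 290.9] w [ 0.549 -0.236] 
purple 0.018 [432 290  23   7 149] [442.9 292.9] w [ 0.888 -0.257] 
purple 0.018 [325 295  13   8  60] [331.  298.2] w [ 0.537 -0.262] 
purple 0.018 [433 299  24   9 170] [444.9 303.2] w [ 0.886 -0.293] 
purple 0.018 [435 310  24   9 178] [446.2 313.7] w [ 0.881 -0.329] 
purple 0.01
[... 3866 characters left out ...]
8 299  41  25  71] [399.7 311.9] w [ 0.103 -0.246] 
black 0.13 [335 304  26  13 153] [347.9 310.4] w [ 0.108 -0.058] 
black 0.13 [321 313  12   8  52] [326.6 316.2] w [0.088 0.019] 
black 0.13 [310 317   9   6  39] [314.3 319.5] w [0.076 0.064] 
black 0.13 [298 320  12   5  37] [302.9 322.4] w [0.066 0.105] 
black 0.13 [323 330  14   4  27] [330.4 331.7] w [0.033 0.006] 
black 0.13 [449 330   9  14  37] [453.9 337.6] w [ 0.012 -0.438] 
black 0.13 [306 333  14   7  31] [311.5 335.7] w [0.019 0.074] 
black 0.13 [331 346   5   6  24] [333.  348.7] w [-0.027 -0.003] 
black 0.13 [351 354  12  17  73] [356.7 362.8] w [-0.076 -0.088] 
black 0.13 [332 373  11   7  28] [336.7 376.8] w [-0.124 -0.016]
```

```bash
cat >> h.py <<'E'
def tri(us,ut):
    c1,d1=ray("side",us);c2,d2=ray("top",ut);d1=d1[0];d2=d2[0]
    a=np.linalg.lstsq(np.c_[d1,-d2],c2-c1,rcond=None)[0]; p,q=c1+a[0]*d1,c2+a[1]*d2
    return ((p+q)/2).round(4),(np.linalg.norm(p-q)*1000).round(1)
E
python3 - <<'E'
from h import *
c1=lambda x,y:(215+x/5-.4,90+y/5-.4); c2=lambda x,y:(190+x/5-.4,165+y/5-.4); c4=lambda x,y:(260+x/4-.375,120+y/4-.375)
for k,s,t,z in(("guideL",c4(352,64),c1(260,383),.262),("guideR",c4(424,293),c1(655,340),.262),("barL",c4(320,240),c1(388,452),.13),("barR",c4(345,337),c1(550,437),.13),("plateL",c4(149,362),c2(580,297),.026),("plateR",c4(155,408),c2(665,288),.026),("trayFL",c4(250,283),c1(340,553),.033),("trayFR",c4(287,474),c1(634,520),.033)):
    print(k,tri(s,t),onz("side",s,z)[0].round(4),onz("top",t,z)[0].round(4))
E
```

```text
guideL (array([0.6173, 0.2258, 0.2629]), np.float64(1.6)) [0.6182 0.2271 0.262 ] [0.6167 0.2258 0.262 ]
guideR (array([ 0.647 , -0.0505,  0.2634]), np.float64(4.1)) [ 0.6493 -0.0487  0.262 ] [ 0.6452 -0.0506  0.262 ]
barL (array([0.5889, 0.1448, 0.1322]), np.float64(0.8)) [0.5896 0.1472 0.13  ] [0.5889 0.145  0.13  ]
barR (array([0.5998, 0.0233, 0.1369]), np.float64(3.0)) [0.6021 0.0299 0.13  ] [0.5995 0.0232 0.13  ]
plateL (array([0.4325, 0.099 , 0.0285]), np.float64(4.3)) [0.4346 0.1017 0.026 ] [0.4306 0.0989 0.026 ]
plateR (array([0.438 , 0.0322, 0.0425]), np.float64(3.9)) [0.4395 0.0467 0.026 ] [0.4373 0.0321 0.026 ]
trayFL (array([0.5273, 0.1893, 0.0347]), np.float64(6.0)) [0.5303 0.1915 0.033 ] [0.5245 0.1891 0.033 ]
trayFR (array([ 0.5498, -0.0424,  0.0386]), np.float64(2.6)) [ 0.5515 -0.0377  0.033 ] [ 0.5492 -0.0427  0.033 ]
```

Scanner: sash origin about (0.632, 0.088), yaw about 5.7°, and tray_mid about (0.594, 0.084). Both views agree to a few mm. Next I measure the carriers and set up a move helper.

```bash
cat >> h.py <<'E'
def carriers(n,img,box,z=.016):
    x0,y0,x1,y1=box; h=cv2.cvtColor(img,cv2.COLOR_BGR2HSV).astype(int); H,S,V=h[...,0],h[...,1],h[...,2]
    m=((V>165)&(S<75)|((H>125)&(H<165)&(V>110)&(S>30))); k=np.zeros_like(m); k[y0:y1,x0:x1]=m[y0:y1,x0:x1]
    out=[]
    for c,st in comps(k,80):
        r=wrect(n,c,z); (cx,cy),(w,hh),a=r; a=a if w>hh else a-90
        out.append((round(cx),round(cy),round(max(w,hh)),round(min(w,hh)),round(a,1),int(st[4])))
    return out
def move(tx,ty,tz,yaw=None):
    """yaw: direction of tool z?? printed as tool y heading"""
    s=get_state(); Rm=R.from_euler("xyz",s["eef_rot"],degrees=True).as_matrix(); p=s["tcp_pos"]
    hy=np.degrees(np.arctan2(Rm[1,1],Rm[0,1])); print("t",round(s["time_s"],1),"p",p.round(4),"y-heading",hy.round(2),"toolx",Rm[:,0].round(3),"w",round(s["gripper_width"],4),"F",s["contact_force"].round(1))
    if yaw is not None:
        d=(yaw-hy+90)%180-90   # half-turn equivalent
        d=-d; print("turn units total",round(d/6,3)," j6",s["joints"][5].round(1))
        Rm=Rm@R.from_euler("x",d,degrees=True).as_matrix()
    v=Rm.T@(np.array([tx,ty,tz])-p)/.02
    print("shift units total (tool xyz)",v.round(2),"min rows",int(np.ceil(np.abs(v).max())))
E
python3 - <<'E'
from h import *
print(carriers("top",cv2.imread("pics/top0.png"),(345,180,440,235)))
print(carriers("side",cv2.imread("pics/side0.png"),(285,250,355,345)))
for h in(5.7,): move(.593,.084,.28,h)
E
```

```text
[(535, -247, 81, 60, -24.0, 305), (530, -150, 79, 59, -23.9, 293), (457, -349, 80, 60, -43.5, 310)]
[(530, -148, 81, 58, -24.5, 367), (534, -245, 82, 60, -25.1, 433), (457, -348, 79, 59, -43.5, 503)]
t 0.1 p [ 0.1628 -0.6547  0.2447] y-heading 103.96 toolx [-0.     0.001 -1.   ] w 0.088 F [0.4 0.3 0. ]
turn units total -13.623  j6 -16.5
shift units total (tool xyz) [ -1.72 -25.07  34.62] min rows 35
```

>>> step_arm(
  steps=[
    [[-0.09, 0, 0], -0.68],
    [[-0.09, 0, 0], -0.68],
    [[-0.09, 0, 0], -0.68],
    [[-0.09, 0, 0], -0.68],
    [[-0.09, 0, 0], -0.68],
    [[-0.09, 0, 0], -0.68],
    [[-0.09, 0, 0], -0.68],
    [[-0.09, 0, 0], -0.68],
    [[-0.09, 0, 0], -0.68],
    [[-0.09, 0, 0], -0.68],
    [[-0.09, 0, 0], -0.68],
    [[-0.09, 0, 0], -0.68],
    [[-0.09, 0, 0], -0.68],
    [[-0.09, 0, 0], -0.68],
    [[-0.09, 0, 0], -0.68],
    [[-0.09, 0, 0], -0.68],
    [[-0.09, 0, 0], -0.68],
    [[-0.09, 0, 0], -0.68],
    [[-0.09, 0, 0], -0.68],
    [[-0.09, 0, 0], -0.68],
  ],
  fingers=0.75,
  grip_force=60,
)

```text
time_s: 1.77
tcp_pos: [0.1629, -0.6548, 0.2811]
eef_rot: [11.0, 89.9, 106.8]
contact_force: [0.0, 0.1, 0.3]
gripper_width: 0.0221
```

>>> step_arm(
  steps=[
    [[0, -0.35, 0.48], 0],
    [[0, -0.7, 0.96], 0],
    [[0, -0.7, 0.96], 0],
    [[0, -0.7, 0.96], 0],
    [[0, -0.7, 0.96], 0],
    [[0, -0.7, 0.96], 0],
    [[0, -0.7, 0.96], 0],
    [[0, -0.7, 0.96], 0],
    [[0, -0.7, 0.96], 0],
    [[0, -0.7, 0.96], 0],
    [[0, -0.7, 0.96], 0],
    [[0, -0.7, 0.96], 0],
    [[0, -0.7, 0.96], 0],
    [[0, -0.7, 0.96], 0],
    [[0, -0.7, 0.96], 0],
    [[0, -0.7, 0.96], 0],
    [[0, -0.7, 0.96], 0],
    [[0, -0.7, 0.96], 0],
    [[0, -0.7, 0.96], 0],
    [[0, -0.7, 0.96], 0],
  ],
)

```text
time_s: 3.43
tcp_pos: [0.3983, -0.2543, 0.2814]
eef_rot: [-4.7, 90.0, 90.8]
contact_force: [0.1, -0.1, 0.3]
gripper_width: 0.0214
```

>>> step_arm(
  steps=[
    [[0, -0.7, 0.96], 0],
    [[0, -0.7, 0.96], 0],
    [[0, -0.7, 0.96], 0],
    [[0, -0.7, 0.96], 0],
    [[0, -0.7, 0.96], 0],
    [[0, -0.7, 0.96], 0],
    [[0, -0.7, 0.96], 0],
    [[0, -0.7, 0.96], 0],
    [[0, -0.7, 0.96], 0],
    [[0, -0.7, 0.96], 0],
    [[0, -0.7, 0.96], 0],
    [[0, -0.5, 0.7], 0],
    [[0, -0.3, 0.5], 0],
    [[0, 0, 0], 0],
    [[0, 0, 0], 0],
  ],
)

```text
time_s: 4.68
tcp_pos: [0.5443, -0.005, 0.2812]
eef_rot: [96.3, 90.0, -168.1]
contact_force: [-0.0, -0.6, -0.1]
gripper_width: 0.022
```

Run:
```python
from h import *
move(.593,.084,.132,5.7)
for n in M: cv2.imwrite(f"pics/{n}1.png",capture(n))
crop(cv2.imread("pics/top1.png"),200,80,400,230,4,"pics/d1.png")
```

```text
t 4.7 p [ 0.5443 -0.005   0.2812] y-heading -174.42 toolx [-0.001 -0.    -1.   ] w 0.022 F [-0.  -0.6 -0.1]
turn units total -0.019  j6 -14.5
shift units total (tool xyz) [ 7.46 -2.87  4.19] min rows 8
```

View pics/side1.png

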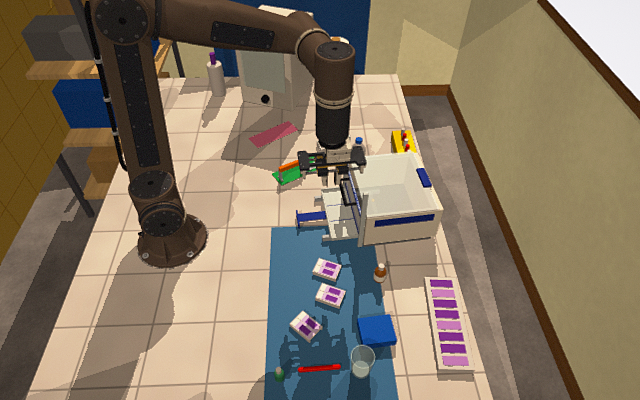

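The side view shows the gripper at about (335,165), just short of the handle bar at (345,192). I'll line up over the bar and go halfway down.

>>> step_arm(
  steps=[
    [[0, -0.48, 0.7], 0],
    [[0, -0.48, 0.7], 0],
    [[0, -0.48, 0.7], 0],
    [[0, -0.48, 0.7], 0],
    [[0, -0.48, 0.7], 0],
    [[0, -0.48, 0.7], 0],
    [[0.5, 0, 0], 0],
    [[1, 0, 0], 0],
    [[1, 0, 0], 0],
    [[1, 0, 0], 0],
    [[1, 0, 0], 0],
    [[1, 0, 0], 0],
    [[0.3, 0, 0], 0],
    [[0, 0, 0], 0],
    [[0, 0, 0], 0],
  ],
)

```text
time_s: 6.03
tcp_pos: [0.5943, 0.0842, 0.1659]
eef_rot: [161.9, 90.0, -102.5]
contact_force: [1.3, -0.5, 0.3]
gripper_width: 0.0217
```

Run:
```python
from h import *
move(.593,.084,.132,5.7)
a=[]
for n in M: cv2.imwrite(f"pics/{n}2.png",capture(n))
crop(cv2.imread("pics/top2.png"),230,120,370,220,5,"pics/d2.png")
crop(cv2.imread("pics/side2.png"),270,120,420,240,5,"pics/d3.png")
```

```text
t 6.0 p [0.5943 0.0842 0.1659] y-heading -174.4 toolx [-0. -0. -1.] w 0.0217 F [ 1.3 -0.5  0.3]
turn units total -0.017  j6 -21.1
shift units total (tool xyz) [ 1.69  0.06 -0.  ] min rows 2
```

View pics/d3.png

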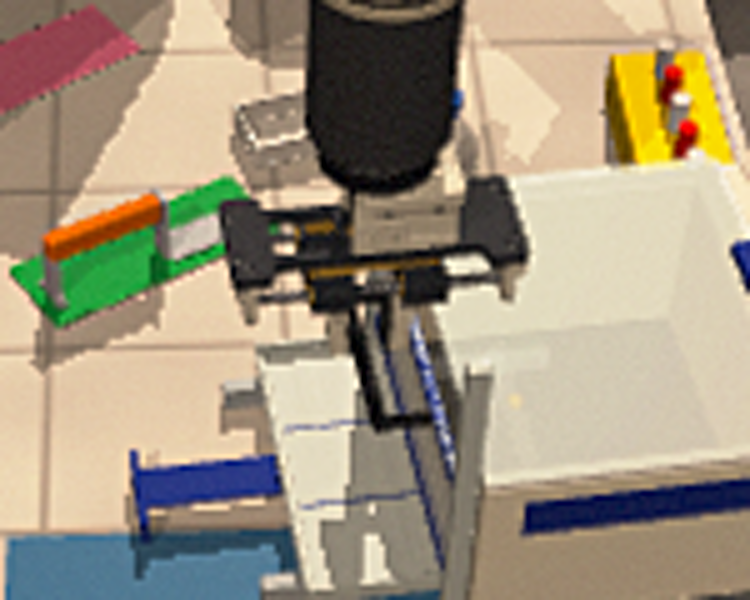

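View pics/d2.png

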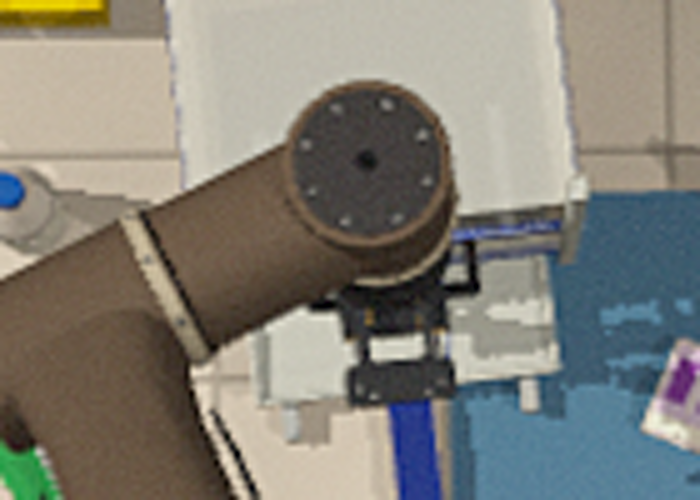

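The side crop shows the bar passing between the fingers at about (375,310). I go down and grip.

>>> step_arm(
  steps=[
    [[0.3, 0, 0], 0],
    [[0.3, 0, 0], 0],
    [[0.3, 0, 0], 0],
    [[0.3, 0, 0], 0],
    [[0.3, 0, 0], 0],
    [[0.2, 0, 0], 0],
    [[0, 0, 0], 0],
  ],
)

```text
time_s: 6.72
tcp_pos: [0.5932, 0.0836, 0.1302]
eef_rot: [104.5, 89.9, -159.9]
contact_force: [0.1, 0.6, -0.3]
gripper_width: 0.0222
```

>>> step_arm(
  steps=[
    [[0, 0, 0], 0],
    [[0, 0, 0], 0],
    [[0, 0, 0], 0],
    [[0, 0, 0], 0],
    [[0, 0, 0], 0],
    [[0, 0, 0], 0],
  ],
  fingers=1,
  grip_force=60,
)

```text
time_s: 7.22
tcp_pos: [0.5931, 0.0838, 0.1315]
eef_rot: [93.5, 89.9, -171.0]
contact_force: [-5.9, 1.0, 2.1]
gripper_width: 0.0102
```

>>> step_arm(
  steps=[
    [[-0.2, 0, 0], 0],
    [[-0.4, 0, 0], 0],
    [[-0.4, 0, 0], 0],
    [[-0.4, 0, 0], 0],
    [[-0.4, 0, 0], 0],
    [[-0.4, 0, 0], 0],
    [[-0.4, 0, 0], 0],
    [[-0.4, 0, 0], 0],
    [[-0.4, 0, 0], 0],
    [[-0.4, 0, 0], 0],
    [[-0.4, 0, 0], 0],
    [[-0.4, 0, 0], 0],
    [[-0.2, 0, 0], 0],
    [[0, 0, 0], 0],
    [[0, 0, 0], 0],
    [[0, 0, 0], 0],
  ],
)

```text
time_s: 8.55
tcp_pos: [0.5931, 0.0837, 0.2291]
eef_rot: [89.8, 90.0, -174.6]
contact_force: [-9.4, 1.5, -2.5]
gripper_width: 0.0101
```

Run:
```python
from h import *
move(.593,.084,.28,5.7)
for n in M: cv2.imwrite(f"pics/{n}3.png",capture(n))
crop(cv2.imread("pics/side3.png"),270,100,420,220,5,"pics/d4.png")
```

```text
t 8.6 p [0.5931 0.0837 0.2291] y-heading -174.42 toolx [-0. -0. -1.] w 0.0101 F [-9.4  1.5 -2.5]
turn units total -0.02  j6 -21.1
shift units total (tool xyz) [-2.54  0.    0.01] min rows 3
```

View pics/d4.png

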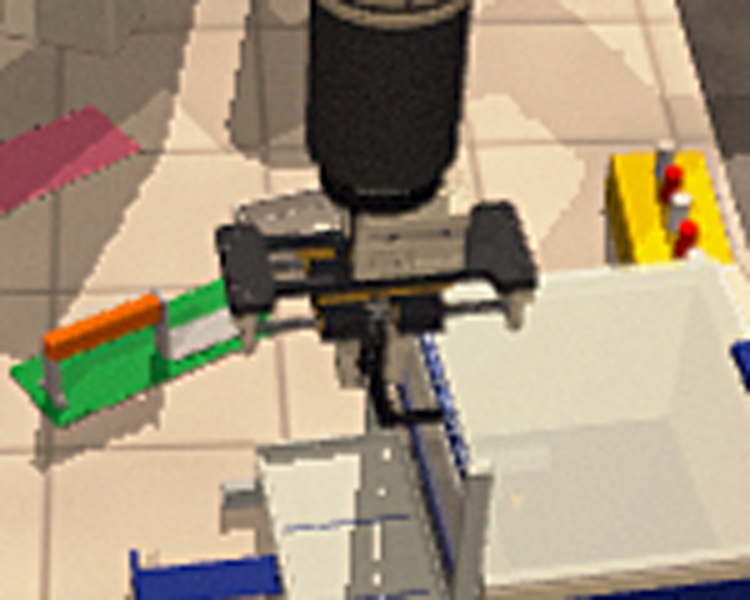

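The sash is up by about 98 mm. Release, back up, then go to the spatula.

>>> step_arm(
  steps=[
    [[0, 0, 0], 0],
    [[0, 0, 0], 0],
    [[0, 0, 0], 0],
    [[0, 0, 0], 0],
    [[-0.3, 0, 0], 0],
    [[-0.5, 0, 0], 0],
    [[-0.5, 0, 0], 0],
    [[-0.5, 0, 0], 0],
    [[-0.5, 0, 0], 0],
    [[-0.5, 0, 0], 0],
    [[-0.3, 0, 0], 0],
    [[0, 0, 0], 0],
  ],
  fingers=0.75,
)

```text
time_s: 9.65
tcp_pos: [0.5945, 0.0841, 0.2916]
eef_rot: [-77.9, 89.8, 17.7]
contact_force: [0.1, 0.4, 0.3]
gripper_width: 0.0215
```

Run:
```python
from h import *
move(.411,.313,.12,118.6)
```

```text
t 9.7 p [0.5945 0.0841 0.2916] y-heading -174.42 toolx [ 0.003  0.001 -1.   ] w 0.0215 F [0.1 0.4 0.3]
turn units total 11.163  j6 -21.1
shift units total (tool xyz) [ 8.57 14.45 -2.6 ] min rows 15
```

>>> step_arm(
  steps=[
    [[0, 0, 0], 0.93],
    [[0, 0, 0], 0.93],
    [[0, 0, 0], 0.93],
    [[0, 0, 0], 0.93],
    [[0, 0, 0], 0.93],
    [[0, 0, 0], 0.93],
    [[0, 0, 0], 0.93],
    [[0, 0, 0], 0.93],
    [[0, 0, 0], 0.93],
    [[0, 0, 0], 0.93],
    [[0, 0, 0], 0.93],
    [[0, 0, 0], 0.93],
  ],
  fingers=0.5,
)

```text
time_s: 10.65
tcp_pos: [0.5936, 0.0839, 0.2889]
eef_rot: [164.4, 89.9, -167.2]
contact_force: [0.5, 0.1, -0.6]
gripper_width: 0.044
```

>>> step_arm(
  steps=[
    [[0, 0.5, -0.09], 0],
    [[0, 0.9, -0.16], 0],
    [[0, 0.9, -0.16], 0],
    [[0, 0.9, -0.16], 0],
    [[0, 0.9, -0.16], 0],
    [[0, 0.9, -0.16], 0],
    [[0, 0.9, -0.16], 0],
    [[0, 0.9, -0.16], 0],
    [[0, 0.9, -0.16], 0],
    [[0.8, 0.9, -0.16], 0],
    [[0.9, 0.9, -0.16], 0],
    [[0.9, 0.9, -0.16], 0],
    [[0.9, 0.9, -0.16], 0],
    [[0.9, 0.9, -0.16], 0],
    [[0.9, 0.9, -0.16], 0],
    [[0.9, 0.9, -0.16], 0],
    [[0.9, 0.45, -0.1], 0],
    [[0.9, 0, 0], 0],
    [[0.4, 0, 0], 0],
    [[0, 0, 0], 0],
  ],
)

```text
time_s: 12.32
tcp_pos: [0.4088, 0.3119, 0.1197]
eef_rot: [-154.9, 89.8, -126.1]
contact_force: [-0.1, 0.1, 0.8]
gripper_width: 0.0437
```

Run:
```python
from h import *
move(.411,.313,.052,118.6)
for n in M: cv2.imwrite(f"pics/{n}4.png",capture(n))
crop(cv2.imread("pics/side4.png"),250,100,360,200,6,"pics/d5.png")
```

```text
t 12.3 p [0.4088 0.3119 0.1197] y-heading 118.72 toolx [-0.002 -0.003 -1.   ] w 0.0437 F [-0.1  0.1  0.8]
turn units total 0.019  j6 -120.5
shift units total (tool xyz) [3.39 0.   0.14] min rows 4
```

View pics/d5.png

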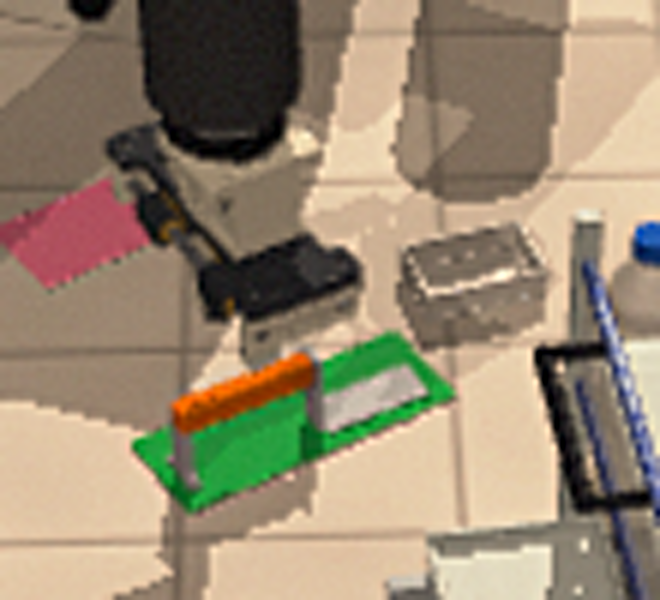

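The gripper is over the orange handle (290,165 in the side view), with the jaws across it. Descend and grip.

>>> step_arm(
  steps=[
    [[0.4, 0, 0.07], 0],
    [[0.6, 0, 0.07], 0],
    [[0.6, 0, 0], 0],
    [[0.6, 0, 0], 0],
    [[0.6, 0, 0], 0],
    [[0.4, 0, 0], 0],
    [[0.19, 0, 0], 0],
    [[0, 0, 0], 0],
  ],
)

```text
time_s: 13.08
tcp_pos: [0.4125, 0.3138, 0.0533]
eef_rot: [-150.8, 90.0, -122.2]
contact_force: [-1.1, 0.2, 1.0]
gripper_width: 0.0438
```

>>> step_arm(
  steps=[
    [[0, 0, 0], 0],
    [[0, 0, 0], 0],
    [[0, 0, 0], 0],
    [[0, 0, 0], 0],
    [[0, 0, 0], 0],
    [[0, 0, 0], 0],
    [[0, 0, 0], 0],
  ],
  fingers=1,
  grip_force=60,
)

```text
time_s: 13.67
tcp_pos: [0.4125, 0.3143, 0.0541]
eef_rot: [21.6, 90.0, 50.2]
contact_force: [-0.8, -0.3, 3.4]
gripper_width: 0.0159
```

Run:
```python
from h import *
move(.411,.313,.15,118.6)
for n in M: cv2.imwrite(f"pics/{n}5.png",capture(n))
crop(cv2.imread("pics/side5.png"),250,100,360,200,6,"pics/d6.png")
```

```text
t 13.7 p [0.4125 0.3143 0.0541] y-heading 118.61 toolx [ 0.  0. -1.] w 0.0159 F [-0.8 -0.3  3.4]
turn units total 0.002  j6 -120.4
shift units total (tool xyz) [-4.8  -0.02 -0.1 ] min rows 5
```

View pics/d6.png

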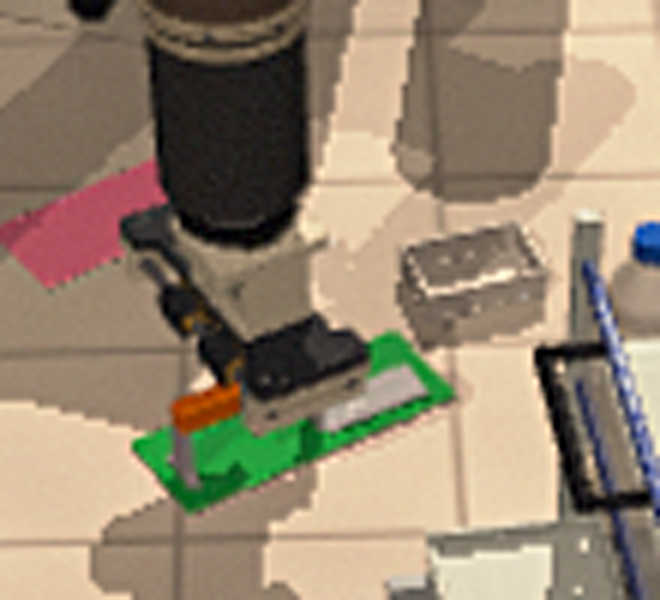

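Gripped, with an opening of 15.9 mm. I lift and look at the blade to calibrate the grasp.

>>> step_arm(
  steps=[
    [[-0.3, 0, 0], 0],
    [[-0.6, 0, 0], 0],
    [[-0.8, 0, 0], 0],
    [[-0.8, 0, 0], 0],
    [[-0.8, 0, 0], 0],
    [[-0.8, 0, 0], 0],
    [[-0.4, 0, 0], 0],
    [[-0.2, 0, 0], 0],
    [[0, 0, 0], 0.8],
    [[0, 0, 0], 0.8],
    [[0, 0, 0], 0.8],
    [[0, 0, 0], 0.8],
    [[0, 0, 0], 0.8],
    [[0, 0, 0], 0.8],
    [[0, 0, 0], 0.8],
    [[0, 0, 0], 0.8],
    [[0, 0, 0], 0.8],
    [[0, 0, 0], 0.8],
    [[0, 0, 0], 0.77],
    [[0, 0, 0], 0],
  ],
)

```text
time_s: 15.43
tcp_pos: [0.4121, 0.3137, 0.1469]
eef_rot: [-107.8, 89.9, -132.0]
contact_force: [0.2, 0.6, -0.6]
gripper_width: 0.0154
```

Run:
```python
from h import *
move(.42,-.1,.15,66)
for n in M: cv2.imwrite(f"pics/{n}6.png",capture(n))
crop(cv2.imread("pics/side6.png"),250,80,380,200,5,"pics/d7.png")
crop(cv2.imread("pics/top6.png"),190,160,320,260,6,"pics/d8.png")
s=get_state(); print(s["joints"].round(1))
```

```text
t 15.4 p [0.4121 0.3137 0.1469] y-heading 65.86 toolx [-0.001 -0.001 -1.   ] w 0.0154 F [ 0.2  0.6 -0.6]
turn units total -0.023  j6 -173.1
shift units total (tool xyz) [ -0.13 -18.74   8.78] min rows 19
[  59.    11.   -26.7   -0.   -52.4 -172.9]
```

View pics/d7.png

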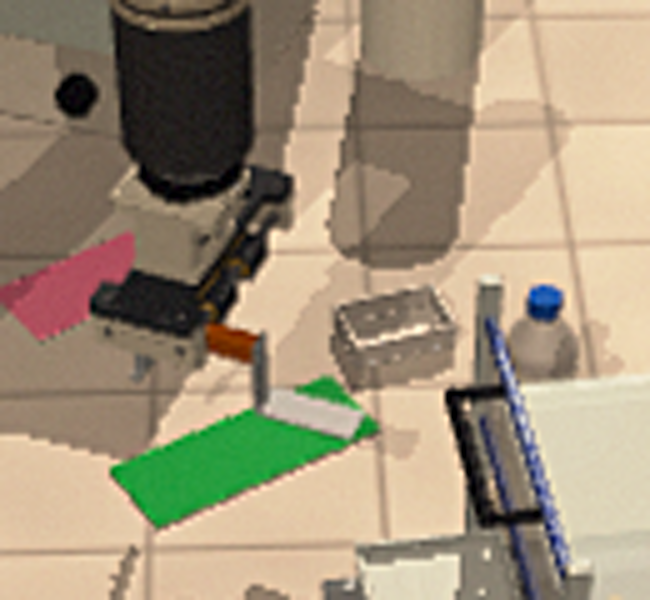

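View pics/d8.png

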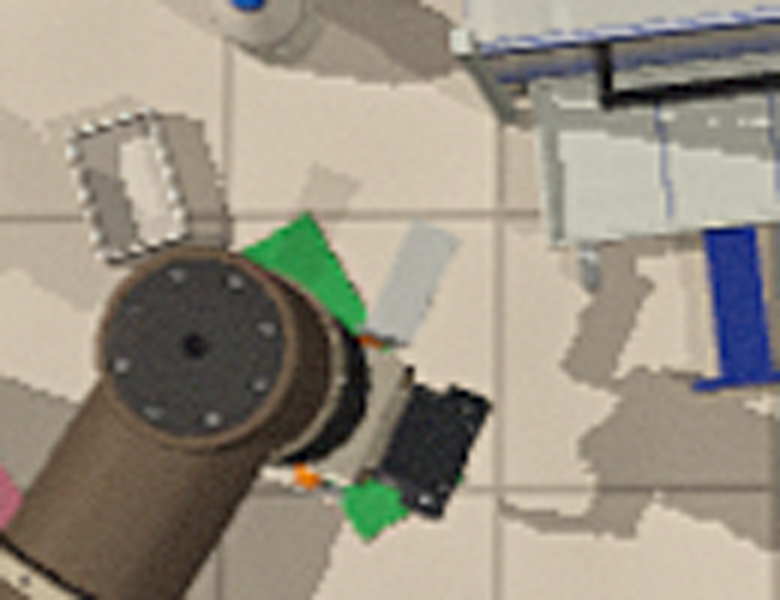

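Run:
```python
from h import *
for n,box in(("top",(245,190,272,225)),("side",(300,145,330,180))):
    img=cv2.imread(f"pics/{n}6.png"); h=cv2.cvtColor(img,cv2.COLOR_BGR2HSV).astype(int)
    print(n,h[206,259] if n=="top" else h[163,312])
    m=(h[...,1]<30)&(h[...,2]>150); k=np.zeros_like(m); x0,y0,x1,y1=box; k[y0:y1,x0:x1]=m[y0:y1,x0:x1]
    for c,st in comps(k,60): print(st,wrect(n,c,.0985))
```

```text
top [ 33  14 179]
[251 197  15  20 162] ((493.1622009277344, 276.7007141113281), (31.569093704223633, 74.8231201171875), 66.5234146118164)
side [ 18  34 203]
```

>>> step_arm(
  steps=[
    [[0, -0.5, 0.23], 0],
    [[0, -1, 0.47], 0],
    [[0, -1, 0.47], 0],
    [[0, -1, 0.47], 0],
    [[0, -1, 0.47], 0],
    [[0, -1, 0.47], 0],
    [[0, -1, 0.47], 0],
    [[0, -1, 0.47], 0],
    [[0, -1, 0.47], 0],
    [[0, -1, 0.47], 0],
    [[0, -1, 0.47], 0],
    [[0, -1, 0.47], 0],
    [[0, -1, 0.47], 0],
    [[0, -1, 0.47], 0],
    [[0, -1, 0.47], 0],
    [[0, -1, 0.47], 0],
    [[0, -1, 0.47], 0],
    [[0, -1, 0.47], 0],
    [[0, -1, 0.47], 0],
    [[0, -0.3, 0.1], 0],
  ],
)

```text
time_s: 17.2
tcp_pos: [0.4192, -0.1031, 0.1476]
eef_rot: [-134.7, 90.0, -158.7]
contact_force: [0.8, 0.8, -1.7]
gripper_width: 0.0159
```

Run:
```python
from h import *
move(.375,-.08,.057,66)
s=get_state(); print(s["joints"].round(1))
for n in M: cv2.imwrite(f"pics/{n}7.png",capture(n))
print(carriers("top",cv2.imread("pics/top7.png"),(345,180,440,235)))
print(carriers("side",cv2.imread("pics/side7.png"),(285,250,355,345)))
```

```text
t 17.2 p [ 0.4192 -0.1031  0.1476] y-heading 65.99 toolx [-0.001 -0.    -1.   ] w 0.0159 F [ 0.8  0.8 -1.7]
turn units total -0.001  j6 -126.6
shift units total (tool xyz) [ 4.53  0.16 -2.49] min rows 5
[  12.6    2.7  -36.6    0.   -50.8 -126.6]
[(536, -247, 80, 58, -25.8, 261), (553, -155, 68, 40, 89.6, 104), (458, -350, 76, 59, -43.3, 289)]
[(506, -77, 75, 33, -24.6, 126), (530, -148, 81, 59, -24.5, 333), (535, -246, 81, 59, -25.4, 372), (458, -348, 76, 59, -43.4, 480)]
```

View pics/side7.png

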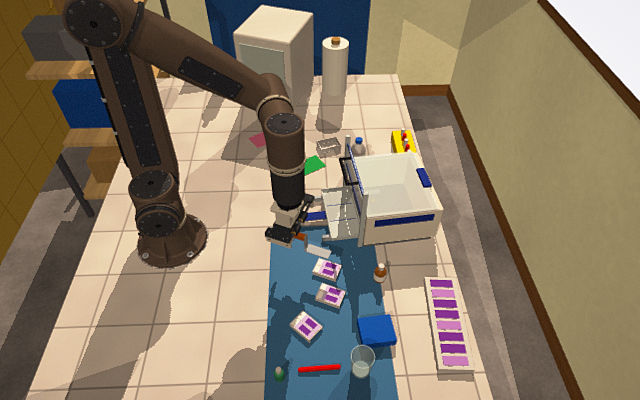

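Blade calibration: the blade centre is 88.5 mm ahead of the TCP, and its underside is 51 mm below. The carriers have not moved. I test the pre-insert pose behind carrier A.

>>> step_arm(
  steps=[
    [[0, 0, -0.5], 0],
    [[0, 0.05, -0.7], 0],
    [[0, 0.05, -0.7], 0],
    [[0, 0.05, -0.6], 0],
    [[0.4, 0, 0], 0],
    [[0.6, 0, 0], 0],
    [[0.6, 0, 0], 0],
    [[0.6, 0, 0], 0],
    [[0, 0, 0], 0],
    [[0, 0, 0], 0],
  ],
)

```text
time_s: 18.13
tcp_pos: [0.3751, -0.0775, 0.1034]
eef_rot: [-136.7, 89.9, -160.6]
contact_force: [0.6, -0.6, -0.1]
gripper_width: 0.0155
```

Run:
```python
from h import *
move(.375,-.08,.056,66)
s=get_state(); print(s["joints"].round(1))
for n in M: cv2.imwrite(f"pics/{n}8.png",capture(n))
crop(cv2.imread("pics/side8.png"),270,200,400,320,6,"pics/d9.png")
```

```text
t 18.1 p [ 0.3751 -0.0775  0.1034] y-heading 66.06 toolx [-0.002 -0.001 -1.   ] w 0.0155 F [ 0.6 -0.6 -0.1]
turn units total 0.01  j6 -132.3
shift units total (tool xyz) [ 2.37 -0.11  0.05] min rows 3
[  18.4    1.4  -45.4    0.   -43.3 -132.3]
```

View pics/d9.png

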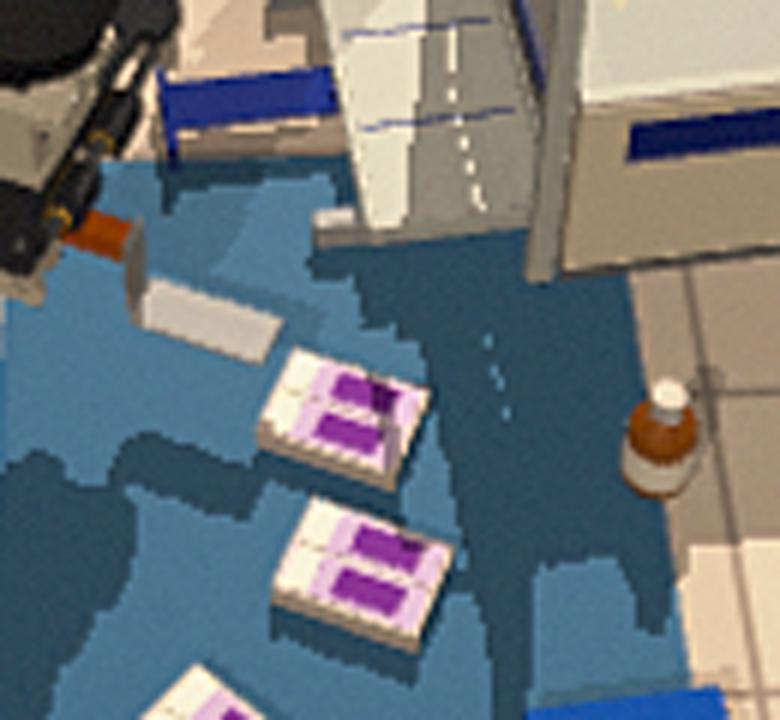

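>>> step_arm(
  steps=[
    [[0, 0, -0.3], 0],
    [[0, -0.05, -0.2], 0],
    [[0.4, 0, 0], 0],
    [[0.6, 0, 0], 0],
    [[0.6, 0, 0], 0],
    [[0.5, 0, 0], 0],
    [[0.3, 0, 0], 0],
    [[0, 0, 0], 0],
    [[0, 0, 0], 0],
  ],
)

```text
time_s: 18.98
tcp_pos: [0.3659, -0.0746, 0.056]
eef_rot: [-120.0, 90.0, -144.0]
contact_force: [-0.2, 0.2, -1.3]
gripper_width: 0.0157
```

Run:
```python
from h import *
s=get_state(); print(s["joints"].round(1))
u=np.array([.911,-.4115]); A=np.array([.530,-.1485]); p=A-.0885*u
move(*p,.055,65.8)
for n in M: cv2.imwrite(f"pics/{n}9.png",capture(n))
crop(cv2.imread("pics/side9.png"),270,200,400,320,6,"pics/d9.png")
crop(cv2.imread("pics/top9.png"),300,160,430,250,6,"pics/d10.png")
```

```text
[  19.4    5.6  -50.     0.   -34.4 -133.4]
t 19.0 p [ 0.3659 -0.0746  0.056 ] y-heading 66.0 toolx [-0. -0. -1.] w 0.0157 F [-0.2  0.2 -1.3]
turn units total 0.034  j6 -133.4
shift units total (tool xyz) [0.05 0.   4.57] min rows 5
```

View pics/d9.png

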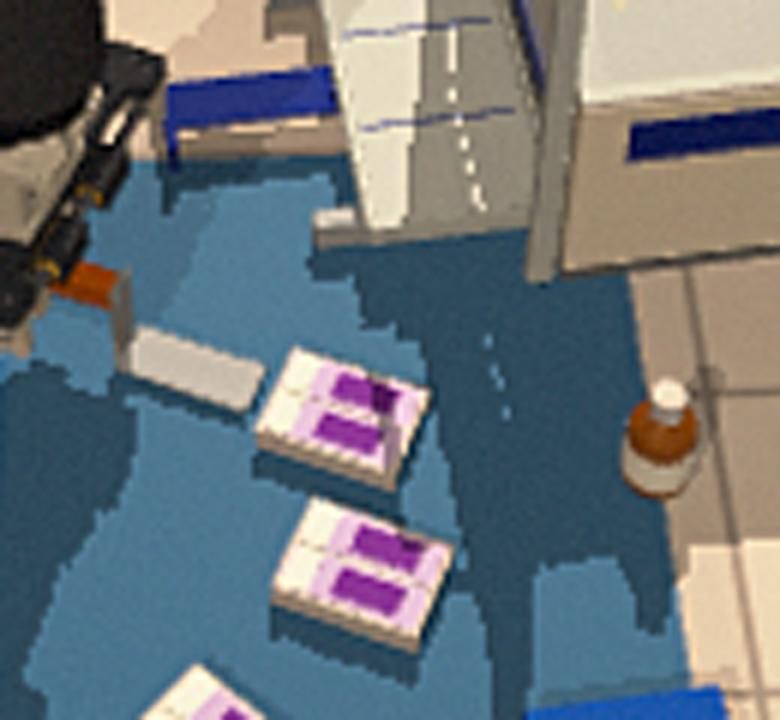

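View pics/d10.png

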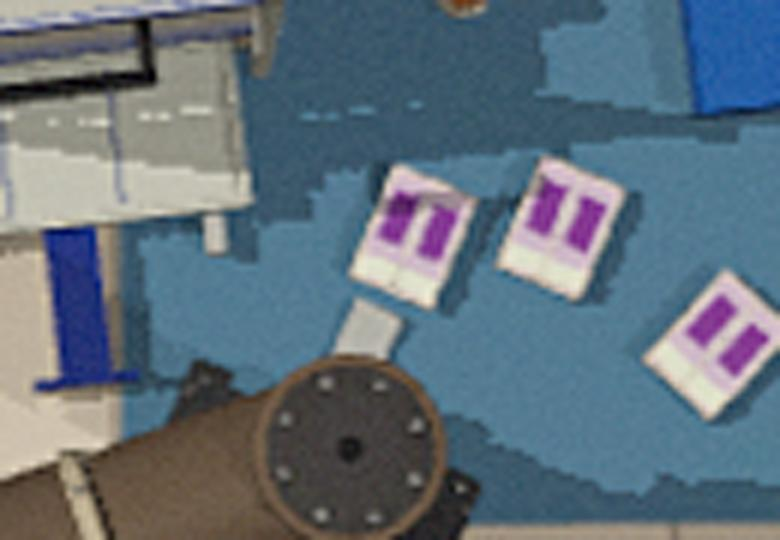

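Blade tip is centred on carrier A's end, with the rear edge just ahead. Insert, then lift gently.

>>> step_arm(
  steps=[
    [[0, 0, 0.2], 0],
    [[0, 0, 0.4], 0],
    [[0, 0, 0.4], 0],
    [[0, 0, 0.4], 0],
    [[0, 0, 0.4], 0],
    [[0, 0, 0.4], 0],
    [[0, 0, 0.4], 0],
    [[0, 0, 0.4], 0],
    [[0, 0, 0.4], 0],
    [[0, 0, 0.4], 0],
    [[0, 0, 0.4], 0],
    [[0, 0, 0.2], 0],
    [[0, 0, 0], 0],
    [[0, 0, 0], 0],
  ],
)

```text
time_s: 20.25
tcp_pos: [0.4462, -0.1105, 0.0556]
eef_rot: [-158.4, 90.0, 177.6]
contact_force: [-0.2, 0.0, -1.4]
gripper_width: 0.0155
```

Run:
```python
from h import *
move(.45,-.1123,.07,65.8)
for n in M: cv2.imwrite(f"pics/{n}10.png",capture(n))
crop(cv2.imread("pics/side10.png"),270,200,400,320,6,"pics/d9.png")
```

```text
t 20.2 p [ 0.4462 -0.1105  0.0556] y-heading 65.96 toolx [-0.001  0.    -1.   ] w 0.0155 F [-0.2  0.  -1.4]
turn units total 0.027  j6 -124.8
shift units total (tool xyz) [-0.72 -0.    0.21] min rows 1
```

View pics/d9.png

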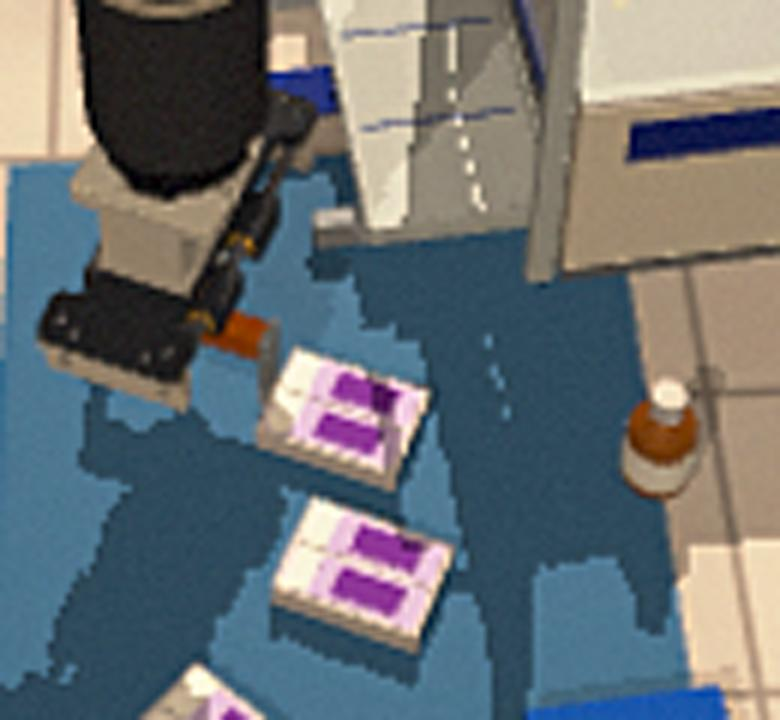

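Blade under A. Lift slowly and check that it rides.

>>> step_arm(
  steps=[
    [[-0.1, 0, 0], 0],
    [[-0.2, 0, 0], 0],
    [[-0.3, 0, 0], 0],
    [[-0.4, 0, 0], 0],
    [[-0.4, 0, 0], 0],
    [[-0.4, 0, 0], 0],
    [[-0.4, 0, 0], 0],
    [[-0.4, 0, 0], 0],
    [[-0.4, 0, 0], 0],
    [[-0.4, 0, 0], 0],
    [[-0.3, 0, 0], 0],
    [[-0.2, 0, 0], 0],
    [[-0.1, 0, 0], 0],
    [[0, 0, 0], 0],
  ],
)

```text
time_s: 21.52
tcp_pos: [0.4466, -0.1104, 0.1361]
eef_rot: [32.4, 90.0, 8.4]
contact_force: [0.2, -0.9, -1.7]
gripper_width: 0.0156
```

Run:
```python
from h import *
move(.5088-.08,-.0017-.008,.13,95.7)
for n in M: cv2.imwrite(f"pics/{n}11.png",capture(n))
crop(cv2.imread("pics/side11.png"),270,180,400,300,6,"pics/d9.png")
```

```text
t 21.5 p [ 0.4466 -0.1104  0.1361] y-heading 65.99 toolx [ 0.001  0.    -1.   ] w 0.0156 F [ 0.2 -0.9 -1.7]
turn units total -4.951  j6 -124.8
shift units total (tool xyz) [ 0.31  5.1  -0.39] min rows 6
```

View pics/d9.png

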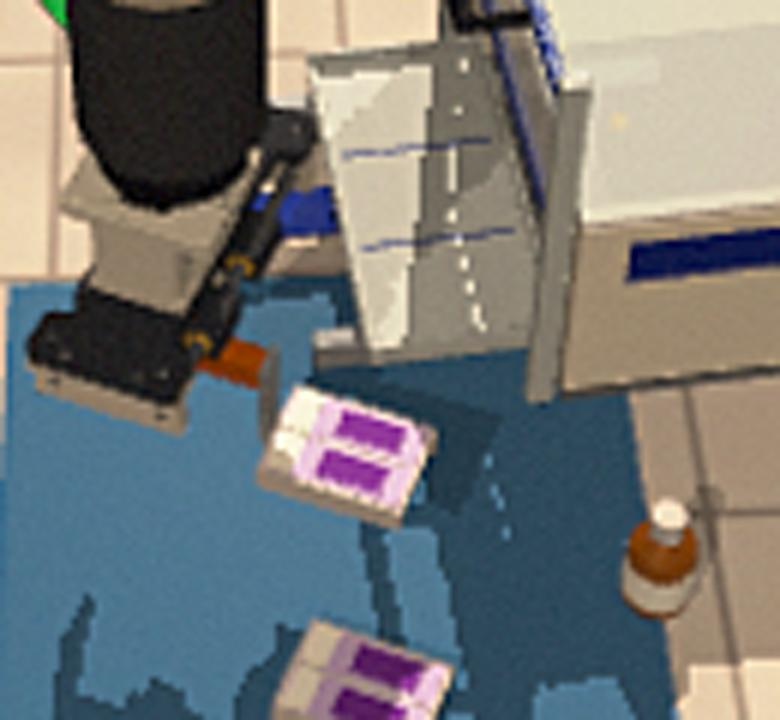

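Carrier A rides level on the blade. Turn to the scanner's direction and shift in front of the right slot.

>>> step_arm(
  steps=[
    [[0, 0, 0], -0.25],
    [[0, 0, 0], -0.5],
    [[0, 0, 0], -0.5],
    [[0, 0, 0], -0.5],
    [[0, 0, 0], -0.5],
    [[0, 0, 0], -0.5],
    [[0, 0, 0], -0.5],
    [[0, 0, 0], -0.5],
    [[0, 0, 0], -0.5],
    [[0, 0, 0], -0.5],
    [[0, 0, 0], -0.2],
    [[0, 0.2, 0], 0],
    [[0, 0.5, -0.05], 0],
    [[0, 0.6, -0.06], 0],
    [[0, 0.6, -0.06], 0],
    [[0, 0.6, -0.06], 0],
    [[0, 0.6, -0.06], 0],
    [[0, 0.6, -0.06], 0],
    [[0, 0.6, -0.05], 0],
    [[0, 0.5, -0.05], 0],
  ],
)

```text
time_s: 23.28
tcp_pos: [0.4275, -0.0145, 0.1357]
eef_rot: [70.8, 90.0, 76.4]
contact_force: [0.8, -0.5, -1.8]
gripper_width: 0.0154
```

>>> step_arm(
  steps=[
    [[0.1, 0.2, 0], 0],
    [[0.2, 0.1, 0], 0],
    [[0.1, 0, 0], 0],
    [[0, 0, 0], 0],
    [[0, 0, 0], 0],
  ],
)

```text
time_s: 23.7
tcp_pos: [0.4272, -0.0102, 0.1274]
eef_rot: [-158.9, 90.0, -153.2]
contact_force: [0.3, -0.4, -0.5]
gripper_width: 0.0158
```

Run:
```python
from h import *
move(.5088,-.0017,.106,95.7)
for n in M: cv2.imwrite(f"pics/{n}12.png",capture(n))
crop(cv2.imread("pics/side12.png"),280,160,410,280,6,"pics/d9.png")
crop(cv2.imread("pics/top12.png"),270,140,370,240,6,"pics/d10.png")
```

```text
t 23.7 p [ 0.4272 -0.0102  0.1274] y-heading 95.66 toolx [-0.001 -0.    -1.   ] w 0.0158 F [ 0.3 -0.4 -0.5]
turn units total -0.007  j6 -109.7
shift units total (tool xyz) [1.07 0.02 4.1 ] min rows 5
```

View pics/d9.png

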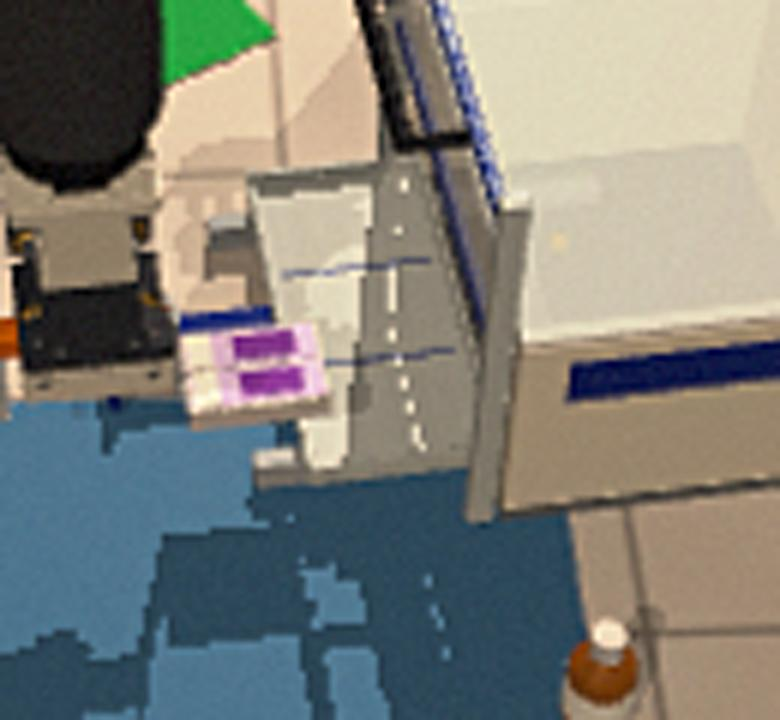

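View pics/d10.png

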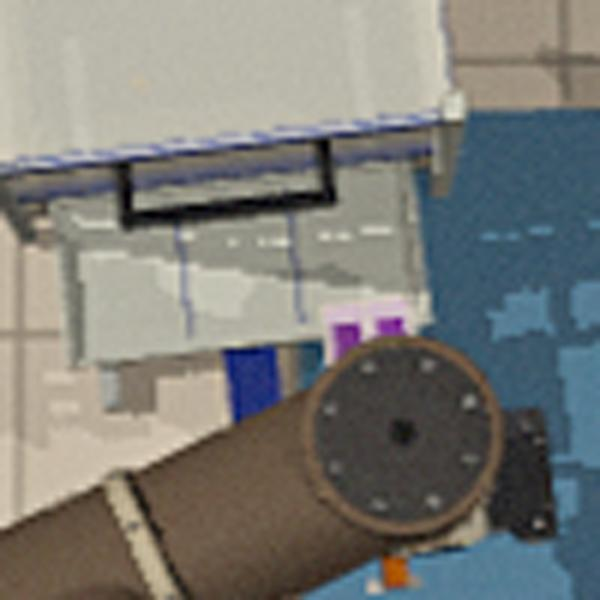

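Carrier A is level in front of the right slot; the tray's blue slot lines are visible. Advance over the tray.

>>> step_arm(
  steps=[
    [[0, 0, 0.2], 0],
    [[0, 0, 0.4], 0],
    [[0, 0, 0.5], 0],
    [[0, 0, 0.5], 0],
    [[0, 0, 0.5], 0],
    [[0, 0, 0.5], 0],
    [[0, 0, 0.5], 0],
    [[0, 0, 0.5], 0],
    [[0, 0, 0.35], 0],
    [[0, 0, 0.15], 0],
    [[0.2, 0, 0], 0],
    [[0.4, 0, 0], 0],
    [[0.4, 0, 0], 0],
    [[0, 0, 0], 0],
    [[0, 0, 0], 0],
  ],
)

```text
time_s: 25.05
tcp_pos: [0.5081, -0.0019, 0.107]
eef_rot: [-165.9, 89.9, -160.2]
contact_force: [-0.2, 1.2, -1.4]
gripper_width: 0.0155
```

Run:
```python
from h import *
move(.5088,-.0017,.086,95.7)
for n in M: cv2.imwrite(f"pics/{n}13.png",capture(n))
crop(cv2.imread("pics/side13.png"),280,160,410,280,6,"pics/d9.png")
crop(cv2.imread("pics/top13.png"),270,140,370,240,6,"pics/d10.png")
```

```text
t 25.1 p [ 0.5081 -0.0019  0.107 ] y-heading 95.69 toolx [-0.002 -0.001 -1.   ] w 0.0155 F [-0.2  1.2 -1.4]
turn units total -0.001  j6 -106.3
shift units total (tool xyz) [1.05 0.01 0.04] min rows 2
```

View pics/d9.png

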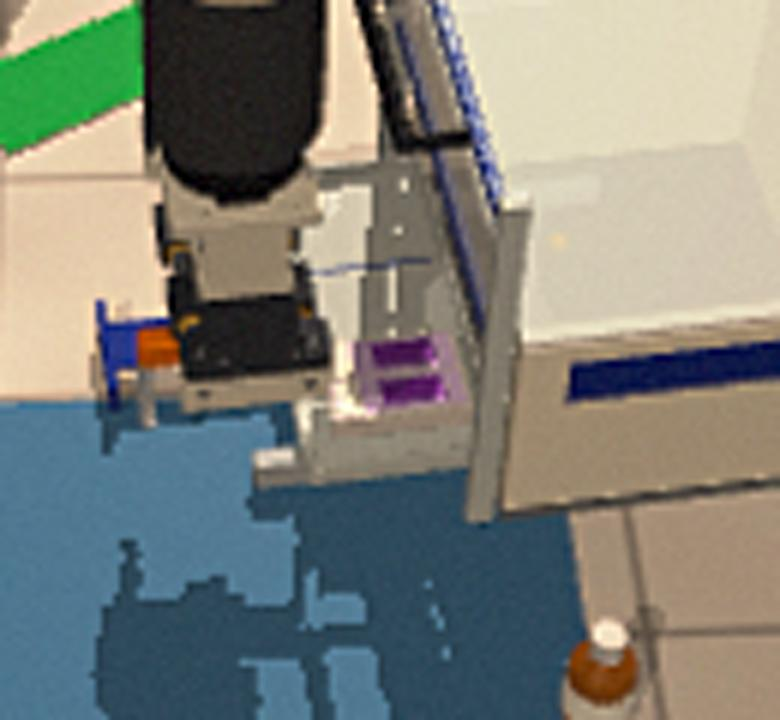

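View pics/d10.png

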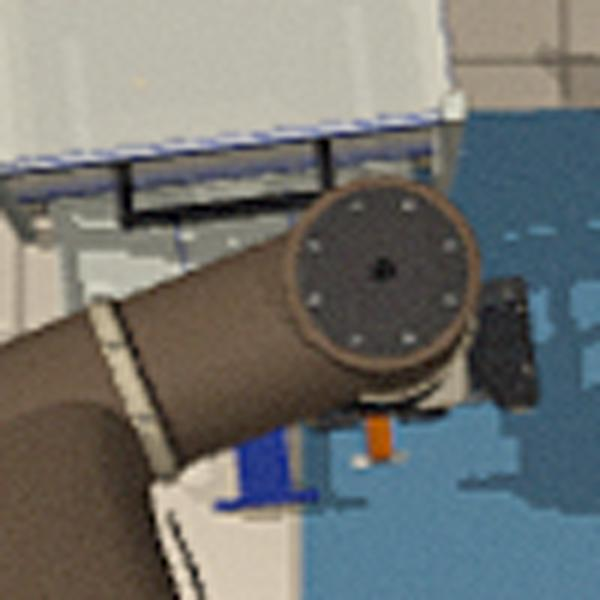

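Carrier A is over the right slot inside the rims. Lower to release height.

>>> step_arm(
  steps=[
    [[0.1, 0, 0], 0],
    [[0.2, 0, 0], 0],
    [[0.2, 0, 0], 0],
    [[0.2, 0, 0], 0],
    [[0.15, 0, 0], 0],
    [[0.1, 0, 0], 0],
    [[0.05, 0, 0], 0],
    [[0, 0, 0], 0],
    [[0, 0, 0], 0],
  ],
)

```text
time_s: 25.9
tcp_pos: [0.5091, -0.0017, 0.0878]
eef_rot: [-21.6, 90.0, -15.9]
contact_force: [0.9, 0.5, -1.5]
gripper_width: 0.0154
```

```bash
cat >> h.py <<'E'
O=np.array([.593,.081]); UX=np.array([.995,.0993]); UY=np.array([-.0993,.995])
def purples(n,img,z,box):
    m=masks(img)["purple"]; k=np.zeros_like(m); x0,y0,x1,y1=box; k[y0:y1,x0:x1]=m[y0:y1,x0:x1]
    for c,st in comps(k,12):
        w=onz(n,[np.argwhere(c).mean(0)[::-1]],z)[0,:2]; print(n,st[4],"w",w.round(4),"traymid-frame",((w-O)@UX).round(4),((w-O)@UY).round(4))
E
python3 - <<'E'
from h import *
move(.5088,-.0017,.086,95.7)
for n in M: cv2.imwrite(f"pics/{n}14.png",capture(n))
purples("side",cv2.imread("pics/side14.png"),.046,(320,150,370,245))
crop(cv2.imread("pics/side14.png"),280,160,410,280,6,"pics/d9.png")
E
```

```text
t 25.9 p [ 0.5091 -0.0017  0.0878] y-heading 95.69 toolx [ 0. -0. -1.] w 0.0154 F [ 0.9  0.5 -1.5]
turn units total -0.001  j6 -106.3
shift units total (tool xyz) [ 0.09  0.   -0.01] min rows 1
side 44 w [0.6087 0.0222] traymid-frame 0.0098 -0.06
side 45 w [ 0.6115 -0.0053] traymid-frame 0.0098 -0.0877
```

View pics/d9.png

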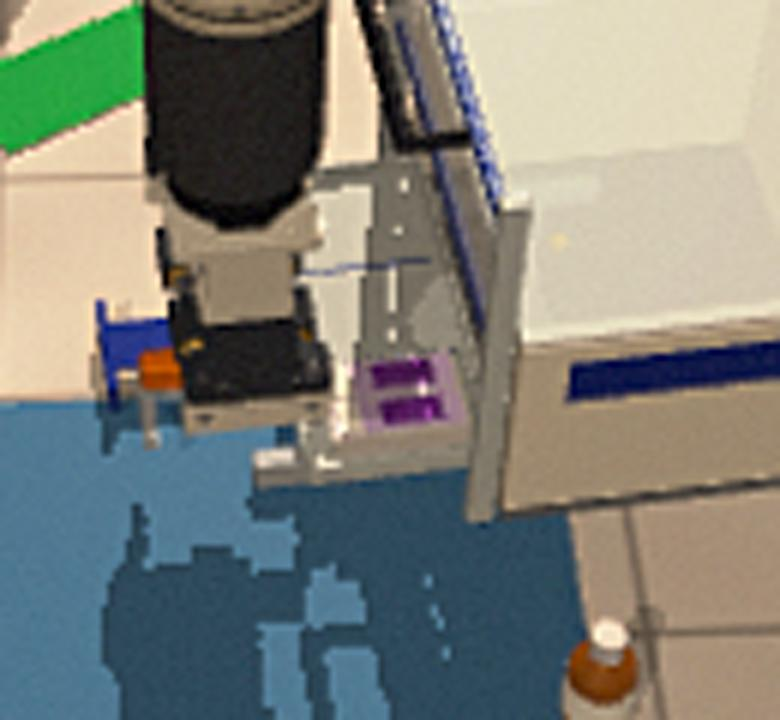

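>>> step_arm(
  steps=[
    [[0.07, 0, 0], 0],
    [[0, 0, 0], 0],
    [[0, 0, 0], 0],
  ],
)

```text
time_s: 26.25
tcp_pos: [0.509, -0.0017, 0.0864]
eef_rot: [-0.4, 90.0, 5.3]
contact_force: [0.8, 0.5, -0.4]
gripper_width: 0.0155
```

>>> step_arm(
  steps=[
    [[0, 0, 0], 0],
    [[0, 0, 0], 0],
  ],
)

```text
time_s: 26.42
tcp_pos: [0.5089, -0.0017, 0.0864]
eef_rot: [24.9, 90.0, 30.6]
contact_force: [-0.7, -0.6, -1.0]
gripper_width: 0.0151
```

Run:
```python
from h import *
import time
move(.5088,-.0017,.086,95.7)
for i in range(4): print(get_state()["contact_force"].round(1),get_state()["tcp_pos"].round(4));
```

```text
t 26.4 p [ 0.5089 -0.0017  0.0864] y-heading 95.69 toolx [ 0.  0. -1.] w 0.0151 F [-0.7 -0.6 -1. ]
turn units total -0.002  j6 -106.3
shift units total (tool xyz) [ 0.02  0.   -0.01] min rows 1
[-0.7 -0.6 -1. ] [ 0.5089 -0.0017  0.0864]
[-0.7 -0.6 -1. ] [ 0.5089 -0.0017  0.0864]
[-0.7 -0.6 -1. ] [ 0.5089 -0.0017  0.0864]
[-0.7 -0.6 -1. ] [ 0.5089 -0.0017  0.0864]
```

>>> step_arm(
  steps=[
    [[0, 0, -0.1], 0],
    [[0, 0, -0.2], 0],
    [[0, 0, -0.2], 0],
    [[0, 0, -0.2], 0],
    [[0, 0, -0.2], 0],
    [[0, 0, -0.1], 0],
    [[0, 0, 0], 0],
  ],
)

```text
time_s: 27.0
tcp_pos: [0.4884, -0.0038, 0.0865]
eef_rot: [135.2, 90.0, 140.9]
contact_force: [-1.2, 0.0, -0.4]
gripper_width: 0.0154
```

Run:
```python
from h import *
move(.5088,-.0017,.086,95.7)
for n in M: cv2.imwrite(f"pics/{n}15.png",capture(n))
purples("side",cv2.imread("pics/side15.png"),.046,(320,150,370,245))
```

```text
t 27.0 p [ 0.4884 -0.0038  0.0865] y-heading 95.69 toolx [-0.  0. -1.] w 0.0154 F [-1.2  0.  -0.4]
turn units total -0.002  j6 -107.0
shift units total (tool xyz) [0.02 0.   1.02] min rows 2
side 44 w [0.6086 0.0222] traymid-frame 0.0097 -0.06
side 44 w [ 0.6111 -0.0051] traymid-frame 0.0094 -0.0875
```

Carrier A stayed put at x≈+2 mm, y≈-74 mm. Withdraw fully and go on to B.

>>> step_arm(
  steps=[
    [[0, 0, -0.3], 0],
    [[0, 0, -0.4], 0],
    [[0, 0, -0.5], 0],
    [[0, 0, -0.5], 0],
    [[0, 0, -0.5], 0],
    [[0, 0, -0.5], 0],
    [[0, 0, -0.5], 0],
    [[0, 0, -0.5], 0],
    [[0, 0, -0.4], 0],
    [[-0.5, 0, -0.1], 0],
    [[-0.7, 0, 0], 0],
    [[-0.7, 0, 0], 0],
    [[-0.3, 0, 0], 0.5],
    [[0, 0, 0], 0.8],
    [[0, 0, 0], 0.8],
    [[0, 0, 0], 0.8],
    [[0, 0, 0], 0.8],
    [[0, 0, 0], 0.8],
    [[0, 0, 0], 0.6],
    [[0, 0, 0], 0],
  ],
)

```text
time_s: 28.77
tcp_pos: [0.4051, -0.012, 0.1304]
eef_rot: [66.4, 90.0, 41.3]
contact_force: [-0.4, 0.3, -1.2]
gripper_width: 0.0158
```

Run:
```python
from h import *
for n in M: cv2.imwrite(f"pics/{n}16.png",capture(n))
print(carriers("top",cv2.imread("pics/top16.png"),(345,180,440,235)))
print(carriers("side",cv2.imread("pics/side16.png"),(285,250,355,345)))
B=np.array([.5345,-.246]); u=np.array([.906,-.4226]); p=B-.178*u
move(*p,.13,65)
crop(cv2.imread("pics/side16.png"),280,160,410,320,5,"pics/d9.png")
purples("side",cv2.imread("pics/side16.png"),.046,(320,150,370,245))
```

```text
[(535, -247, 80, 59, -24.3, 290), (457, -349, 80, 59, -43.3, 306)]
[(535, -246, 81, 58, -25.4, 407), (457, -347, 79, 59, -43.5, 495)]
t 28.9 p [ 0.4052 -0.012   0.1304] y-heading 65.22 toolx [ 0.  0. -1.] w 0.0157 F [ 0.3 -0.4 -1.8]
turn units total 0.037  j6 -141.3
shift units total (tool xyz) [ 0.02 -7.87  1.91] min rows 8
side 43 w [0.6089 0.022 ] traymid-frame 0.01 -0.0603
side 44 w [ 0.6111 -0.0051] traymid-frame 0.0094 -0.0875
```

View pics/d9.png

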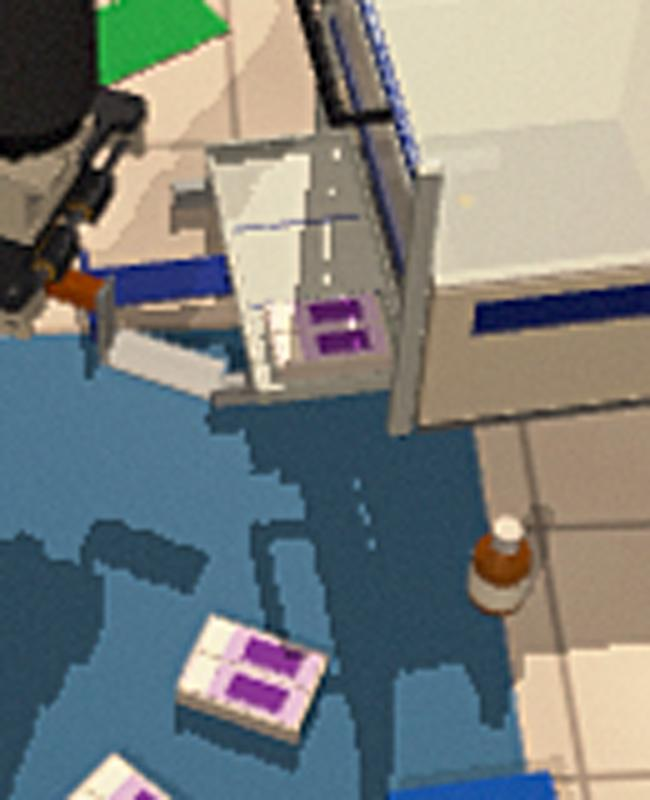

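A sits in its slot; B is unchanged. Move to B's pre-insert pose and lower.

>>> step_arm(
  steps=[
    [[0, -0.5, 0.1], 0],
    [[0, -0.9, 0.21], 0],
    [[0, -0.9, 0.21], 0],
    [[0, -0.9, 0.22], 0],
    [[0, -0.9, 0.22], 0],
    [[0, -0.9, 0.22], 0],
    [[0, -0.9, 0.22], 0],
    [[0, -0.9, 0.22], 0],
    [[0, -0.7, 0.2], 0],
    [[0, -0.37, 0.09], 0.03],
    [[0.4, 0, 0], 0],
    [[0.6, 0, 0], 0],
    [[0.6, 0, 0], 0],
    [[0.6, 0, 0], 0],
    [[0.6, 0, 0], 0],
    [[0.5, 0, 0], 0],
    [[0.3, 0, 0], 0],
    [[0.12, 0, 0], 0],
    [[0, 0, 0], 0],
    [[0, 0, 0], 0],
  ],
)

```text
time_s: 30.53
tcp_pos: [0.374, -0.1707, 0.0561]
eef_rot: [-12.0, 90.0, -37.0]
contact_force: [-0.0, 0.3, -1.2]
gripper_width: 0.0155
```

Run:
```python
from h import *
B=np.array([.535,-.2465]); u=np.array([.9078,-.4195]); p=B-.092*u
move(*p,.055,65.2)
for n in M: cv2.imwrite(f"pics/{n}17.png",capture(n))
crop(cv2.imread("pics/side17.png"),260,210,390,330,6,"pics/d9.png")
crop(cv2.imread("pics/top17.png"),320,160,450,250,6,"pics/d10.png")
```

```text
t 30.5 p [ 0.374  -0.1707  0.0561] y-heading 64.94 toolx [ 0. -0. -1.] w 0.0155 F [-0.   0.3 -1.2]
turn units total -0.044  j6 -118.3
shift units total (tool xyz) [ 0.06 -0.06  4.3 ] min rows 5
```

View pics/d9.png

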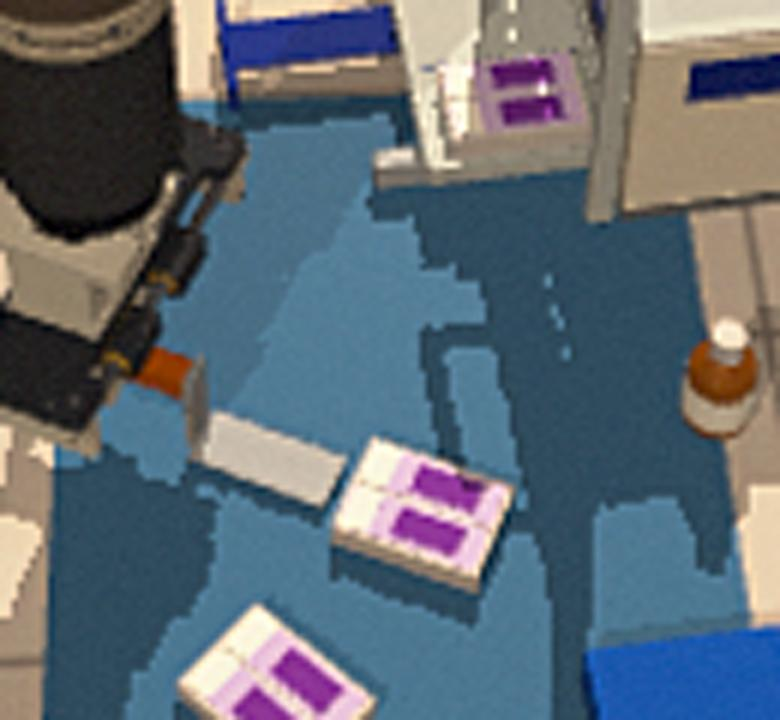

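View pics/d10.png

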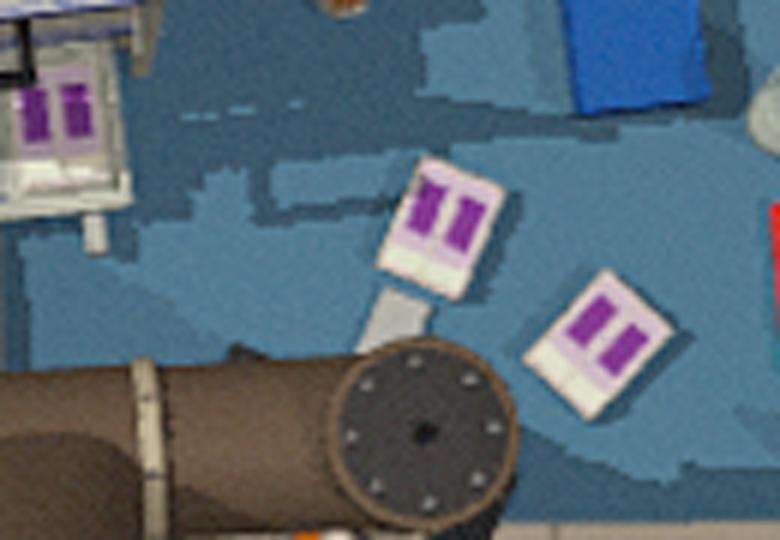

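Aligned with B. Insert 4.3 units and lift.

>>> step_arm(
  steps=[
    [[0, -0.02, 0.2], 0],
    [[0, -0.02, 0.4], 0],
    [[0, -0.02, 0.4], 0],
    [[0, 0, 0.4], 0],
    [[0, 0, 0.4], 0],
    [[0, 0, 0.4], 0],
    [[0, 0, 0.4], 0],
    [[0, 0, 0.4], 0],
    [[0, 0, 0.4], 0],
    [[0, 0, 0.4], 0],
    [[0, 0, 0.3], 0],
    [[0, 0, 0.2], 0],
    [[0, 0, 0], 0],
    [[0, 0, 0], 0],
  ],
)

```text
time_s: 31.8
tcp_pos: [0.451, -0.2084, 0.0558]
eef_rot: [-170.5, 90.0, 164.4]
contact_force: [-0.9, 0.5, -1.6]
gripper_width: 0.0157
```

Run:
```python
from h import *
for n in M: cv2.imwrite(f"pics/{n}18.png",capture(n))
crop(cv2.imread("pics/side18.png"),260,210,390,330,6,"pics/d9.png")
print(get_state()["contact_force"])
```

```text
[ 1.00611313  0.04421548 -1.00444423]
```

View pics/d9.png

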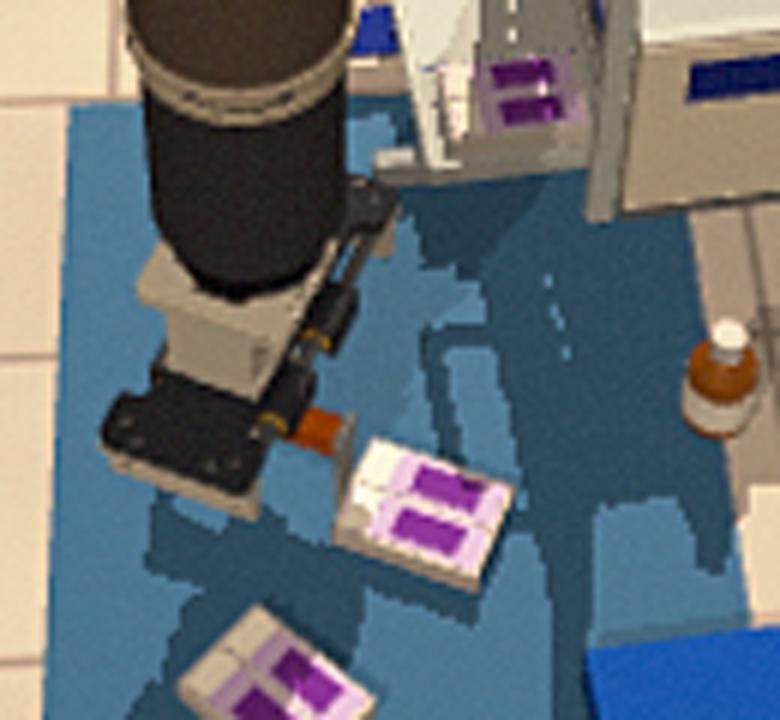

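>>> step_arm(
  steps=[
    [[-0.1, 0, 0], 0],
    [[-0.2, 0, 0], 0],
    [[-0.3, 0, 0], 0],
    [[-0.4, 0, 0], 0],
    [[-0.4, 0, 0], 0],
    [[-0.4, 0, 0], 0],
    [[-0.4, 0, 0], 0],
    [[-0.4, 0, 0], 0],
    [[-0.4, 0, 0], 0],
    [[-0.4, 0, 0], 0],
    [[-0.3, 0, 0], 0],
    [[-0.2, 0, 0], 0],
    [[-0.1, 0, 0], 0],
    [[0, 0, 0], 0],
  ],
)

```text
time_s: 33.07
tcp_pos: [0.4513, -0.2084, 0.1363]
eef_rot: [25.6, 90.0, 0.5]
contact_force: [-1.0, -0.5, -3.0]
gripper_width: 0.0159
```

Run:
```python
from h import *
for n in M: cv2.imwrite(f"pics/{n}19.png",capture(n))
crop(cv2.imread("pics/side19.png"),260,190,390,310,6,"pics/d9.png")
# target: carrier at tray_mid y=0, TCP 92 behind; staging 180 behind
p=O-.092*UX; q=p-.08*UX; print(p,q)
move(*q,.13,95.7)
```

```text
[0.50146   0.0718644] [0.42186   0.0639204]
t 33.2 p [ 0.451  -0.2084  0.1357] y-heading 64.9 toolx [-0.001  0.    -1.   ] w 0.0155 F [-0.4  0.1 -2.1]
turn units total -5.133  j6 -113.0
shift units total (tool xyz) [ 0.29 13.69 -0.1 ] min rows 14
```

View pics/d9.png

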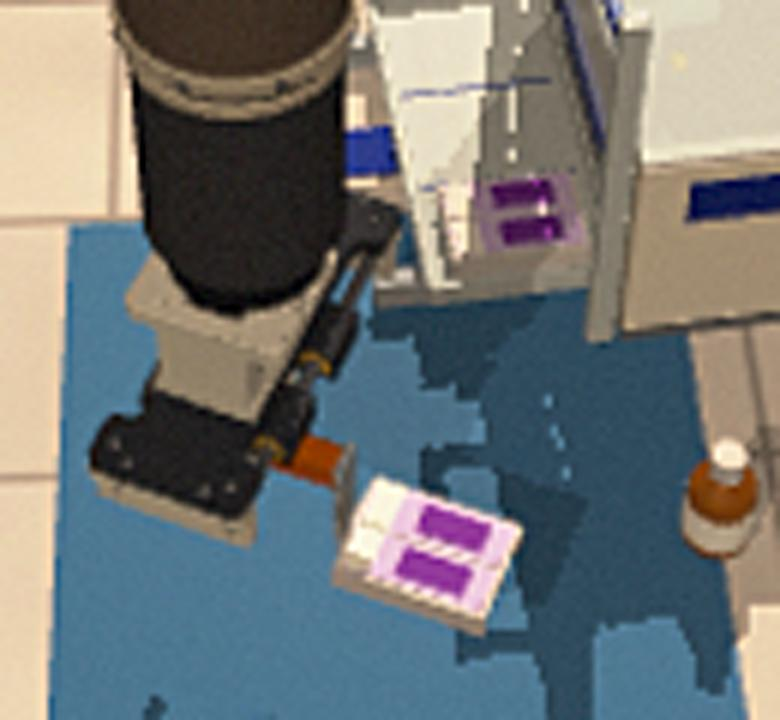

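B rides level. Turn and shift to the middle slot.

>>> step_arm(
  steps=[
    [[0, 0, 0], -0.25],
    [[0, 0, 0], -0.5],
    [[0, 0, 0], -0.5],
    [[0, 0, 0], -0.5],
    [[0, 0, 0], -0.5],
    [[0, 0, 0], -0.5],
    [[0, 0, 0], -0.5],
    [[0, 0, 0], -0.5],
    [[0, 0, 0], -0.5],
    [[0, 0, 0], -0.5],
    [[0, 0, 0], -0.38],
    [[0, 0.3, 0], 0],
    [[0, 0.6, 0], 0],
    [[0, 0.8, 0], 0],
    [[0, 0.8, 0], 0],
    [[0, 0.8, 0], 0],
    [[0, 0.8, 0], 0],
    [[0, 0.8, 0], 0],
    [[0, 0.8, 0], 0],
    [[0, 0.8, 0], 0],
  ],
)

```text
time_s: 34.83
tcp_pos: [0.4378, -0.078, 0.1357]
eef_rot: [176.8, 90.0, -177.6]
contact_force: [0.3, 0.7, -2.1]
gripper_width: 0.0159
```

>>> step_arm(
  steps=[
    [[0, 0.8, 0], 0],
    [[0, 0.8, 0], 0],
    [[0, 0.8, 0], 0],
    [[0, 0.8, 0], 0],
    [[0, 0.8, 0], 0],
    [[0, 0.8, 0], 0],
    [[0, 0.8, 0], 0],
    [[0.1, 0.8, 0], 0],
    [[0.2, 0.5, 0], 0],
    [[0, 0.3, 0], 0],
    [[0, 0, 0], 0],
    [[0, 0, 0], 0],
  ],
)

```text
time_s: 35.83
tcp_pos: [0.4238, 0.0642, 0.1298]
eef_rot: [-149.3, 90.0, -143.6]
contact_force: [0.0, 0.1, -1.9]
gripper_width: 0.0155
```

Run:
```python
from h import *
p=O-.092*UX
move(*p,.106,95.7)
for n in M: cv2.imwrite(f"pics/{n}20.png",capture(n))
crop(cv2.imread("pics/side20.png"),260,140,390,260,6,"pics/d9.png")
```

```text
t 35.8 p [0.4238 0.0642 0.1298] y-heading 95.71 toolx [-0.001 -0.    -1.   ] w 0.0155 F [ 0.   0.1 -1.9]
turn units total 0.002  j6 -119.5
shift units total (tool xyz) [ 1.19 -0.    3.9 ] min rows 4
```

View pics/d9.png

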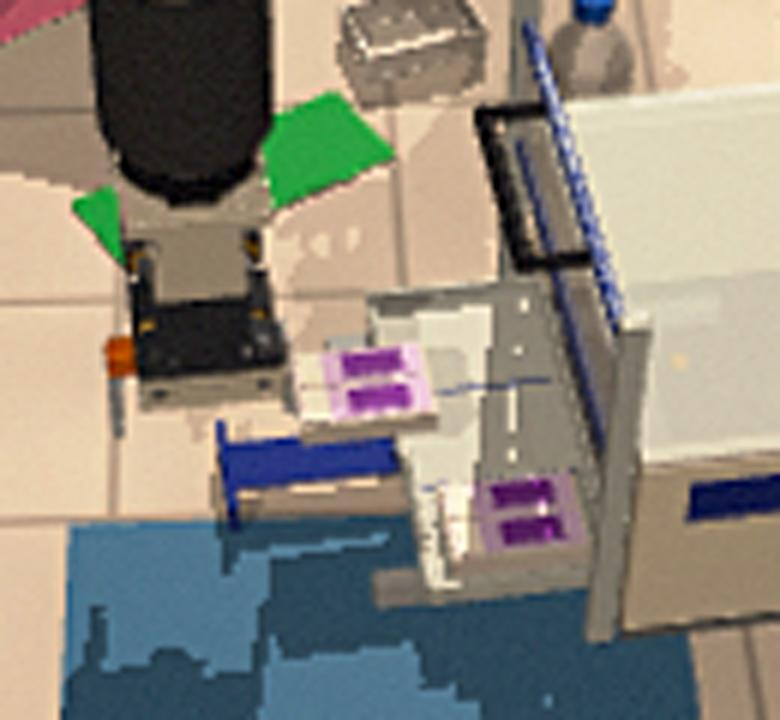

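>>> step_arm(
  steps=[
    [[0, 0, 0.2], 0],
    [[0, 0, 0.4], 0],
    [[0, 0, 0.5], 0],
    [[0, 0, 0.5], 0],
    [[0, 0, 0.5], 0],
    [[0, 0, 0.5], 0],
    [[0, 0, 0.5], 0],
    [[0, 0, 0.4], 0],
    [[0, 0, 0.3], 0],
    [[0, 0, 0.1], 0],
    [[0.2, 0, 0], 0],
    [[0.4, 0, 0], 0],
    [[0.4, 0, 0], 0],
    [[0.1, 0, 0], 0],
    [[0, 0, 0], 0],
    [[0, 0, 0], 0],
  ],
)

```text
time_s: 37.27
tcp_pos: [0.5014, 0.0719, 0.1077]
eef_rot: [-149.3, 90.0, -143.6]
contact_force: [-0.8, 0.1, -1.2]
gripper_width: 0.0158
```

Run:
```python
from h import *
p=O-.092*UX
move(*p,.0862,95.7)
for n in M: cv2.imwrite(f"pics/{n}21.png",capture(n))
crop(cv2.imread("pics/side21.png"),260,140,390,260,6,"pics/d9.png")
```

```text
t 37.3 p [0.5014 0.0719 0.1077] y-heading 95.71 toolx [-0.001 -0.    -1.   ] w 0.0158 F [-0.8  0.1 -1.2]
turn units total 0.001  j6 -114.7
shift units total (tool xyz) [ 1.08 -0.    0.01] min rows 2
```

View pics/d9.png

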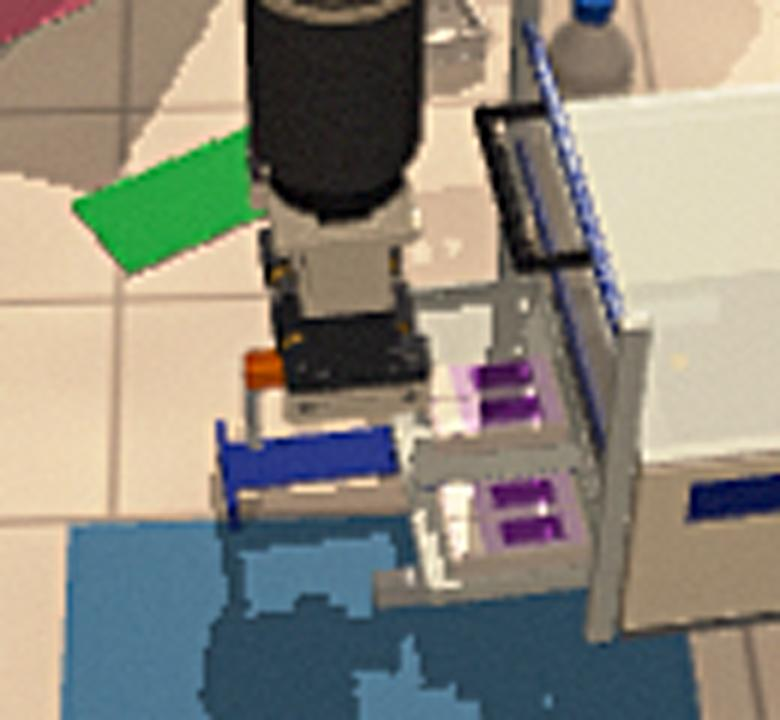

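Clear of carrier A. Lower to the release height and withdraw a little.

>>> step_arm(
  steps=[
    [[0.1, 0, 0], 0],
    [[0.2, 0, 0], 0],
    [[0.2, 0, 0], 0],
    [[0.2, 0, 0], 0],
    [[0.2, 0, 0], 0],
    [[0.1, 0, 0], 0],
    [[0.06, 0, 0], 0],
    [[0, 0, 0], 0],
    [[0, 0, 0], 0],
  ],
)

```text
time_s: 38.12
tcp_pos: [0.5018, 0.072, 0.0868]
eef_rot: [-9.4, 90.0, -3.7]
contact_force: [0.9, -0.3, -1.0]
gripper_width: 0.0155
```

Run:
```python
from h import *
p=O-.092*UX
move(*p,.0862,95.7)
cv2.imwrite(f"pics/side22.png",capture("side"))
purples("side",cv2.imread("pics/side22.png"),.046,(320,150,370,245))
```

```text
t 38.1 p [0.5018 0.072  0.0868] y-heading 95.69 toolx [ 0. -0. -1.] w 0.0155 F [ 0.9 -0.3 -1. ]
turn units total -0.001  j6 -114.7
shift units total (tool xyz) [ 0.03 -0.01 -0.02] min rows 1
side 39 w [0.6009 0.099 ] traymid-frame 0.0096 0.0171
side 38 w [0.6041 0.0713] traymid-frame 0.01 -0.0107
side 42 w [0.6085 0.0222] traymid-frame 0.0096 -0.0601
side 44 w [ 0.6111 -0.0051] traymid-frame 0.0094 -0.0875
```

>>> step_arm(
  steps=[
    [[0.03, 0, -0.1], 0],
    [[0, 0, -0.2], 0],
    [[0, 0, -0.2], 0],
    [[0, 0, -0.2], 0],
    [[0, 0, -0.3], 0],
    [[0, 0, -0.5], 0],
    [[0, 0, -0.5], 0],
    [[0, 0, -0.5], 0],
    [[0, 0, -0.5], 0],
    [[0, 0, -0.5], 0],
    [[0, 0, -0.5], 0],
    [[0, 0, -0.5], 0],
    [[0, 0, -0.5], 0],
    [[-0.5, 0, -0.2], 0],
    [[-0.8, 0, 0], 0],
    [[-0.8, 0, 0], 0],
    [[-0.2, -0.3, 0], 0],
    [[0, -0.8, 0], 0],
    [[0, -1, 0], 0],
    [[0, -1, 0], 0],
  ],
)

```text
time_s: 39.83
tcp_pos: [0.4038, -0.0007, 0.1319]
eef_rot: [51.9, 90.0, 57.6]
contact_force: [0.2, -0.5, -1.6]
gripper_width: 0.0156
```

>>> step_arm(
  steps=[
    [[0, -1, 0], 0],
    [[0, -1, 0], 0],
    [[0, -1, 0], 0],
    [[0, -1, 0], 0],
    [[0, -0.6, 0], 0.4],
    [[0, -0.3, 0], 0.7],
    [[0, 0, 0], 0.9],
    [[0, 0, 0], 0.9],
    [[0, 0, 0], 0.9],
    [[0, 0, 0], 0.9],
    [[0, 0, 0], 0.9],
    [[0, 0, 0], 0.9],
    [[0, 0, 0], 0.9],
    [[0, 0, 0], 0.7],
    [[0, 0, 0], 0],
    [[0, 0, 0], 0],
  ],
)

```text
time_s: 41.17
tcp_pos: [0.4133, -0.0977, 0.1318]
eef_rot: [-140.6, 90.0, 176.7]
contact_force: [0.1, -0.1, -1.8]
gripper_width: 0.0158
```

Run:
```python
from h import *
for n in M: cv2.imwrite(f"pics/{n}23.png",capture(n))
print(carriers("top",cv2.imread("pics/top23.png"),(345,160,460,250)))
print(carriers("side",cv2.imread("pics/side23.png"),(285,250,355,360)))
C=np.array([.457,-.3485]); u=np.array([.7254,-.6884]); p=C-.178*u
move(*p,.13,46.5); print(get_state()["joints"].round(1))
crop(cv2.imread("pics/side23.png"),260,140,390,260,6,"pics/d9.png")
purples("side",cv2.imread("pics/side23.png"),.046,(320,150,370,245))
```

```text
[(458, -350, 79, 58, -42.6, 291), (335, -243, 141, 8, 89.7, 88)]
[(480, -109, 78, 33, -42.3, 154), (458, -348, 80, 59, -43.5, 492)]
t 41.3 p [ 0.4135 -0.0976  0.1319] y-heading 47.22 toolx [-0.  0. -1.] w 0.0157 F [-0.6 -0.4 -1.7]
turn units total 0.12  j6 -146.3
shift units total (tool xyz) [ 0.1  -7.6   1.31] min rows 8
[  13.5    3.2  -38.6   -0.   -48.3 -146.3]
side 38 w [0.6011 0.0989] traymid-frame 0.0099 0.017
side 38 w [0.6041 0.0713] traymid-frame 0.01 -0.0107
side 43 w [0.6089 0.022 ] traymid-frame 0.01 -0.0603
side 44 w [ 0.6111 -0.0051] traymid-frame 0.0094 -0.0875
```

View pics/d9.png

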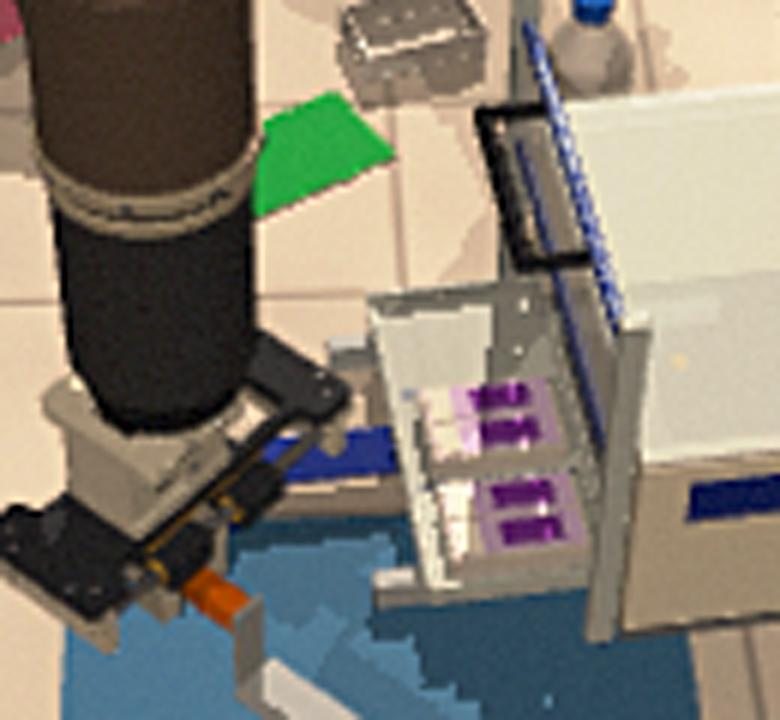

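View pics/side23.png

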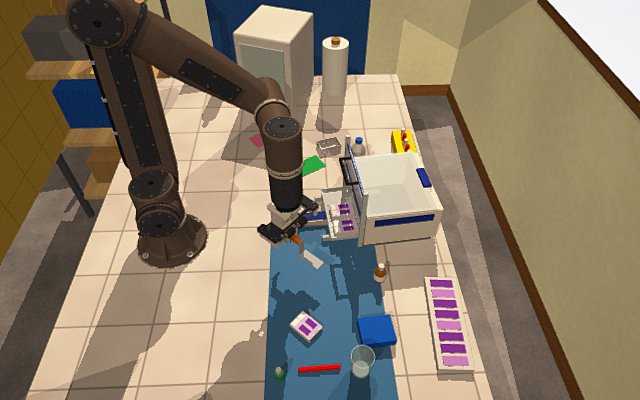

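A and B are both seated and C is unchanged at (0.458,-0.349). Go to C's pre-insert pose.

>>> step_arm(
  steps=[
    [[0, -0.4, 0.07], 0.12],
    [[0, -0.8, 0.14], 0],
    [[0, -0.8, 0.14], 0],
    [[0, -0.8, 0.14], 0],
    [[0, -0.8, 0.14], 0],
    [[0, -0.8, 0.14], 0],
    [[0, -0.8, 0.14], 0],
    [[0, -0.8, 0.14], 0],
    [[0, -0.8, 0.14], 0],
    [[0, -0.6, 0.1], 0],
    [[0, -0.2, 0.02], 0],
    [[0.4, 0, 0], 0],
    [[0.6, 0, 0], 0],
    [[0.6, 0, 0], 0],
    [[0.6, 0, 0], 0],
    [[0.6, 0, 0], 0],
    [[0.6, 0, 0], 0],
    [[0.3, 0, 0], 0],
    [[0.1, 0, 0], 0],
    [[0, 0, 0], 0],
  ],
)

```text
time_s: 42.93
tcp_pos: [0.3278, -0.2255, 0.0557]
eef_rot: [-141.0, 89.9, 175.4]
contact_force: [0.2, -0.1, -1.3]
gripper_width: 0.0156
```

Run:
```python
from h import *
C=np.array([.458,-.349]); u=np.array([.7254,-.6884]); p=C-.092*u
move(*p,.0555,46.5)
for n in M: cv2.imwrite(f"pics/{n}24.png",capture(n))
crop(cv2.imread("pics/side24.png"),240,240,370,360,6,"pics/d9.png")
crop(cv2.imread("pics/top24.png"),340,170,470,270,6,"pics/d10.png")
```

```text
t 42.9 p [ 0.3278 -0.2255  0.0557] y-heading 46.4 toolx [-0.001  0.    -1.   ] w 0.0156 F [ 0.2 -0.1 -1.3]
turn units total -0.016  j6 -127.9
shift units total (tool xyz) [0.01 0.   4.37] min rows 5
```

View pics/d9.png

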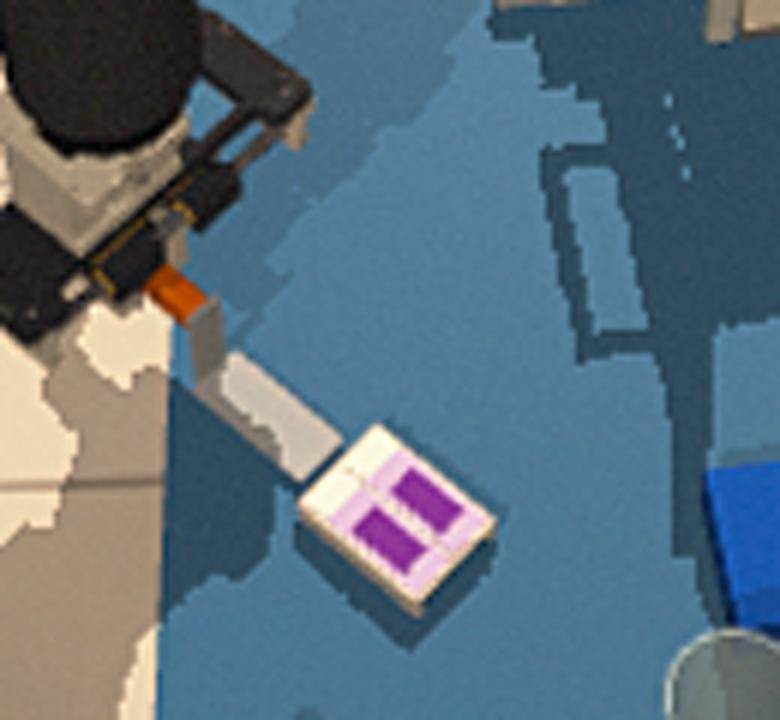

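View pics/d10.png

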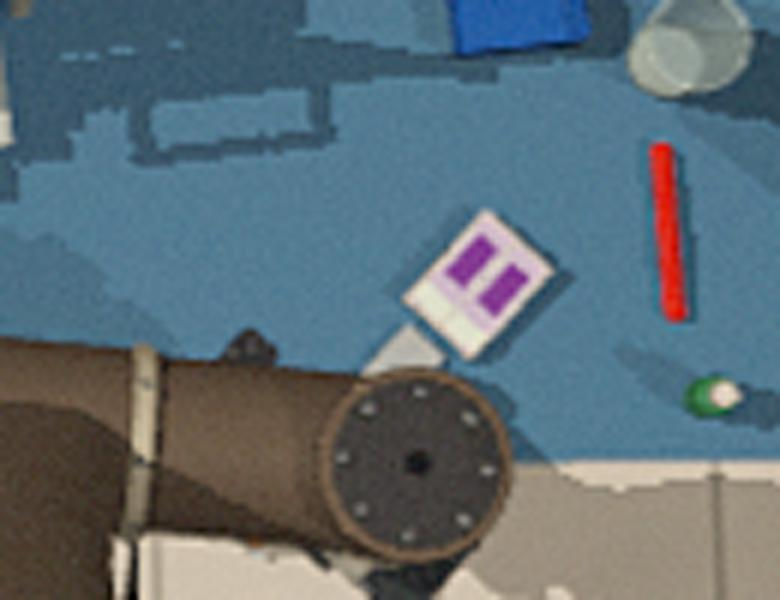

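Blade centred on C's end. Insert and lift.

>>> step_arm(
  steps=[
    [[0, 0, 0.2], 0],
    [[0, 0, 0.4], 0],
    [[0, 0, 0.4], 0],
    [[0, 0, 0.4], 0],
    [[0, 0, 0.4], 0],
    [[0, 0, 0.4], 0],
    [[0, 0, 0.4], 0],
    [[0, 0, 0.4], 0],
    [[0, 0, 0.4], 0],
    [[0, 0, 0.4], 0],
    [[0, 0, 0.37], 0],
    [[0, 0, 0.2], 0],
    [[0, 0, 0], 0],
    [[0, 0, 0], 0],
  ],
)

```text
time_s: 44.2
tcp_pos: [0.391, -0.286, 0.056]
eef_rot: [-159.7, 90.0, 156.7]
contact_force: [-0.6, 0.7, -1.7]
gripper_width: 0.0158
```

Run:
```python
from h import *
for n in M: cv2.imwrite(f"pics/{n}25.png",capture(n))
crop(cv2.imread("pics/side25.png"),240,240,370,360,6,"pics/d9.png")
```

```text
(no output)
```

View pics/d9.png

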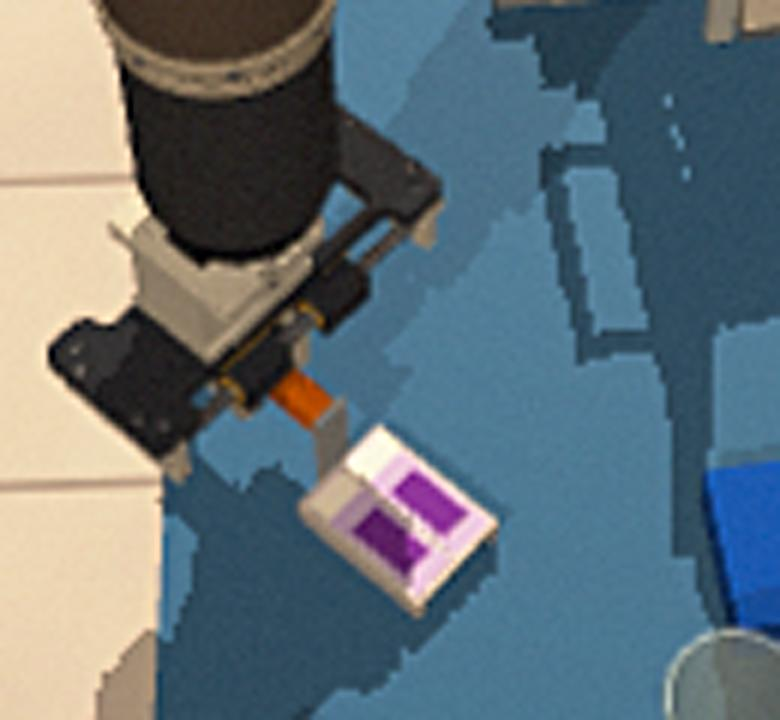

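>>> step_arm(
  steps=[
    [[-0.1, 0, 0], 0],
    [[-0.2, 0, 0], 0],
    [[-0.3, 0, 0], 0],
    [[-0.4, 0, 0], 0],
    [[-0.4, 0, 0], 0],
    [[-0.4, 0, 0], 0],
    [[-0.4, 0, 0], 0],
    [[-0.4, 0, 0], 0],
    [[-0.4, 0, 0], 0],
    [[-0.4, 0, 0], 0],
    [[-0.3, 0, 0], 0],
    [[-0.2, 0, 0], 0],
    [[-0.1, 0, 0], 0],
    [[0, 0, 0], 0],
  ],
)

```text
time_s: 45.47
tcp_pos: [0.3913, -0.2861, 0.1365]
eef_rot: [34.0, 90.0, -9.7]
contact_force: [0.4, 0.5, -0.9]
gripper_width: 0.0152
```

Run:
```python
from h import *
for n in M: cv2.imwrite(f"pics/{n}26.png",capture(n))
crop(cv2.imread("pics/side26.png"),240,220,370,340,6,"pics/d9.png")
p=O+.074*UY-.172*UX; print(p)
move(*p,.13,95.7)
```

```text
[0.4145118 0.1375504]
t 45.6 p [ 0.391  -0.2859  0.1359] y-heading 46.36 toolx [-0.  0. -1.] w 0.0156 F [-0.8 -0.1 -1.2]
turn units total -8.223  j6 -120.8
shift units total (tool xyz) [ 0.3  20.95  3.27] min rows 21
```

View pics/d9.png

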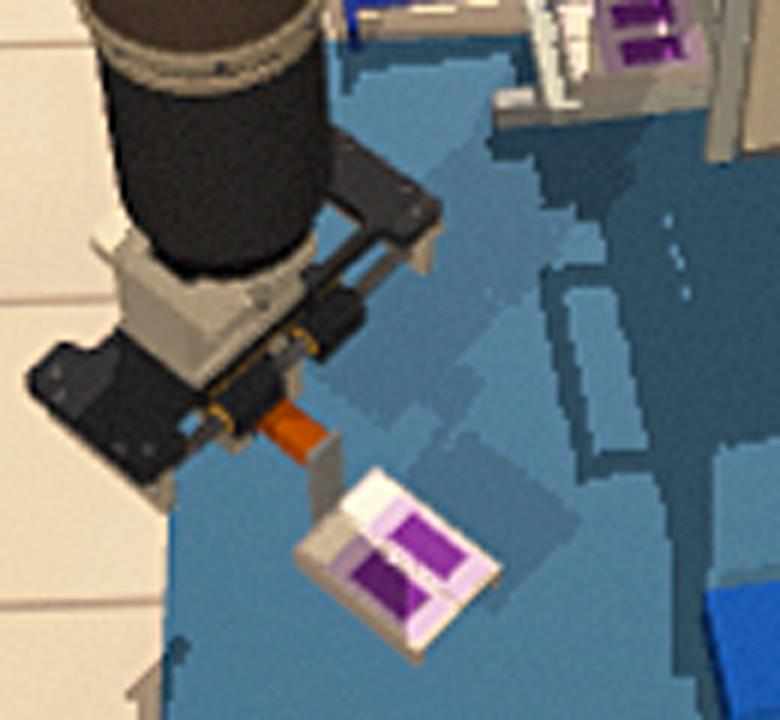

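C rides level. Turn, then travel to the left slot's front.

>>> step_arm(
  steps=[
    [[0, 0, 0], -0.25],
    [[0, 0, 0], -0.5],
    [[0, 0, 0], -0.5],
    [[0, 0, 0], -0.5],
    [[0, 0, 0], -0.5],
    [[0, 0, 0], -0.5],
    [[0, 0, 0], -0.5],
    [[0, 0, 0], -0.5],
    [[0, 0, 0], -0.5],
    [[0, 0, 0], -0.5],
    [[0, 0, 0], -0.5],
    [[0, 0, 0], -0.5],
    [[0, 0, 0], -0.5],
    [[0, 0, 0], -0.5],
    [[0, 0, 0], -0.5],
    [[0, 0, 0], -0.5],
    [[0, 0, 0], -0.47],
    [[0, 0.3, 0.05], 0],
    [[0, 0.6, 0.1], 0],
    [[0, 0.8, 0.12], 0],
  ],
)

```text
time_s: 47.23
tcp_pos: [0.3929, -0.2514, 0.1356]
eef_rot: [168.4, 89.9, 173.9]
contact_force: [0.4, 0.6, -2.0]
gripper_width: 0.0153
```

>>> step_arm(
  steps=[
    [[0, 0.8, 0.12], 0],
    [[0, 0.8, 0.12], 0],
    [[0, 0.8, 0.12], 0],
    [[0, 0.8, 0.12], 0],
    [[0, 0.8, 0.12], 0],
    [[0, 0.8, 0.12], 0],
    [[0, 0.8, 0.12], 0],
    [[0, 0.8, 0.12], 0],
    [[0, 0.8, 0.12], 0],
    [[0, 0.8, 0.12], 0],
    [[0, 0.8, 0.12], 0],
    [[0, 0.8, 0.12], 0],
    [[0, 0.8, 0.12], 0],
    [[0, 0.8, 0.12], 0],
    [[0, 0.8, 0.12], 0],
    [[0, 0.8, 0.12], 0],
    [[0, 0.8, 0.12], 0],
    [[0, 0.8, 0.12], 0],
    [[0, 0.8, 0.12], 0],
    [[0, 0.8, 0.12], 0],
  ],
)

```text
time_s: 48.9
tcp_pos: [0.4088, 0.0724, 0.1359]
eef_rot: [-163.5, 90.0, -157.9]
contact_force: [-0.8, -0.4, -2.2]
gripper_width: 0.0156
```

>>> step_arm(
  steps=[
    [[0, 0.8, 0.12], 0],
    [[0, 0.8, 0.12], 0],
    [[0, 0.7, 0.12], 0],
    [[0.1, 0.5, 0.1], 0],
    [[0.2, 0.3, 0], 0],
    [[0, 0, 0], 0],
    [[0, 0, 0], 0],
  ],
)

```text
time_s: 49.48
tcp_pos: [0.4116, 0.1337, 0.1296]
eef_rot: [-146.8, 89.9, -141.1]
contact_force: [0.6, -1.1, -1.8]
gripper_width: 0.0153
```

Run:
```python
from h import *
p=O+.074*UY-.092*UX
move(*p,.108,95.7)
for n in M: cv2.imwrite(f"pics/{n}27.png",capture(n))
crop(cv2.imread("pics/side27.png"),260,120,390,240,6,"pics/d9.png")
```

```text
t 49.5 p [0.4116 0.1337 0.1296] y-heading 95.69 toolx [-0.001 -0.001 -1.   ] w 0.0153 F [ 0.6 -1.1 -1.8]
turn units total -0.002  j6 -128.6
shift units total (tool xyz) [1.07 0.18 4.16] min rows 5
```

View pics/d9.png

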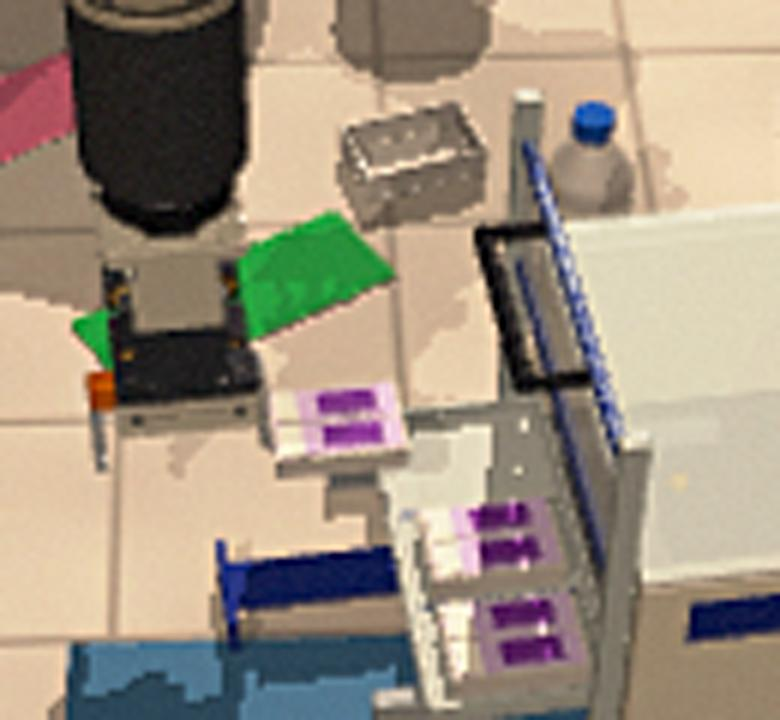

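>>> step_arm(
  steps=[
    [[0, 0.08, 0.2], 0],
    [[0, 0.1, 0.4], 0],
    [[0, 0, 0.5], 0],
    [[0, 0, 0.5], 0],
    [[0, 0, 0.5], 0],
    [[0, 0, 0.5], 0],
    [[0, 0, 0.5], 0],
    [[0, 0, 0.5], 0],
    [[0, 0, 0.4], 0],
    [[0, 0, 0.16], 0],
    [[0.2, 0, 0], 0],
    [[0.4, 0, 0], 0],
    [[0.4, 0, 0], 0],
    [[0.1, 0, 0], 0],
    [[0, 0, 0], 0],
    [[0, 0, 0], 0],
  ],
)

```text
time_s: 50.92
tcp_pos: [0.4944, 0.1459, 0.1079]
eef_rot: [-141.7, 90.0, -136.0]
contact_force: [0.5, -1.2, -0.9]
gripper_width: 0.0157
```

Run:
```python
from h import *
p=O+.074*UY-.092*UX
move(*p,.0862,95.7)
for n in M: cv2.imwrite(f"pics/{n}28.png",capture(n))
crop(cv2.imread("pics/side28.png"),260,120,390,240,6,"pics/d9.png")
crop(cv2.imread("pics/top28.png"),250,130,360,230,6,"pics/d10.png")
```

```text
t 50.9 p [0.4944 0.1459 0.1079] y-heading 95.71 toolx [-0. -0. -1.] w 0.0157 F [ 0.5 -1.2 -0.9]
turn units total 0.002  j6 -122.6
shift units total (tool xyz) [ 1.09 -0.02 -0.01] min rows 2
```

View pics/d9.png

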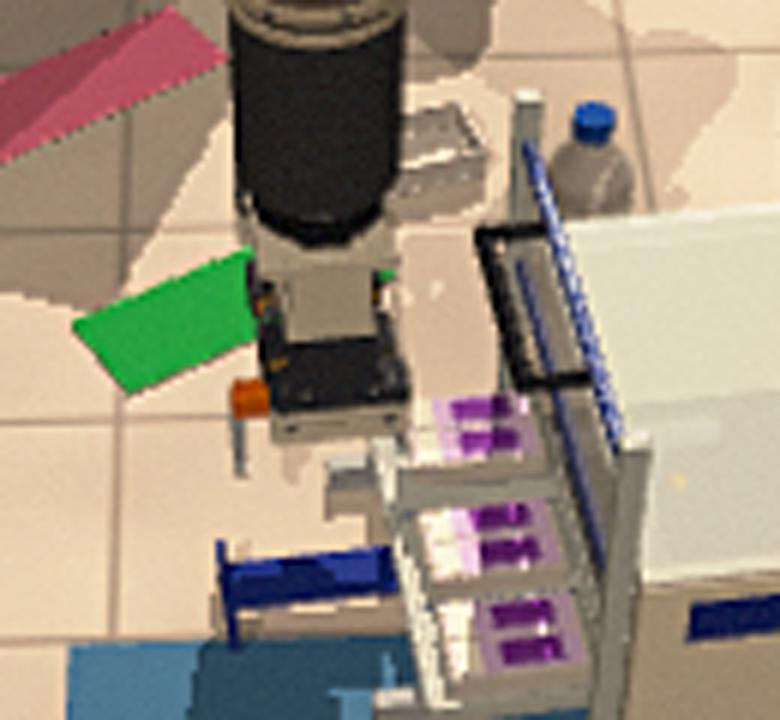

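View pics/d10.png

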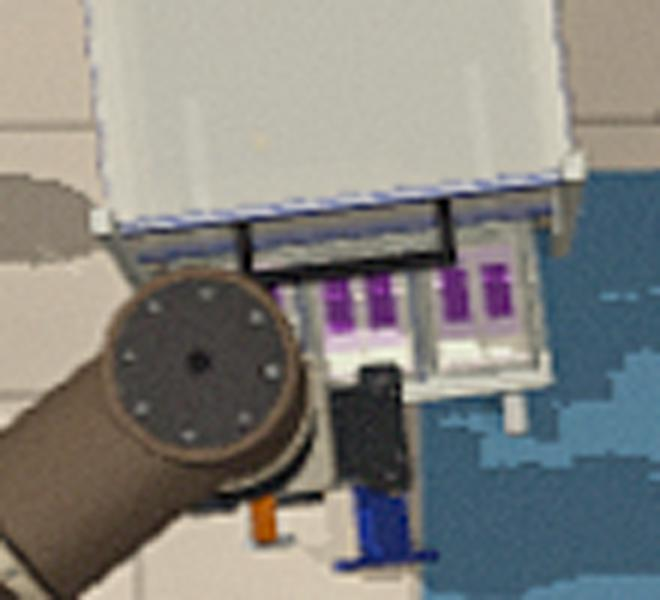

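>>> step_arm(
  steps=[
    [[0.1, 0, 0], 0],
    [[0.2, 0, 0], 0],
    [[0.2, 0, 0], 0],
    [[0.2, 0, 0], 0],
    [[0.2, 0, 0], 0],
    [[0.12, 0, 0], 0],
    [[0.06, 0, 0], 0],
    [[0, 0, 0], 0],
    [[0, 0, 0], 0],
  ],
)

```text
time_s: 51.77
tcp_pos: [0.4948, 0.146, 0.0866]
eef_rot: [-67.5, 90.0, -61.8]
contact_force: [0.0, -0.0, -1.6]
gripper_width: 0.0156
```

Run:
```python
from h import *
p=O+.074*UY-.092*UX
move(*p,.0862,95.7)
cv2.imwrite(f"pics/side29.png",capture("side"))
purples("side",cv2.imread("pics/side29.png"),.046,(320,150,370,245))
```

```text
t 51.8 p [0.4948 0.146  0.0866] y-heading 95.69 toolx [ 0. -0. -1.] w 0.0156 F [ 0.  -0.  -1.6]
turn units total -0.001  j6 -122.6
shift units total (tool xyz) [ 0.02 -0.02 -0.04] min rows 1
side 35 w [0.5926 0.1716] traymid-frame 0.0086 0.0901
side 37 w [0.5977 0.1441] traymid-frame 0.0109 0.0623
side 39 w [0.6009 0.099 ] traymid-frame 0.0096 0.0171
side 40 w [0.6039 0.0708] traymid-frame 0.0098 -0.0112
side 41 w [0.6081 0.0222] traymid-frame 0.0091 -0.06
side 45 w [ 0.6115 -0.0053] traymid-frame 0.0098 -0.0877
```

C in place, y≈+76 mm. Withdraw.

>>> step_arm(
  steps=[
    [[0, 0, -0.1], 0],
    [[0, 0, -0.2], 0],
    [[0, 0, -0.2], 0],
    [[0, 0, -0.2], 0],
    [[0, 0, -0.3], 0],
    [[0, 0, -0.5], 0],
    [[0, 0, -0.5], 0],
    [[0, 0, -0.5], 0],
    [[0, 0, -0.5], 0],
    [[0, 0, -0.5], 0],
    [[0, 0, -0.5], 0],
    [[0, 0, -0.5], 0],
    [[0, 0, -0.5], 0],
    [[-0.5, 0, -0.2], 0],
    [[-0.8, 0, 0], 0],
    [[-0.8, 0, 0], 0],
    [[-0.2, 0.3, 0], 0],
    [[0, 0.8, 0], 0],
    [[0, 0.8, 0], 0],
    [[0, 0.4, 0], 0],
  ],
)

```text
time_s: 53.48
tcp_pos: [0.3864, 0.1829, 0.1325]
eef_rot: [49.9, 89.9, 55.6]
contact_force: [-0.7, -0.1, -1.5]
gripper_width: 0.0158
```

Run:
```python
from h import *
move(.4094,.3208,.12,120.7); print(get_state()["joints"].round(1))
for n in M: cv2.imwrite(f"pics/{n}30.png",capture(n))
purples("side",cv2.imread("pics/side30.png"),.046,(320,150,370,245))
crop(cv2.imread("pics/side30.png"),290,140,390,240,6,"pics/d9.png")
crop(cv2.imread("pics/top30.png"),250,130,360,230,6,"pics/d10.png")
```

```text
t 53.5 p [0.3864 0.1829 0.1325] y-heading 95.7 toolx [ 0.001  0.001 -1.   ] w 0.0158 F [-0.7 -0.1 -1.5]
turn units total -4.167  j6 -136.3
shift units total (tool xyz) [0.63 5.34 4.51] min rows 6
[  52.     3.3  -38.3   -0.   -48.3 -136.3]
side 36 w [0.5927 0.1713] traymid-frame 0.0087 0.0899
side 38 w [0.5972 0.1439] traymid-frame 0.0104 0.0622
side 40 w [0.6013 0.0991] traymid-frame 0.0101 0.0171
side 38 w [0.6039 0.0713] traymid-frame 0.0099 -0.0107
side 41 w [0.6074 0.0224] traymid-frame 0.0085 -0.0598
side 44 w [ 0.6111 -0.0051] traymid-frame 0.0094 -0.0875
```

View pics/d9.png

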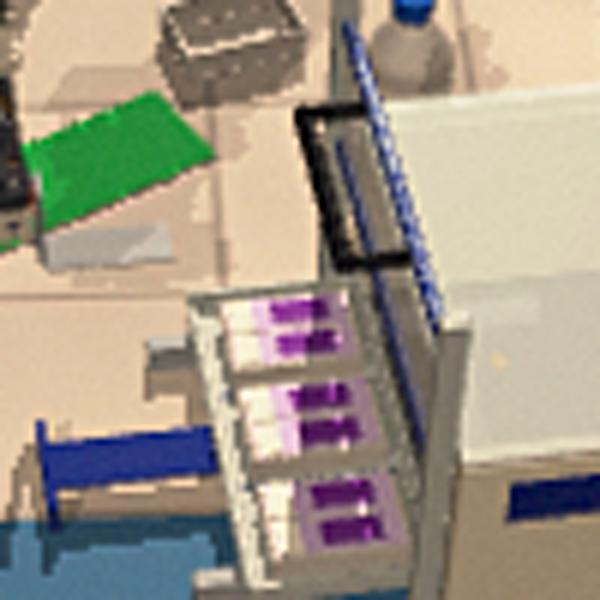

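View pics/d10.png

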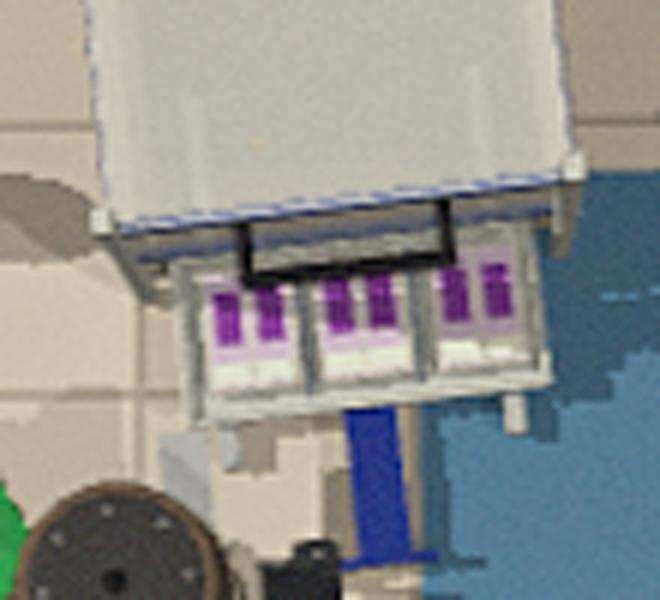

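All three carriers lie within the rims, evenly spaced. Return the spatula to the green mat.

>>> step_arm(
  steps=[
    [[0, 0, 0], -0.3],
    [[0, 0, 0], -0.6],
    [[0, 0, 0], -0.6],
    [[0, 0, 0], -0.6],
    [[0, 0, 0], -0.6],
    [[0, 0, 0], -0.6],
    [[0, 0, 0], -0.6],
    [[0, 0, 0], -0.27],
    [[0, 0.3, 0.25], 0],
    [[0, 0.6, 0.5], 0],
    [[0, 0.8, 0.67], 0],
    [[0, 0.8, 0.67], 0],
    [[0, 0.8, 0.67], 0],
    [[0, 0.8, 0.67], 0],
    [[0, 0.6, 0.5], 0],
    [[0, 0.4, 0.35], 0],
    [[0, 0.2, 0.2], 0],
    [[0.6, 0, 0], 0],
    [[0, 0, 0], 0],
    [[0, 0, 0], 0],
  ],
)

```text
time_s: 55.25
tcp_pos: [0.4091, 0.3175, 0.12]
eef_rot: [-156.2, 89.9, -125.5]
contact_force: [0.0, 0.2, -1.7]
gripper_width: 0.0158
```

Run:
```python
from h import *
move(.4094,.3208,.0545,120.7)
for n in M: cv2.imwrite(f"pics/{n}31.png",capture(n))
crop(cv2.imread("pics/side31.png"),250,110,360,210,6,"pics/d9.png")
```

```text
t 55.2 p [0.4091 0.3175 0.12  ] y-heading 120.68 toolx [-0.001 -0.002 -1.   ] w 0.0158 F [ 0.   0.2 -1.7]
turn units total -0.004  j6 -118.9
shift units total (tool xyz) [3.28 0.14 0.1 ] min rows 4
```

View pics/d9.png

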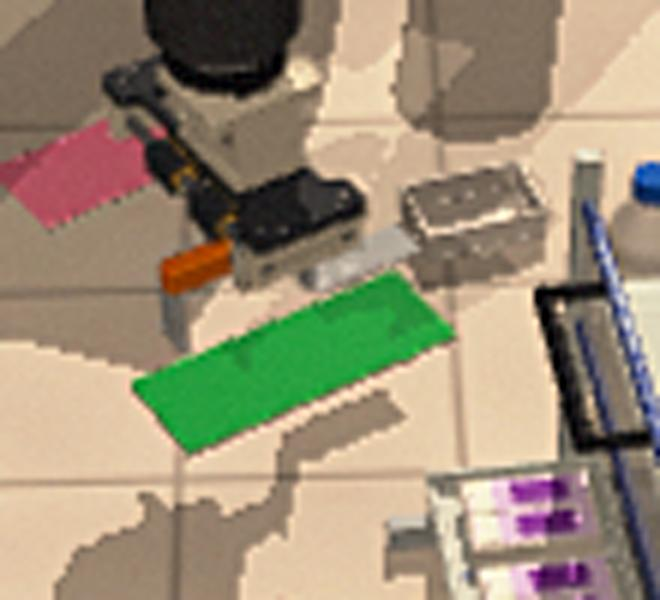

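>>> step_arm(
  steps=[
    [[0.3, 0.07, 0.05], 0],
    [[0.5, 0.07, 0.05], 0],
    [[0.6, 0, 0], 0],
    [[0.6, 0, 0], 0],
    [[0.5, 0, 0], 0],
    [[0.4, 0, 0], 0],
    [[0.2, 0, 0], 0],
    [[0.12, 0, 0], 0],
    [[0.05, 0, 0], 0],
    [[0, 0, 0], 0],
    [[0, 0, 0], 0],
  ],
)

```text
time_s: 56.27
tcp_pos: [0.41, 0.322, 0.0556]
eef_rot: [23.3, 90.0, 54.0]
contact_force: [-0.3, 1.0, -1.2]
gripper_width: 0.0155
```

Run:
```python
from h import *
move(.4094,.3208,.0545,120.7)
```

```text
t 56.3 p [0.41   0.322  0.0556] y-heading 120.71 toolx [ 0.     0.001 -1.   ] w 0.0155 F [-0.3  1.  -1.2]
turn units total 0.002  j6 -119.0
shift units total (tool xyz) [ 0.05 -0.04 -0.06] min rows 1
```

Down 1 to 2 mm more, then open gently and rise.

>>> step_arm(
  steps=[
    [[0.07, 0, 0], 0],
    [[0, 0, 0], 0],
    [[0, 0, 0], 0],
  ],
)

```text
time_s: 56.52
tcp_pos: [0.41, 0.322, 0.0541]
eef_rot: [23.4, 90.0, 54.1]
contact_force: [0.6, -0.1, 0.6]
gripper_width: 0.0156
```

>>> step_arm(
  steps=[
    [[0, 0, 0], 0],
    [[0, 0, 0], 0],
    [[0, 0, 0], 0],
    [[0, 0, 0], 0],
    [[0, 0, 0], 0],
    [[-0.3, 0, 0], 0],
    [[-0.6, 0, 0], 0],
    [[-0.8, 0, 0], 0],
    [[-0.8, 0, 0], 0],
    [[-0.8, 0, 0], 0],
    [[-0.8, 0, 0], 0],
    [[-0.8, 0, 0], 0],
    [[-0.4, 0, 0], 0],
    [[0, 0, 0], 0],
  ],
  fingers=0.55,
)

```text
time_s: 57.68
tcp_pos: [0.4105, 0.3226, 0.1619]
eef_rot: [23.3, 89.8, 54.0]
contact_force: [-0.9, 0.0, -0.6]
gripper_width: 0.0394
```

Run:
```python
from h import *
pl=np.array([.434,.067]); q=pl-.05*UX
for n in M:
    img=capture(n); cv2.imwrite(f"pics/{n}32.png",img); m=masks(img)
    for k,z in(("green",.003),("orange",.063)):
        for c,st in comps(m[k],20):
            if 220<st[0]<310 and st[1]<260: print(n,k,st,wrect(n,c,z))
move(*q,.15,95.7)
crop(cv2.imread("pics/side32.png"),250,110,360,210,6,"pics/d9.png")
```

```text
side green [272 156  54  29 481] ((443.0172424316406, 342.1949462890625), (207.69790649414062, 79.39818572998047), 30.891122817993164)
side orange [278 157  23  11  70] ((406.79144287109375, 320.0395812988281), (98.44422149658203, 16.611984252929688), 30.148792266845703)
top green [228 196  22  15  99] ((522.563232421875, 361.70166015625), (89.42486572265625, 46.223323822021484), 70.30992889404297)
top green [243 229  24  20 199] ((379.6653137207031, 303.51715087890625), (62.29095458984375, 74.39996337890625), 30.780338287353516)
top orange [248 232   9  10  46] ((380.7210693359375, 304.0595397949219), (41.87016677856445, 15.728407859802246), 31.530044555664062)
t 57.8 p [0.4096 0.3216 0.1595] y-heading 120.7 toolx [-0.  0. -1.] w 0.0395 F [0.5 1.  0.2]
turn units total 4.166  j6 -119.0
shift units total (tool xyz) [  0.47 -12.79  -2.55] min rows 13
```

View pics/d9.png

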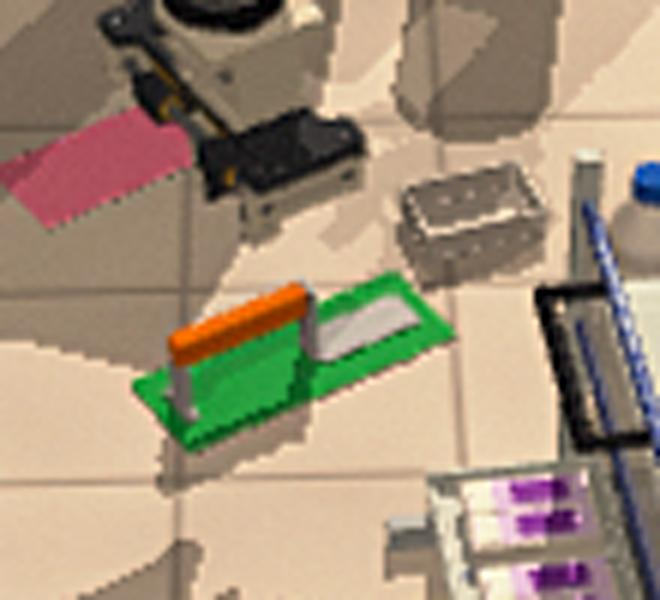

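Spatula lies centred on the mat: handle at (0.407,0.320) gives a spatula middle of about (0.444,0.342) against a mat centre of (0.4425,0.3405). Next, push the tray. The wrist must stay clear of the raised bar, so I turn the jaws along the push direction and push with the back of the front finger, half open.

>>> step_arm(
  steps=[
    [[0, 0, 0], -0.4],
    [[0, 0, 0], -0.8],
    [[0, 0, 0], -0.8],
    [[0, 0, 0], -0.8],
    [[0, 0, 0], -0.8],
    [[0, 0, 0], -0.8],
    [[0, 0, 0], -0.8],
    [[0, 0, 0], -0.8],
    [[0, 0, 0], -0.8],
    [[0, 0, 0], -0.8],
    [[0, 0, 0], -0.8],
    [[0, 0, 0], -0.8],
    [[0, 0, 0], -0.8],
    [[0, 0, 0], -0.8],
    [[0, 0, 0], 0],
  ],
  fingers=0.5,
  grip_force=60,
)

```text
time_s: 59.03
tcp_pos: [0.4094, 0.3212, 0.1584]
eef_rot: [137.8, 89.9, -126.5]
contact_force: [0.7, 0.4, -0.2]
gripper_width: 0.0439
```

Run:
```python
from h import *
S=np.array([.6322,.0877])-.265*UX*1.0 ; S[1]-=.004; print(S)
move(*S,.12,5.7); print(get_state()["joints"].round(1))
```

```text
[0.368525  0.0573855]
t 59.0 p [0.4094 0.3212 0.1584] y-heading -174.29 toolx [-0.001 -0.002 -1.   ] w 0.0439 F [ 0.7  0.4 -0.2]
turn units total 0.002  j6 -54.0
shift units total (tool xyz) [  1.95   3.34 -12.92] min rows 13
[ 59.7  10.5 -25.5  -0.  -54.1 -54. ]
```

>>> step_arm(
  steps=[
    [[0, 0.13, -0.5], 0],
    [[0, 0.24, -0.9], 0],
    [[0, 0.24, -0.9], 0],
    [[0, 0.24, -0.9], 0],
    [[0, 0.24, -0.9], 0],
    [[0, 0.24, -0.9], 0],
    [[0, 0.24, -0.9], 0],
    [[0, 0.24, -0.9], 0],
    [[0, 0.24, -0.9], 0],
    [[0, 0.24, -0.9], 0],
    [[0, 0.24, -0.9], 0],
    [[0, 0.24, -0.9], 0],
    [[0, 0.24, -0.9], 0],
    [[0, 0.24, -0.9], 0],
    [[0, 0.13, -0.65], 0],
    [[0.5, 0, 0], 0],
    [[0.7, 0, 0], 0],
    [[0.7, 0, 0], 0],
    [[0, 0, 0], 0],
    [[0, 0, 0], 0],
  ],
)

```text
time_s: 60.7
tcp_pos: [0.3667, 0.0585, 0.1216]
eef_rot: [128.6, 89.9, -135.9]
contact_force: [-0.3, -0.3, 0.3]
gripper_width: 0.0438
```

Run:
```python
from h import *
S=np.array([.6322,.0837])-.265*UX
move(*S,.031,5.7); print(get_state()["joints"].round(1))
for n in M: cv2.imwrite(f"pics/{n}33.png",capture(n))
crop(cv2.imread("pics/side33.png"),240,130,390,250,5,"pics/d9.png")
```

```text
t 60.7 p [0.3667 0.0585 0.1216] y-heading -174.52 toolx [-0.001 -0.001 -1.   ] w 0.0438 F [-0.3 -0.3  0.3]
turn units total -0.037  j6 -34.7
shift units total (tool xyz) [ 4.53 -0.09 -0.06] min rows 5
[ 40.2  -1.7 -45.2   0.  -46.5 -34.7]
```

View pics/d9.png

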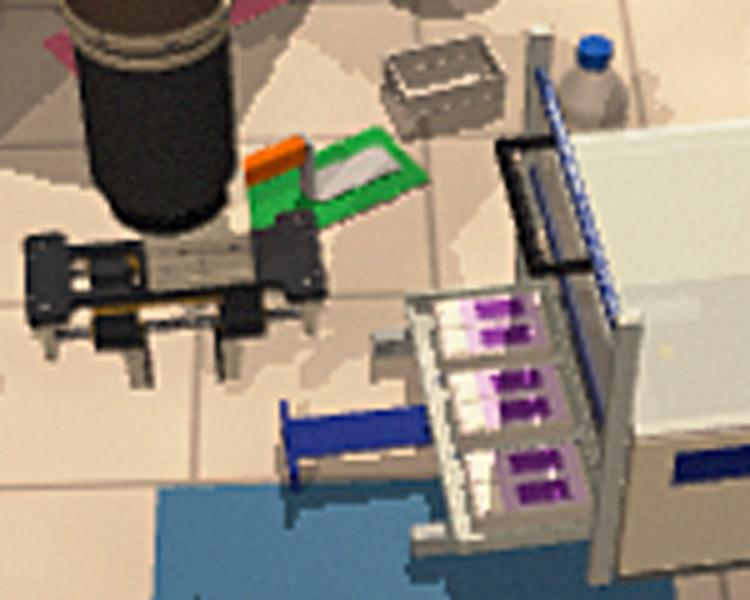

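>>> step_arm(
  steps=[
    [[0.4, -0.05, 0], -0.03],
    [[0.7, 0, 0], 0],
    [[0.7, 0, 0], 0],
    [[0.7, 0, 0], 0],
    [[0.7, 0, 0], 0],
    [[0.6, 0, 0], 0],
    [[0.4, 0, 0], 0],
    [[0.2, 0, 0], 0],
    [[0.1, 0, 0], 0],
    [[0, 0, 0], 0],
    [[0, 0, 0], 0],
  ],
)

```text
time_s: 61.72
tcp_pos: [0.3685, 0.0598, 0.0321]
eef_rot: [-60.3, 90.0, 35.4]
contact_force: [0.6, -1.1, -0.2]
gripper_width: 0.0439
```

Run:
```python
from h import *
S=np.array([.6322,.0837])-.117*UX
move(*S,.031,5.7); print(get_state()["joints"].round(1))
for n in M: cv2.imwrite(f"pics/{n}34.png",capture(n))
crop(cv2.imread("pics/side34.png"),240,130,390,250,5,"pics/d9.png")
```

```text
t 61.7 p [0.3685 0.0598 0.0321] y-heading -174.3 toolx [ 0.001  0.    -1.   ] w 0.0439 F [ 0.6 -1.1 -0.2]
turn units total 0.0  j6 -34.4
shift units total (tool xyz) [ 0.06 -7.39 -0.12] min rows 8
[ 40.1   8.6 -51.7   0.  -29.7 -34.4]
```

View pics/d9.png

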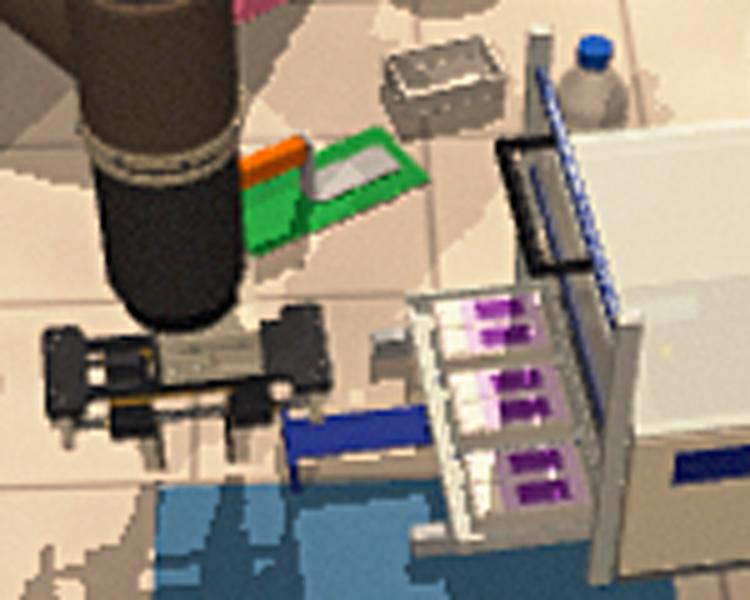

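>>> step_arm(
  steps=[
    [[0, -0.2, 0], 0],
    [[0, -0.25, 0], 0],
    [[0, -0.25, 0], 0],
    [[0, -0.25, 0], 0],
    [[0, -0.25, 0], 0],
    [[0, -0.15, 0], 0],
    [[0, -0.15, 0], 0],
    [[0, -0.15, 0], 0],
    [[0, -0.15, 0], 0],
    [[0, -0.2, 0], 0],
    [[0, -0.2, 0], 0],
    [[0, -0.2, 0], 0],
    [[0, -0.2, 0], 0],
    [[0, -0.2, 0], 0],
    [[0, -0.2, 0], 0],
    [[0, 0, 0], 0],
  ],
)

```text
time_s: 63.15
tcp_pos: [0.4292, 0.0659, 0.0319]
eef_rot: [-74.9, 89.9, 20.8]
contact_force: [-0.1, 0.6, -0.2]
gripper_width: 0.0435
```

Run:
```python
from h import *
S=np.array([.6322,.0837])-.117*UX
move(*S,.031,5.7)
for n in M: cv2.imwrite(f"pics/{n}35.png",capture(n))
crop(cv2.imread("pics/side35.png"),240,130,390,250,5,"pics/d9.png")
```

```text
t 63.1 p [0.4292 0.0659 0.0319] y-heading -174.3 toolx [ 0.001  0.    -1.   ] w 0.0435 F [-0.1  0.6 -0.2]
turn units total 0.0  j6 -29.3
shift units total (tool xyz) [ 0.05 -4.34 -0.12] min rows 5
```

View pics/d9.png

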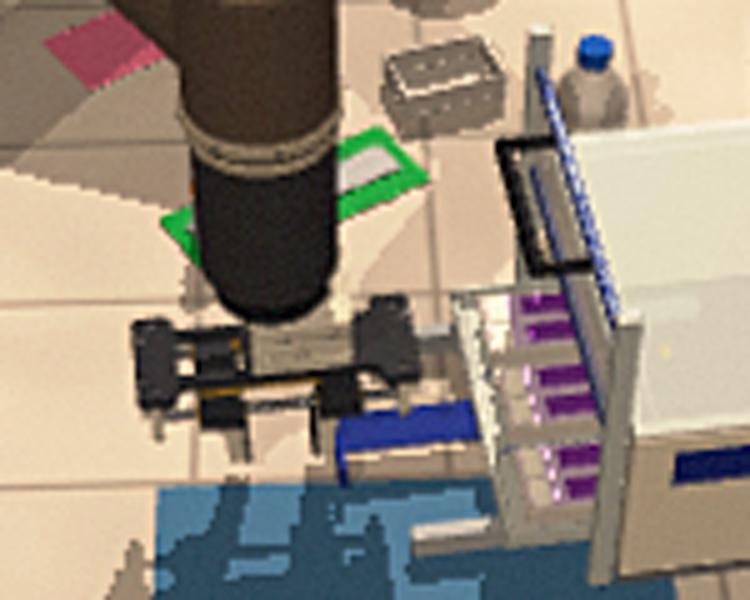

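>>> step_arm(
  steps=[
    [[0, -0.1, 0], 0],
    [[0, -0.2, 0], 0],
    [[0, -0.2, 0], 0],
    [[0, -0.2, 0], 0],
    [[0, -0.2, 0], 0],
    [[0, -0.2, 0], 0],
    [[0, -0.2, 0], 0],
    [[0, -0.2, 0], 0],
    [[0, -0.2, 0], 0],
    [[0, -0.2, 0], 0],
    [[0, -0.2, 0], 0],
    [[0, -0.2, 0], 0],
    [[0, -0.2, 0], 0],
    [[0, -0.2, 0], 0],
    [[0, -0.2, 0], 0],
    [[0, -0.2, 0], 0],
  ],
)

```text
time_s: 64.58
tcp_pos: [0.4854, 0.0698, 0.0305]
eef_rot: [105.0, 89.5, -159.4]
contact_force: [-7.1, -0.8, -3.3]
gripper_width: 0.0435
```

Run:
```python
from h import *
S=np.array([.6322,.0837])-.113*UX
move(*S,.031,5.7)
for n in M: cv2.imwrite(f"pics/{n}36.png",capture(n))
crop(cv2.imread("pics/side36.png"),260,120,410,240,5,"pics/d9.png")
```

```text
t 64.6 p [0.4854 0.0698 0.0305] y-heading -174.39 toolx [-0.008 -0.003 -1.   ] w 0.0435 F [-7.1 -0.8 -3.3]
turn units total -0.015  j6 -25.4
shift units total (tool xyz) [-0.04 -1.72 -0.04] min rows 2
```

View pics/d9.png

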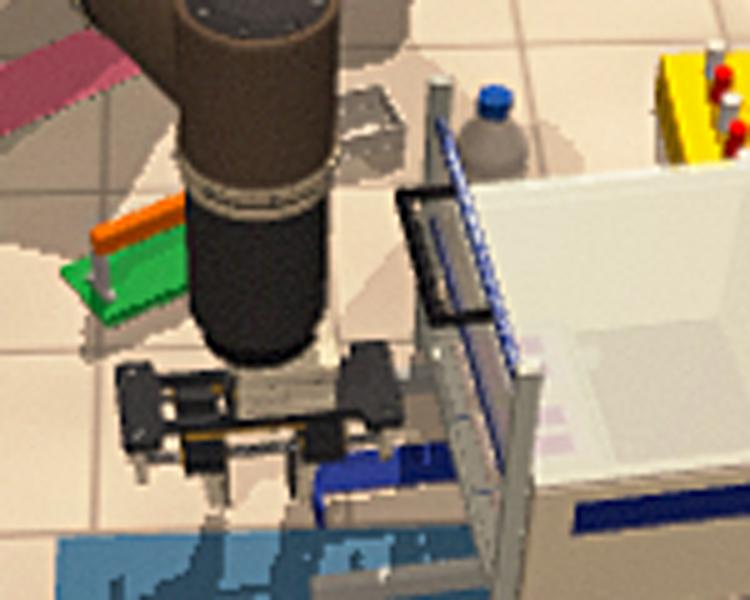

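Run:
```python
from h import *
for i in (30,34,35,36):
    img=cv2.imread(f"pics/side{i}.png"); m=masks(img)["blue"]; k=np.zeros_like(m); k[195:245,285:365]=m[195:245,285:365]
    for c,st in comps(k,20):
        ys,xs=np.where(c); j=xs.min(); 
        print(i,st,onz("side",[[j,ys[xs<=j+1].mean()]],.015)[0].round(4))
```

```text
30 [297 211  29  18 212] [0.4344 0.0689 0.015 ]
34 [297 211  29  17 203] [0.4344 0.0689 0.015 ]
35 [307 210  29  18 195] [0.4703 0.0643 0.015 ]
36 [323 209  28  15 177] [0.5282 0.0718 0.015 ]
```

View pics/top36.png

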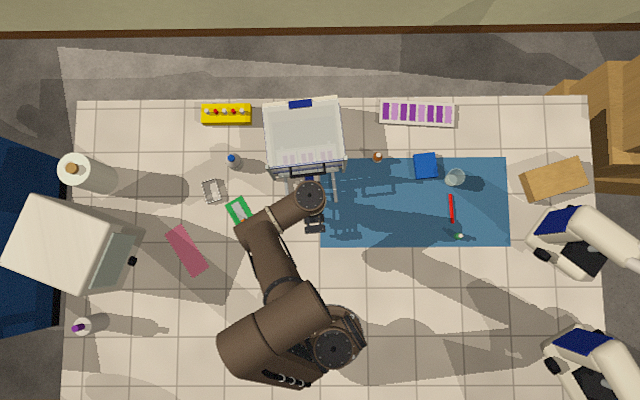

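>>> step_arm(
  steps=[
    [[0, -0.1, 0], 0],
    [[0, -0.1, 0], 0],
    [[0, -0.1, 0], 0],
    [[0, -0.1, 0], 0],
    [[0, -0.1, 0], 0],
    [[0, 0, 0], 0],
    [[0, 0, 0], 0],
  ],
)

```text
time_s: 65.27
tcp_pos: [0.4955, 0.0712, 0.0309]
eef_rot: [103.0, 89.6, -161.4]
contact_force: [-15.2, 3.2, 7.6]
gripper_width: 0.0437
```

Run:
```python
from h import *
S=np.array([.6322,.0837])-.117*UX
move(*S,.031,5.7)
img=capture("side"); cv2.imwrite("pics/side37.png",img)
m=masks(img)["blue"]; k=np.zeros_like(m); k[195:245,285:365]=m[195:245,285:365]
for c,st in comps(k,20):
        ys,xs=np.where(c); j=xs.min(); print(st,onz("side",[[j,ys[xs<=j+1].mean()]],.015)[0].round(4))
crop(img,280,120,430,240,5,"pics/d9.png")
```

```text
t 65.3 p [0.4955 0.0712 0.0309] y-heading -174.37 toolx [-0.007 -0.002 -1.   ] w 0.0437 F [-15.2   3.2   7.6]
turn units total -0.012  j6 -24.9
shift units total (tool xyz) [-0.01 -1.02 -0.06] min rows 2
[325 208  29  17 182] [0.5351 0.067  0.015 ]
```

View pics/d9.png

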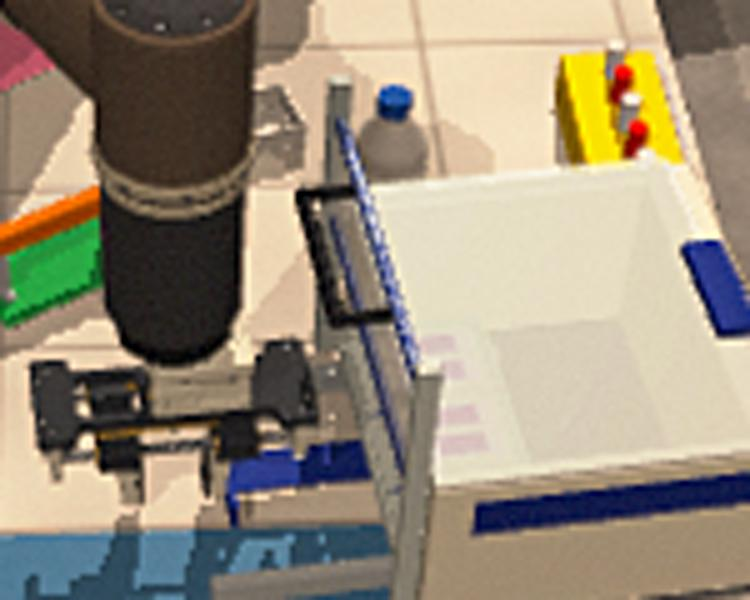

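>>> step_arm(
  steps=[
    [[0, -0.1, 0], 0],
    [[0, -0.1, 0], 0],
    [[0, -0.1, 0], 0],
    [[0, -0.1, 0], 0],
    [[0, 0, 0], 0],
  ],
)

```text
time_s: 65.73
tcp_pos: [0.4961, 0.0699, 0.0297]
eef_rot: [102.1, 88.8, -162.4]
contact_force: [-42.0, 9.5, 24.9]
gripper_width: 0.0434
```

Run:
```python
from h import *
S=np.array([.6322,.0837])-.117*UX
move(*S,.031,5.7)
img=capture("side"); cv2.imwrite("pics/side38.png",img)
m=masks(img)["blue"]; k=np.zeros_like(m); k[195:245,285:365]=m[195:245,285:365]
for c,st in comps(k,20):
        ys,xs=np.where(c); j=xs.min(); print(st,onz("side",[[j,ys[xs<=j+1].mean()]],.015)[0].round(4))
```

```text
t 65.7 p [0.4961 0.0699 0.0297] y-heading -174.47 toolx [-0.02  -0.006 -1.   ] w 0.0434 F [-42.    9.5  24.9]
turn units total -0.029  j6 -24.4
shift units total (tool xyz) [-0.09 -0.99  0.01] min rows 1
[325 208  29  17 171] [0.5349 0.0623 0.015 ]
```

42 N and no further movement, so I back off at once. The tray may already be against its end stop: the spring-like resistance came over the last 10 mm. I check after retreating.

>>> step_arm(
  steps=[
    [[0, 0.2, 0], 0],
    [[0, 0.3, 0], 0],
    [[0, 0.3, 0], 0],
    [[0, 0.4, 0], 0],
    [[0, 0.4, 0], 0],
    [[0, 0.4, 0], 0],
    [[0, 0.4, 0], 0],
    [[0, 0, 0], 0],
    [[0, 0, 0], 0],
  ],
)

```text
time_s: 66.53
tcp_pos: [0.4596, 0.0688, 0.032]
eef_rot: [-70.0, 90.0, 25.7]
contact_force: [0.8, -1.1, 0.6]
gripper_width: 0.0442
```

Run:
```python
from h import *
S=np.array([.6322,.0837])-.117*UX
move(*S,.031,5.7)
for n in M: cv2.imwrite(f"pics/{n}39.png",capture(n))
img=cv2.imread("pics/side39.png")
m=masks(img)["blue"]; k=np.zeros_like(m); k[195:245,285:365]=m[195:245,285:365]
for c,st in comps(k,20):
        ys,xs=np.where(c); j=xs.min(); print(st,onz("side",[[j,ys[xs<=j+1].mean()]],.015)[0].round(4))
crop(img,280,120,430,240,5,"pics/d9.png")
crop(cv2.imread("pics/top39.png"),250,90,360,230,5,"pics/d10.png")
```

```text
t 66.5 p [0.4596 0.0688 0.032 ] y-heading -174.28 toolx [ 0.001  0.    -1.   ] w 0.0442 F [ 0.8 -1.1  0.6]
turn units total 0.004  j6 -27.2
shift units total (tool xyz) [ 0.05 -2.81 -0.12] min rows 3
[323 208  31  17 210] [0.5296 0.1028 0.015 ]
```

View pics/d9.png

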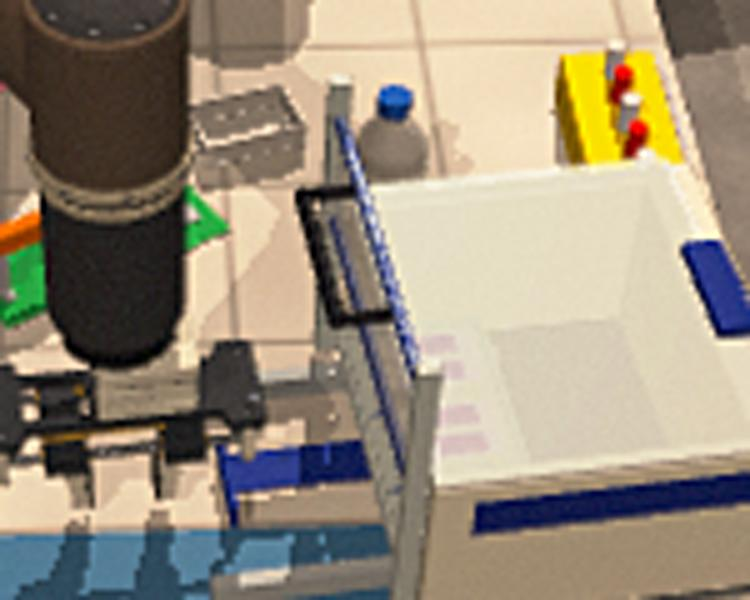

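View pics/d10.png

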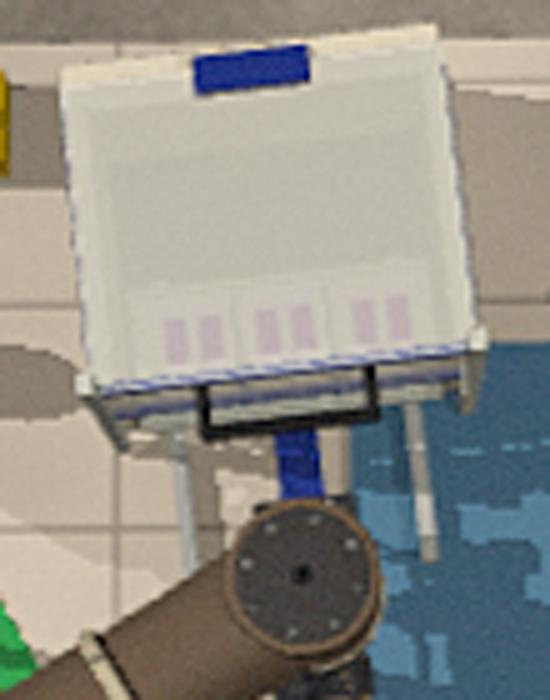

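Run:
```python
from h import *
for q in((176,341),(211,337),(266,331),(304,327),(364,321),(399,317)):
    w=onz("top",[(250+q[0]/5-.4,90+q[1]/5-.4)],.046)[0,:2]; print("top",((w-O)@UX).round(4),((w-O)@UY).round(4))
for q in((440,342),(452,369),(460,412),(464,443)):
    w=onz("side",[(280+q[0]/5-.4,120+q[1]/5-.4)],.046)[0,:2]; print("side",((w-O)@UX).round(4),((w-O)@UY).round(4))
purples("top",cv2.imread("pics/top30.png"),.046,(260,150,350,220))
a=cv2.imread("pics/side38.png");b=cv2.imread("pics/side39.png");c=cv2.imread("pics/side37.png")
# motion of carriers region under roof between 37,38,39
for x,y in((c,a),(a,b)):
    g=[cv2.cvtColor(i[180:215,362:385],cv2.COLOR_BGR2GRAY).astype(np.float32) for i in(x,y)]
    print(cv2.phaseCorrelate(*g))
```

```text
top 0.1081 0.0888
top 0.1084 0.0609
top 0.1085 0.0171
top 0.1085 -0.0131
top 0.1083 -0.0608
top 0.1085 -0.0887
side 0.117 0.0924
side 0.1198 0.0636
side 0.1161 0.0202
side 0.1123 -0.0099
top 40 w [0.6024 0.0958] traymid-frame 0.0108 0.0138
top 38 w [0.6055 0.0693] traymid-frame 0.0112 -0.0129
top 37 w [0.6091 0.0204] traymid-frame 0.01 -0.0619
top 37 w [ 0.6105 -0.0071] traymid-frame 0.0087 -0.0894
top 37 w [0.5971 0.1419] traymid-frame 0.0102 0.0602
top 33 w [0.5923 0.1691] traymid-frame 0.0081 0.0877
((0.08063194100277471, 0.023709781530456553), 0.9980205945946552)
((-0.09315780268946128, 0.03321581570560639), 1.0043276402133483)
```

Run:
```python
from h import *
I={i:cv2.imread(f"pics/side{i}.png") for i in(30,35,36,37,38,39)}
crop(np.hstack([I[i][175:235,355:395] for i in(36,37,38,39)]),0,0,160,60,5,"pics/e.png")
crop(np.hstack([I[i][195:245,300:350] for i in(36,37,39)]),0,0,150,50,5,"pics/e2.png")
```

```text
(no output)
```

View pics/e.png

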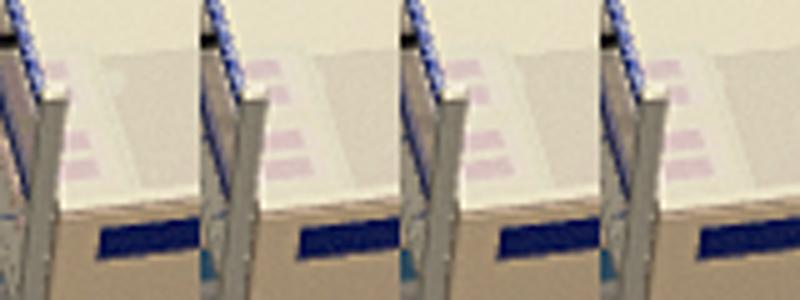

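View pics/e2.png

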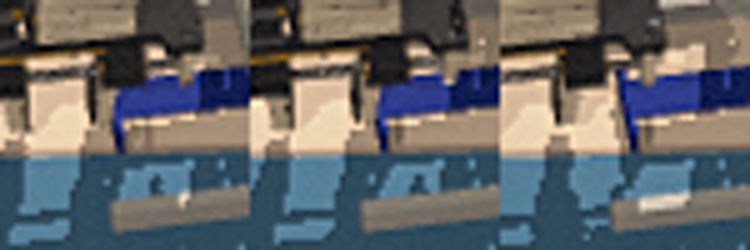

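The tray did not spring back on release, and the last 10 mm felt like detent then hard stop. That fits "home", but travel was only about 0.10 m, so the tray may have started partly in. To be sure, I test gently by hooking the plate's end from behind and tugging with a few newtons.

>>> step_arm(
  steps=[
    [[-0.5, 0, 0], 0],
    [[-0.8, 0, 0], 0],
    [[-0.8, 0, 0], 0],
    [[-0.8, 0, 0], 0],
    [[0, -0.3, 0.3], 0],
    [[0, -0.5, 0.4], 0],
    [[0, -0.5, 0.4], 0],
    [[0, -0.5, 0.3], 0],
    [[0, -0.37, 0], 0],
    [[0, 0, 0], 0],
    [[0, 0, 0], 0],
  ],
  fingers=0.05,
)

```text
time_s: 67.55
tcp_pos: [0.5001, 0.1007, 0.0888]
eef_rot: [112.9, 89.9, -151.4]
contact_force: [-0.3, -0.1, 0.7]
gripper_width: 0.0829
```

Run:
```python
from h import *
S=np.array([.6322,.0837])-.130*UX+.028*UY
move(*S,.032,5.7)
for n in M: cv2.imwrite(f"pics/{n}40.png",capture(n))
crop(cv2.imread("pics/side40.png"),280,120,430,240,5,"pics/d9.png")
crop(cv2.imread("pics/top40.png"),250,90,360,230,5,"pics/d10.png")
```

```text
t 67.5 p [0.5001 0.1007 0.0888] y-heading -174.33 toolx [-0.002 -0.001 -1.   ] w 0.0829 F [-0.3 -0.1  0.7]
turn units total -0.005  j6 -27.8
shift units total (tool xyz) [ 2.84  0.01 -0.1 ] min rows 3
```

View pics/d9.png

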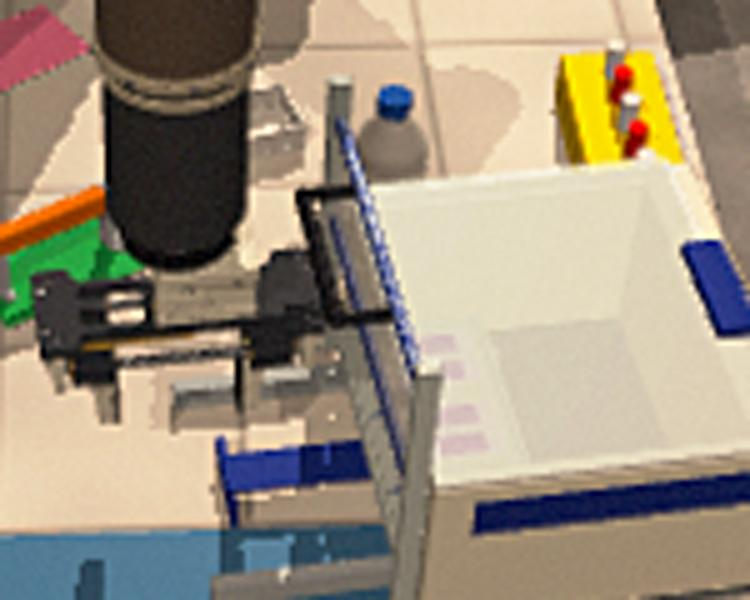

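>>> step_arm(
  steps=[
    [[0.4, 0, 0], 0],
    [[0.6, 0, 0], 0],
    [[0.6, 0, 0], 0],
    [[0.5, 0, 0], 0],
    [[0.4, 0, 0], 0],
    [[0.25, 0, 0], 0],
    [[0, 0, 0], 0],
  ],
)

```text
time_s: 68.23
tcp_pos: [0.5017, 0.1031, 0.0345]
eef_rot: [-55.3, 89.7, 40.5]
contact_force: [0.2, 10.1, -4.1]
gripper_width: 0.0831
```

>>> step_arm(
  steps=[
    [[0, 0.1, 0], 0],
    [[0, 0.1, 0], 0],
    [[0, 0.1, 0], 0],
    [[0, 0, 0], 0],
    [[0, 0, 0], 0],
  ],
)

```text
time_s: 68.65
tcp_pos: [0.4968, 0.1026, 0.0355]
eef_rot: [-63.2, 89.6, 32.6]
contact_force: [3.0, 7.5, -0.0]
gripper_width: 0.0832
```

Run:
```python
from h import *
for n in M: cv2.imwrite(f"pics/{n}41.png",capture(n))
crop(cv2.imread("pics/side41.png"),280,120,430,240,5,"pics/d9.png")
```

```text
(no output)
```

View pics/d9.png

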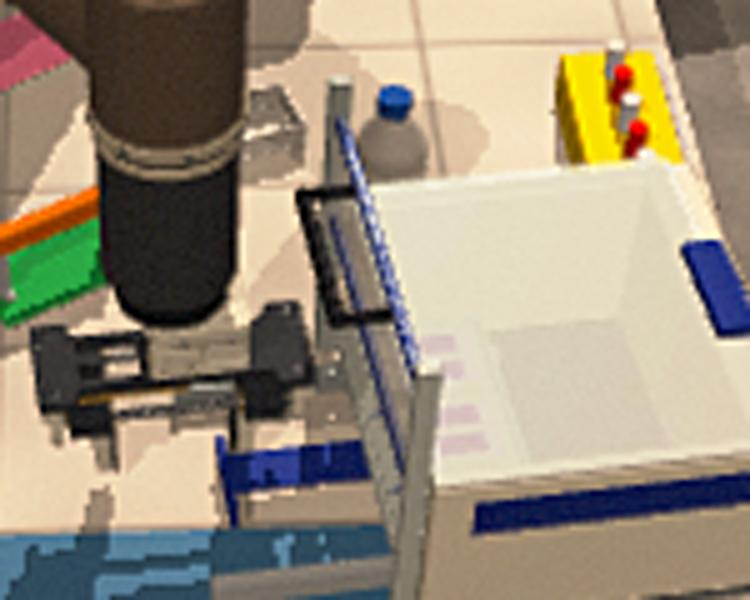

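>>> step_arm(
  steps=[
    [[0, 0, 0.15], 0],
    [[0, 0, 0.05], 0],
    [[0, 0.1, 0], 0],
    [[0, 0.1, 0], 0],
    [[0, 0, 0], 0],
  ],
)

```text
time_s: 69.17
tcp_pos: [0.4928, 0.1048, 0.0352]
eef_rot: [-75.5, 89.7, 20.3]
contact_force: [14.0, -1.9, -8.1]
gripper_width: 0.0834
```

>>> step_arm(
  steps=[
    [[0, 0.1, 0], 0],
    [[0, 0.05, 0], 0],
    [[0, 0, 0], 0],
    [[0, 0, 0], 0],
  ],
)

```text
time_s: 69.5
tcp_pos: [0.4922, 0.1052, 0.0356]
eef_rot: [-75.9, 89.4, 19.9]
contact_force: [22.4, -4.0, -13.7]
gripper_width: 0.0838
```

The tray resists an outward pull of 14–22 N, while free friction is only 1.5 N. So the detent holds it and it is home. Relax and lift away.

>>> step_arm(
  steps=[
    [[0, -0.2, 0], 0],
    [[0, -0.2, 0], 0],
    [[0, -0.1, 0], 0],
    [[-0.5, 0, 0], 0],
    [[-0.8, 0, 0], 0],
    [[-0.8, 0, 0], 0],
    [[-0.8, 0, 0], 0],
    [[0, 0, 0], 0],
  ],
)

```text
time_s: 70.17
tcp_pos: [0.4978, 0.1051, 0.0961]
eef_rot: [-69.8, 89.8, 25.9]
contact_force: [0.6, 1.2, 1.7]
gripper_width: 0.083
```

Run:
```python
from h import *
for n in M: cv2.imwrite(f"pics/{n}42.png",capture(n))
I={i:cv2.imread(f"pics/side{i}.png") for i in(39,42)}
g=[cv2.cvtColor(I[i][182:213,366:385],cv2.COLOR_BGR2GRAY).astype(np.float32) for i in(39,42)]; print(cv2.phaseCorrelate(*g))
crop(np.hstack([I[i][160:240,300:395] for i in(39,42)]),0,0,190,80,4,"pics/e.png")
move(.45,.07,.30,5.7)
```

```text
((-0.048297881265607856, -0.028126475638089232), 1.0028505732305348)
t 70.3 p [0.4966 0.1046 0.0937] y-heading -174.31 toolx [ 0.001  0.001 -1.   ] w 0.0834 F [-0.4 -0.3 -0.2]
turn units total -0.002  j6 -28.4
shift units total (tool xyz) [-10.32   2.48  -1.48] min rows 11
```

View pics/e.png

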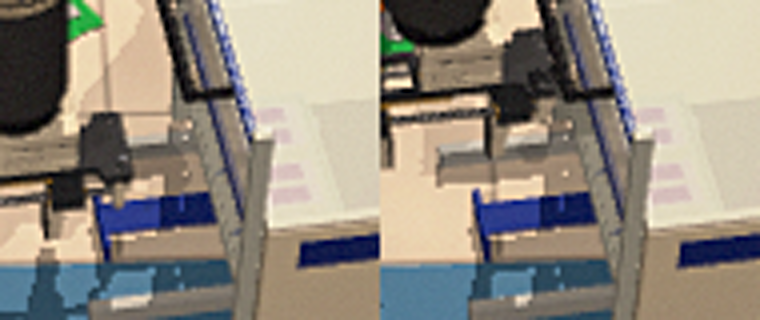

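Nothing moved. Back off, rise above the bar, and close the fingers.

>>> step_arm(
  steps=[
    [[0, 0.4, -0.2], 0],
    [[0, 0.7, -0.4], 0],
    [[0, 0.7, -0.4], 0],
    [[0, 0.7, -0.3], 0],
    [[-0.5, 0.2, -0.1], 0],
    [[-0.9, 0, 0], 0],
    [[-0.9, 0, 0], 0],
    [[-0.9, 0, 0], 0],
    [[-0.9, 0, 0], 0],
    [[-0.9, 0, 0], 0],
    [[-0.9, 0, 0], 0],
    [[-0.9, 0, 0], 0],
    [[-0.9, 0, 0], 0],
    [[-0.9, 0, 0], 0],
    [[-0.9, 0, 0], 0],
    [[-0.9, 0, 0], 0],
    [[-0.5, 0, 0], 0],
    [[0, 0, 0], 0],
  ],
  fingers=1,
)

```text
time_s: 71.77
tcp_pos: [0.446, 0.0713, 0.312]
eef_rot: [-71.2, 89.9, 24.5]
contact_force: [0.5, 0.3, -0.2]
gripper_width: 0.0006
```

Run:
```python
from h import *
move(.593,.0838,.30,5.7)
```

```text
t 71.8 p [0.446  0.0713 0.312 ] y-heading -174.31 toolx [ 0.002  0.001 -1.   ] w 0.0006 F [ 0.5  0.3 -0.2]
turn units total -0.001  j6 -28.5
shift units total (tool xyz) [ 0.62 -7.37 -0.11] min rows 8
```

>>> step_arm(
  steps=[
    [[0, -0.4, 0], 0],
    [[0, -0.7, 0], 0],
    [[0, -0.8, 0], 0],
    [[0, -0.8, 0], 0],
    [[0, -0.8, 0], 0],
    [[0, -0.8, 0], 0],
    [[0, -0.8, 0], 0],
    [[0, -0.8, 0], 0],
    [[0, -0.7, -0.1], 0],
    [[0, -0.5, 0], 0],
    [[0, -0.27, 0], 0],
    [[0.3, 0, 0], 0],
    [[0.5, 0, 0], 0],
    [[0.5, 0, 0], 0],
    [[0.3, 0, 0], 0],
    [[0, 0, 0], 0],
    [[0, 0, 0], 0],
  ],
)

```text
time_s: 73.18
tcp_pos: [0.5922, 0.0838, 0.2785]
eef_rot: [117.4, 90.0, -146.9]
contact_force: [-0.4, -0.5, -0.4]
gripper_width: 0.0006
```

Run:
```python
from h import *
move(.593,.0838,.155,5.7)
cv2.imwrite("pics/side43.png",capture("side"))
crop(cv2.imread("pics/side43.png"),290,100,420,220,5,"pics/d9.png")
```

```text
t 73.2 p [0.5922 0.0838 0.2785] y-heading -174.3 toolx [-0.001 -0.    -1.   ] w 0.0006 F [-0.4 -0.5 -0.4]
turn units total 0.0  j6 -21.1
shift units total (tool xyz) [ 6.17 -0.04 -0.  ] min rows 7
```

View pics/d9.png

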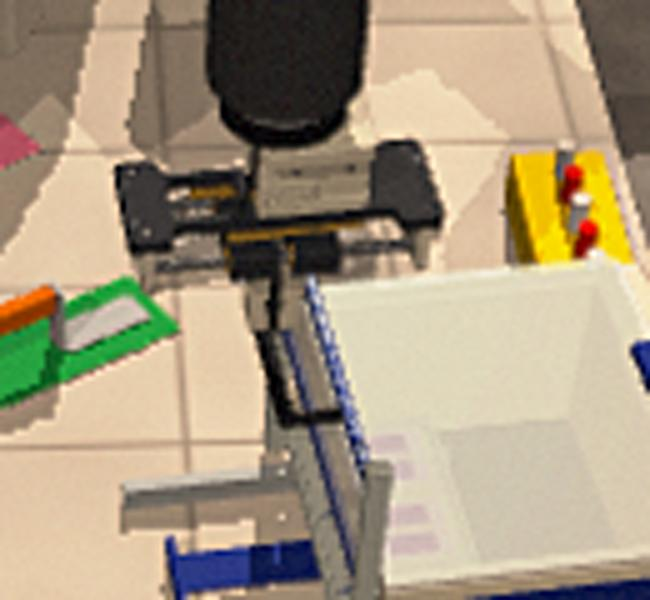

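>>> step_arm(
  steps=[
    [[0.2, 0, 0], 0],
    [[0.3, 0, 0], 0],
    [[0.3, 0, 0], 0],
    [[0.3, 0, 0], 0],
    [[0.3, 0, 0], 0],
    [[0.3, 0, 0], 0],
    [[0.3, 0, 0], 0],
    [[0.3, 0, 0], 0],
    [[0.3, 0, 0], 0],
    [[0.3, 0, 0], 0],
    [[0.3, 0, 0], 0],
    [[0.3, 0, 0], 0],
    [[0.3, 0, 0], 0],
    [[0.3, 0, 0], 0],
    [[0.3, 0, 0], 0],
    [[0.3, 0, 0], 0],
    [[0.3, 0, 0], 0],
    [[0.3, 0, 0], 0],
    [[0.3, 0, 0], 0],
    [[0, 0, 0], 0],
  ],
)

```text
time_s: 74.9
tcp_pos: [0.5926, 0.0839, 0.1653]
eef_rot: [101.3, 90.0, -163.0]
contact_force: [0.4, -0.4, 0.2]
gripper_width: 0.0004
```

Run:
```python
from h import *
move(.593,.0838,.155,5.7)
cv2.imwrite("pics/side44.png",capture("side"))
crop(cv2.imread("pics/side44.png"),290,120,420,240,5,"pics/d9.png")
```

```text
t 74.9 p [0.5926 0.0839 0.1653] y-heading -174.32 toolx [-0.001 -0.    -1.   ] w 0.0004 F [ 0.4 -0.4  0.2]
turn units total -0.003  j6 -21.1
shift units total (tool xyz) [ 0.51 -0.02 -0.01] min rows 1
```

View pics/d9.png

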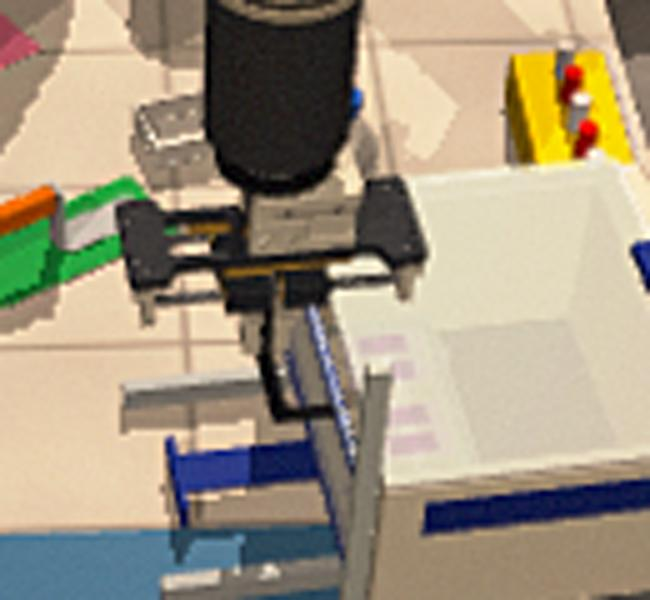

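>>> step_arm(
  steps=[
    [[0.15, 0, 0], 0],
    [[0.15, 0, 0], 0],
    [[0.15, 0, 0], 0],
    [[0.1, 0, 0], 0],
    [[0, 0, 0], 0],
    [[0, 0, 0], 0],
  ],
)

```text
time_s: 75.45
tcp_pos: [0.5927, 0.0839, 0.1555]
eef_rot: [-10.6, 90.0, 85.0]
contact_force: [0.4, -0.1, 0.9]
gripper_width: 0.0004
```

>>> step_arm(
  steps=[
    [[0.1, 0, 0], 0],
    [[0.1, 0, 0], 0],
    [[0, 0, 0], 0],
    [[0, 0, 0], 0],
  ],
)

```text
time_s: 75.78
tcp_pos: [0.5929, 0.084, 0.1548]
eef_rot: [-93.8, 89.9, 2.0]
contact_force: [-9.1, 1.2, 24.1]
gripper_width: 0.0004
```

Bottomed at TCP z = 0.155 as predicted, with 24 N upward. Rise and move clear.

>>> step_arm(
  steps=[
    [[-0.2, 0, 0], 0],
    [[-0.4, 0, 0], 0],
    [[-0.7, 0, 0], 0],
    [[-0.9, 0, 0], 0],
    [[-0.9, 0, 0], 0],
    [[-0.9, 0, 0], 0],
    [[-0.9, 0, 0], 0],
    [[-0.9, 0, 0], 0],
    [[-0.6, 0.4, 0], 0],
    [[0, 0.8, 0], 0],
    [[0, 0.8, 0], 0],
    [[0, 0.8, 0], 0],
    [[0, 0.8, 0], 0],
    [[0, 0.8, 0], 0],
    [[0, 0.8, 0], 0],
    [[0, 0.6, 0], 0],
    [[0, 0.3, 0], 0],
    [[0, 0, 0], 0],
    [[0, 0, 0], 0],
  ],
)

```text
time_s: 77.37
tcp_pos: [0.4714, 0.072, 0.28]
eef_rot: [-72.1, 90.0, 23.6]
contact_force: [1.8, -1.5, -0.1]
gripper_width: 0.0006
```

Run:
```python
from h import *
s=get_state(); print(s["time_s"],s["tcp_pos"],s["contact_force"])
for n in M: cv2.imwrite(f"pics/{n}45.png",capture(n))
a,b=cv2.imread("pics/side0.png"),cv2.imread("pics/side45.png")
for i in(a,b):
    c=masks(i)["black"][165:215,335:365]; ys,xs=np.where(c); print("bar px",xs.min()+335,ys.min()+165,xs.max()+335,ys.max()+165,xs.mean()+335,ys.mean()+165,len(xs))
crop(b,260,110,410,240,5,"pics/d9.png")
crop(cv2.imread("pics/top45.png"),200,90,360,250,4,"pics/d10.png")
```

```text
77.3667 [0.4714474  0.07197097 0.28001914] [ 1.76438728 -1.45898484 -0.05880872]
bar px 338 178 355 205 344.23 192.49 100
bar px 338 178 355 205 344.20183486238534 192.67889908256882 109
```

View pics/d9.png

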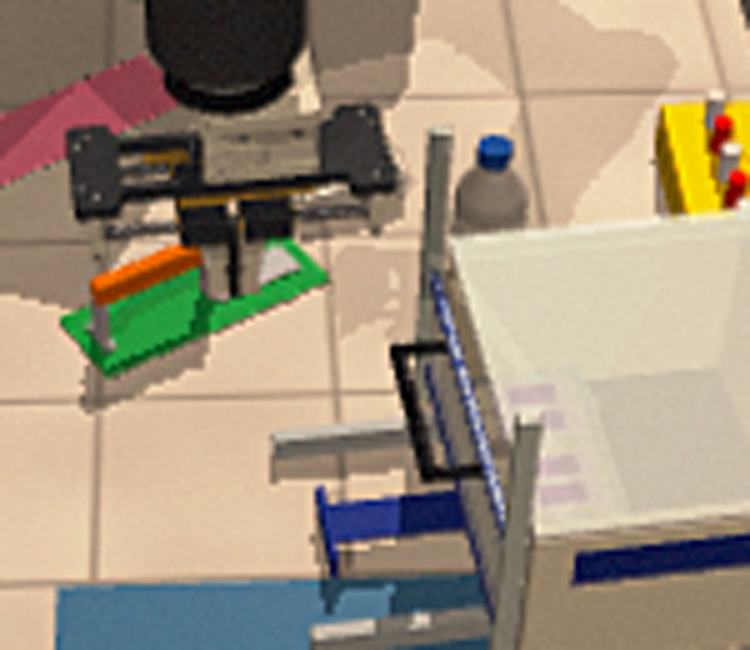

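View pics/d10.png

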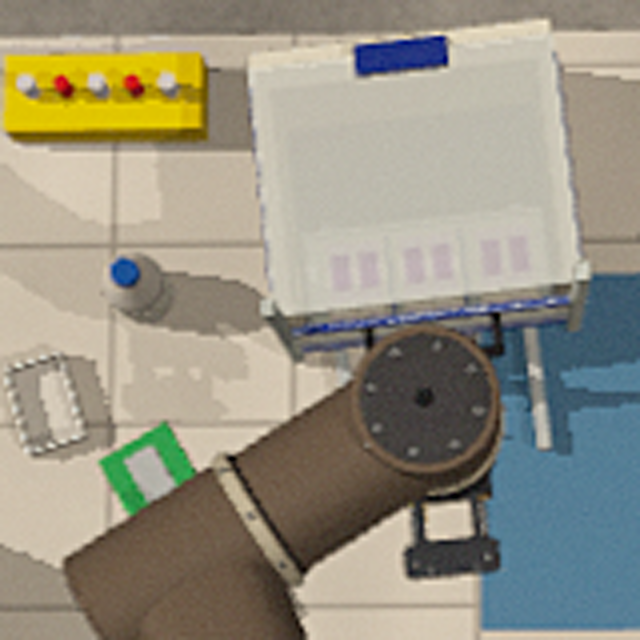

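The sash bar is back at its starting pixels. The carriers are level inside, the spatula is on its mat, and the robot is clear. Handing in.

```bash
python3 -c "
from plant import *
print(close_job()); print(get_state()['time_s'])"
```

```text
the job is handed in; nothing more can be done
None
the job is handed in; nothing more can be done
```

I finished the job and handed it in at about 77 s, but `close_job` reports no verdict, so the result rests on my own checks. I raised the sash about 98 mm, carried all three carriers to the tray with the spatula, and laid the spatula back on the green mat. Then I pushed the tray in and pulled the sash down.

- **Carriers:** before the push they sat in the tray at about x = +2 mm and y = -74, +3 and +76 mm. The pictures show them level and evenly spaced inside the rims, and the last picture shows them in the same order inside the scanner.
- **Spatula:** flat, with its middle within about 3 mm of the mat's centre.
- **Sash:** it bottomed with 24 N at the height I expected, and the handle bar is back at its starting pixels.
- **Bystanders and robot:** in the last pictures no bystander near the work looked out of place, though I did not measure them. The arm is clear of everything.

**Tray travel disagreed:** I measured only about 0.10 m of travel from the starting position, not 0.125 m. The tray met a hard stop, where the push reached 42 N, and it did not spring back when I let go. It then held against a 14–22 N outward tug, while its free friction is only about 1.5 N. I took this to mean it had started about 25 mm in and is now home in the detent.

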